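# Inspect game totems at the lens, pack and deliver the tray

## Robot

A 6-joint arm with a two-finger parallel gripper is mounted at the origin on the work surface. World frame = base frame: x ahead of the robot, y to its left, z up, the work surface at z = 0. Lengths are in m, angles in rad, forces in N, time in s.
With the tool pointing down it reaches from about 0.35 to 0.775 m from the base axis. Payload 7.3 kg.
Tool frame: the origin (TCP) lies at the very end of the fingers, on their centre line; the grasp point (between the pads) lies 19 mm behind it; x points along the fingers, y is the direction in which the jaws open and shut, and the axes are right-handed (so a half turn about x gives the same grasp; the last joint's range is limited). The gripper opens to 92 mm and grips with 3 to 60 N. Pads are 19 mm wide; open, the fingers measure 130 mm over their backs; the gripper's body (75 mm by 190 mm) begins 47 mm behind the grasp point.
Start: joints at [1.14, 0.342, 1.524, -0, 1.275, -0.146], TCP at [0.147, 0.504, 0.227] pointing down, gripper open.
Joint ranges: [-2.53, 2.53], [-0.77, 2.02], [0.04, 2.7], [-1, 4.14], [0.28, 2.66], [-3.11, 3.11]. Speed limits (rad/s): [2.57, 2.57, 3.14, 3.14, 3.14, 3.14].

## Interface

Orientations are given as [roll, pitch, yaw] about the fixed x, y, z axes, in that order (R = Rz(yaw) Ry(pitch) Rx(roll)).
In Python, from cell import observe, vision, job gives the robot as it stands.
- The arm moves only by the tool send_rows, never from a script. Its argument "motion" is a list of rows, each an object with "hand": the opening, from -1 (shut) to 1 (fully open), so that 0 is half open; "slide": the shift along the tool's x, y, z in mm, a list of three; "spin": the turn about the tool's x in rad. In form: [{"hand": hand, "slide": [tx, ty, tz], "spin": spin}, ...]. A call has 1 to 8 rows; each row shifts and turns the pose as measured when the row begins, along the tool's axes as they then stand; what a row does not reach is not made up. A row lasts 1/10 s, in which the tool goes at most 50 mm and 8.59 degrees, less where a joint would pass 70% of its speed; a pose out of reach is approached as far as the arm can. A call with a gripper value outside its range is refused whole. The fingers move at their own pace and stop on an object; "grip_force" is the grip in N (left out, the last holds). Time passes only in rows, so rows that do not move let the fingers close. It gives the time, the measured TCP pose, the force and the opening at its end, in the units of the state.
- observe(): the state, without advancing time (a new reading comes with each control period).
- vision.read_camera(name): name is "side" or "top"; returns a dict with "pixels" (400x640x3 uint8, blue, green, red), "range_z" (400x640 float32, m along the optical axis (not along the pixel's ray), 0 where there is no reading), "fx", "fy", "cx", "cy" (pixels), "distortion" ([k1, k2, p1, p2, k3] as OpenCV has them; the pictures are not rectified), "world_from_camera" (4x4, takes a point from camera to world coordinates). Camera axes: x right, y down, z forward; pixel columns grow to the right and rows downward; lengths in m; the calibration is good to about 2 mm. A picture is of the moment at which its call begins.
- job.hand_in(): hands the job in, once; it reports no verdict.
Trained networks look in a picture, given as the dict that the camera call returned (one of the last four; its "shot" number tells which), for a name from the list of things; names that differ only in an ending like _2 or _b are one class to them, and where a whole thing is asked for, a point or a joint stands for the part that bears it (a point fixed in the world has none). Each returns a list of dicts, best first, with "conf" (0 to 1); they miss things now and then, are a little off and sometimes report something else, mostly with a low value. They report only what shows in the picture. A call takes as long as a camera call. They do not tell look-alikes from the thing itself.
- vision.search_frame(picture, thing): "uv" ([column, row] in pixels, amid what is visible of it).
- vision.cut_out(picture, thing): "mask" (400x640 bool, what is visible of it) and "uv" ([column, row] in pixels, amid what is visible of it).
The state is a dict: "time": time; "qpos": joint angles; "qvel": joint speeds; "joint_efforts": joint torques, N m; "tool_pos": TCP position; "tool_rot": TCP orientation; "contact_force": force on the tool from outside, world axes, zero at the start; "torque": the same for the moment, N m; "opening": finger opening in m.
Only numpy, scipy, OpenCV 4.12 (cv2) and the standard library are available. Lean on these libraries where they do the work, as an engineer would, in place of code of your own. Each camera call takes 0.05 s, during which the arm holds its last target.

## Task

Inspect the coloured totems that are on the bench, in the order green, amber, blue: hold each one upright before the inspection lens and show it its one-dot, then two-dot, then three-dot side, each for a good second, with the side's centre at the focus point and square to the lens. Stand each totem upright in a compartment of its own in the tray, lay the light green long die on the tray floor as well, and bring the tray, slid flat along the table and never lifted, squarely into the yellow frame, so that at the end all of them are in it there. Let nothing touch the inspection head and leave everything else where it is.

Things in the scene. Friction and masses are not known exactly. Their poses are not given: they have to be found in the camera images.
- green_totem: green resin totem, upright, may be absent: round plinth 60 mm wide, 14 mm high; 36 mm square shaft from 14 to 80 mm; 26 mm cap to 86 mm. Origin: centre of its underside, z up. White dots on the shaft: one on the -x side, two on -y, three on +x, none on +y. White bar on top, off-centre towards the one-dot side. About 170 g
- green_totem_side1 (a point): centre of the one-dot side of the green totem, on its surface, 18 mm from its axis and 32 mm above its underside; axes as the totem's
- green_totem_side2 (a point): centre of the two-dot side of the green totem, on its surface, 18 mm from its axis and 32 mm above its underside; axes as the totem's
- green_totem_side3 (a point): centre of the three-dot side of the green totem, on its surface, 18 mm from its axis and 32 mm above its underside; axes as the totem's
- amber_totem: amber resin totem, upright, may be absent: round plinth 60 mm wide, 14 mm high; 36 mm square shaft from 14 to 80 mm; 26 mm cap to 86 mm. Origin: centre of its underside, z up. White dots on the shaft: one on the -x side, two on -y, three on +x, none on +y. White bar on top, off-centre towards the one-dot side. About 170 g
- amber_totem_side1 (a point): centre of the one-dot side of the amber totem, on its surface, 18 mm from its axis and 32 mm above its underside; axes as the totem's
- amber_totem_side2 (a point): centre of the two-dot side of the amber totem, on its surface, 18 mm from its axis and 32 mm above its underside; axes as the totem's
- amber_totem_side3 (a point): centre of the three-dot side of the amber totem, on its surface, 18 mm from its axis and 32 mm above its underside; axes as the totem's
- blue_totem: blue resin totem, upright, may be absent: round plinth 60 mm wide, 14 mm high; 36 mm square shaft from 14 to 80 mm; 26 mm cap to 86 mm. Origin: centre of its underside, z up. White dots on the shaft: one on the -x side, two on -y, three on +x, none on +y. White bar on top, off-centre towards the one-dot side. About 170 g
- blue_totem_side1 (a point): centre of the one-dot side of the blue totem, on its surface, 18 mm from its axis and 32 mm above its underside; axes as the totem's
- blue_totem_side2 (a point): centre of the two-dot side of the blue totem, on its surface, 18 mm from its axis and 32 mm above its underside; axes as the totem's
- blue_totem_side3 (a point): centre of the three-dot side of the blue totem, on its surface, 18 mm from its axis and 32 mm above its underside; axes as the totem's
- long_die: light green long die, 64 (x) by 28 by 28 mm: square bar 46 mm long with a stepped 20 mm square nub on each end, lying on the foam sheet. Origin: centre of its underside, x along it. 50 g
- long_die_center (a point): centre of the light green long die, 14 mm above what it lies on
- tray: loose pale open packing tray, 110 (x) by 350 (y) by 40 mm high, walls and floor about 4 mm, four compartments in a row along y, each about 102 by 82 mm, centred at y = -130, -43, +43 and +130 mm. Origin: centre of its underside. About 250 g empty
- spot: yellow frame painted on the table, flat, inside 140 (x) by 380 (y) mm: where the tray must end. Origin: its centre on the table, its x and y as the tray's must be (either way round)
- head: fixed inspection head: grey base 130 by 120 mm, post to 258 mm, black camera 60 mm wide with its lens at 170 mm height looking level along -x of the head, white ring light (72 mm across) round the lens. Origin: on the table, 90 mm behind the lens front. Touch nothing against it
- focus (a point): focus point of the lens, in the air 110 mm in front of it on its axis, 170 mm above the table, straight above the yellow disc with the red centre painted on the table. Its x axis points to the lens; a side is shown when its centre is here and it faces the lens (+x)
- reject_die: purple long die, 64 by 28 by 28 mm; bystander, leave alone; origin: centre of its underside
- tape: roll of clear tape, 90 mm across, 24 mm high; bystander, leave alone; origin: centre of its underside
- sponge: yellow foam block, 100 by 60 by 30 mm; bystander, leave alone; origin: centre of its underside
- cup: grey cup, 70 mm across, 75 mm high; bystander, leave alone; origin: centre of its underside
- cleaner: blue cleaner bottle, 56 mm across, 150 mm high; bystander, leave alone; origin: centre of its underside
There are look-alikes about, which are no part of the job. Several things have the shape of the long_die; the one meant has the colours described above.

How it is judged:
On the way, in this order (a step that is already met when the one before it is completed fails the run):
1. the one-dot side of the green totem is shown to the lens: at the focus point and square to the lens (distance between green_totem_side1 and focus below 0.015 m and angle between the x axis of green_totem and the x axis of focus, either way round below 0.2 rad and x of green_totem in the frame of focus below -0.008 m and angle between green_totem's own z axis and vertical below 0.2 rad), for 0.8 s.
2. the two-dot side of the green totem is shown to the lens: at the focus point and square to the lens (distance between green_totem_side2 and focus below 0.015 m and angle between the y axis of green_totem and the x axis of focus, either way round below 0.2 rad and x of green_totem in the frame of focus below -0.008 m and angle between green_totem's own z axis and vertical below 0.2 rad), for 0.8 s.
3. the three-dot side of the green totem is shown to the lens: at the focus point and square to the lens (distance between green_totem_side3 and focus below 0.015 m and angle between the x axis of green_totem and the x axis of focus, either way round below 0.2 rad and x of green_totem in the frame of focus below -0.008 m and angle between green_totem's own z axis and vertical below 0.2 rad), for 0.8 s.
4. the one-dot side of the amber totem is shown to the lens: at the focus point and square to the lens (distance between amber_totem_side1 and focus below 0.015 m and angle between the x axis of amber_totem and the x axis of focus, either way round below 0.2 rad and x of amber_totem in the frame of focus below -0.008 m and angle between amber_totem's own z axis and vertical below 0.2 rad), for 0.8 s.
5. the two-dot side of the amber totem is shown to the lens: at the focus point and square to the lens (distance between amber_totem_side2 and focus below 0.015 m and angle between the y axis of amber_totem and the x axis of focus, either way round below 0.2 rad and x of amber_totem in the frame of focus below -0.008 m and angle between amber_totem's own z axis and vertical below 0.2 rad), for 0.8 s.
6. the three-dot side of the amber totem is shown to the lens: at the focus point and square to the lens (distance between amber_totem_side3 and focus below 0.015 m and angle between the x axis of amber_totem and the x axis of focus, either way round below 0.2 rad and x of amber_totem in the frame of focus below -0.008 m and angle between amber_totem's own z axis and vertical below 0.2 rad), for 0.8 s.
7. the one-dot side of the blue totem is shown to the lens: at the focus point and square to the lens (distance between blue_totem_side1 and focus below 0.015 m and angle between the x axis of blue_totem and the x axis of focus, either way round below 0.2 rad and x of blue_totem in the frame of focus below -0.008 m and angle between blue_totem's own z axis and vertical below 0.2 rad), for 0.8 s.
8. the two-dot side of the blue totem is shown to the lens: at the focus point and square to the lens (distance between blue_totem_side2 and focus below 0.015 m and angle between the y axis of blue_totem and the x axis of focus, either way round below 0.2 rad and x of blue_totem in the frame of focus below -0.008 m and angle between blue_totem's own z axis and vertical below 0.2 rad), for 0.8 s.
9. the three-dot side of the blue totem is shown to the lens: at the focus point and square to the lens (distance between blue_totem_side3 and focus below 0.015 m and angle between the x axis of blue_totem and the x axis of focus, either way round below 0.2 rad and x of blue_totem in the frame of focus below -0.008 m and angle between blue_totem's own z axis and vertical below 0.2 rad), for 0.8 s.
10. all totems stand and the long die lies in the tray and the tray is squarely in the yellow frame (horizontal distance between tray and spot below 0.025 m and angle between the x axis of tray and the x axis of spot, either way round below 0.15 rad and height (world z) of tray below 0.006 m and linear speed of each of tray, green_totem, amber_totem, blue_totem, long_die below 0.03 m/s and z of green_totem in the frame of tray between -0.01 and 0.01 m and x of green_totem in the frame of tray between -0.055 and 0.055 m and y of green_totem in the frame of tray between -0.175 and 0.175 m and angle between each of green_totem, amber_totem, blue_totem's own z axis and vertical below 0.1 rad and z of amber_totem in the frame of tray between -0.01 and 0.01 m and x of amber_totem in the frame of tray between -0.055 and 0.055 m and y of amber_totem in the frame of tray between -0.175 and 0.175 m and z of blue_totem in the frame of tray between -0.01 and 0.01 m and x of blue_totem in the frame of tray between -0.055 and 0.055 m and y of blue_totem in the frame of tray between -0.175 and 0.175 m and z of long_die_center in the frame of tray between 0.01 and 0.024 m and x of long_die_center in the frame of tray between -0.055 and 0.055 m and y of long_die_center in the frame of tray between -0.175 and 0.175 m), for 0.3 s.
At the end, for the whole second after the job is handed in: every totem present stands upright (within 0.1 rad) on the floor of the tray, the light green long die lies on the tray floor, all released and at rest; the tray lies flat on the table within 25 mm of the centre of the yellow frame and within 0.15 rad of its direction (all of step 10); the robot touches nothing.
It fails at once if the tray is lifted or tipped (height (world z) of tray above 0.02 m or angle between tray's own z axis and vertical above 0.15 rad).
It fails at once if something touches the inspection head (contact force between head and anything else above 2 N).
It fails at once if a bystander is moved by more than 30 mm (distance of any of reject_die, tape, sponge, cup, cleaner from where it was at the start of the episode above 0.03 m).
Of green_totem, amber_totem, blue_totem only 2 to 3 are there at a start; the rules pass over those that are not, and their reading is None.
At some moment in a run one of green_totem, amber_totem, blue_totem, long_die may be knocked a few centimetres aside while the robot is not near it.
It also fails if it takes over 210 s, if anything falls off the work surface, if the arm or the gripper's body presses on something with over 40 N, if the wrist force passes 120 N, or if a joint passes its speed limit or range.

## Working session

There is one attempt and no reset: what is moved stays moved. The work goes in short steps, Python scripts to look and compute and a tool call to move; the robot and the scene stay as the last step left them, time stands still between calls to the robot, and variables do not carry over. Pictures are saved under pics/ and viewed, and the job is handed in when it is done.

Besides the shell and the picture viewer there is one more tool, called after "Request:" as name(argument=value, ...), one argument or row to a line, values as JSON. send_rows: Moves the arm, as the interface text tells. Its arguments: {"type":"object","properties":{"motion":{"type":"array","items":{"type":"object","properties":{"hand":{"type":"number"},"slide":{"type":"array","items":{"type":"number"}},"spin":{"type":"number"}}}},"grip_force":{"type":"number"}},"required":["motion"]}

```bash
ls; mkdir -p pics
cat > h.py <<'E'
import numpy as np,cv2,pickle
from cell import observe, vision, job
def shot(n,tag):
    p=vision.read_camera(n); pickle.dump({k:p[k] for k in p},open(f'pics/{tag}.pkl','wb')); cv2.imwrite(f'pics/{tag}.png',p['pixels']); return p
def pts(p,uv,z=None):
    """world pts of pixels uv from range (or on plane z)"""
    uv=np.asarray(uv,float).reshape(-1,2)
    K=np.array([[p['fx'],0,p['cx']],[0,p['fy'],p['cy']],[0,0,1]])
    n=cv2.undistortPoints(uv.reshape(-1,1,2),K,np.array(p['distortion'],float)).reshape(-1,2)
    d=np.c_[n,np.ones(len(n))]; T=np.asarray(p['world_from_camera'])
    if z is None:
        r=p['range_z'][uv[:,1].round().astype(int),uv[:,0].round().astype(int)]
        return (d*r[:,None])@T[:3,:3].T+T[:3,3]
    w=d@T[:3,:3].T; s=(z-T[2,3])/w[:,2]
    return T[:3,3]+w*s[:,None]
def cloud(p):
    v,u=np.mgrid[0:400,0:640]; return pts(p,np.c_[u.ravel(),v.ravel()]).reshape(400,640,3)
E
python3 - <<'E'
from h import *
o=observe(); print({k:np.round(v,3) for k,v in o.items()})
for n in('top','side'):
    p=shot(n,n+'0'); print(n,p['fx'],np.round(p['world_from_camera'],3).tolist(),p['distortion'])
    for t in['green_totem','amber_totem','blue_totem','long_die','tray','spot','head','reject_die','tape','sponge','cup','cleaner']:
        print(t,[(np.round(r['uv']).tolist(),round(r['conf'],2)) for r in vision.search_frame(p,t)])
E
```

```text
pics
{'time': np.float64(0.0), 'qpos': array([ 1.14 ,  0.343,  1.525, -0.   ,  1.275, -0.146]), 'qvel': array([-0.001,  0.002, -0.001, -0.002,  0.001,  0.   ]), 'joint_efforts': array([ -0.   , -43.127, -24.421,   0.071,   0.056,  -0.   ]), 'tool_pos': array([0.147, 0.503, 0.226]), 'tool_rot': array([-1.702,  1.569, -1.987]), 'contact_force': array([ 0.535,  0.288, -0.983]), 'torque': array([ 0.004,  0.077, -0.021]), 'opening': np.float64(0.092)}
top 377.43077309996704 [[0.027, -0.995, 0.096, 0.358], [-1.0, -0.026, 0.007, 0.015], [-0.005, -0.097, -0.995, 1.308], [0.0, 0.0, 0.0, 1.0]] [-0.07785022  0.          0.          0.          0.        ]
green_totem [([249.0, 168.0], 0.84), ([419.0, 242.0], 0.4), ([212.0, 216.0], 0.33)]
amber_totem [([202.0, 187.0], 0.81)]
blue_totem [([245.0, 214.0], 0.72), ([249.0, 170.0], 0.48), ([203.0, 188.0], 0.31)]
long_die [([239.0, 238.0], 0.72), ([184.0, 244.0], 0.65), ([212.0, 217.0], 0.52), ([215.0, 245.0], 0.47), ([229.0, 275.0], 0.44)]
tray [([330.0, 197.0], 0.81)]
spot [([336.0, 165.0], 0.97)]
head [([451.0, 196.0], 0.88)]
reject_die [([244.0, 2
[... 268 characters left out ...]
[-0.278, 0.566, -0.776, 1.212], [-0.012, -0.81, -0.586, 1.005], [0.0, 0.0, 0.0, 1.0]] [0.00873523 0.         0.         0.         0.        ]
green_totem [([254.0, 258.0], 0.7)]
amber_totem [([255.0, 305.0], 0.7)]
blue_totem [([300.0, 268.0], 0.64)]
long_die [([334.0, 308.0], 0.66), ([295.0, 300.0], 0.52), ([332.0, 276.0], 0.52), ([318.0, 334.0], 0.5)]
tray [([272.0, 216.0], 0.66), ([310.0, 210.0], 0.57), ([255.0, 260.0], 0.48)]
spot [([271.0, 217.0], 0.91)]
head [([340.0, 132.0], 0.55)]
reject_die [([217.0, 288.0], 0.7)]
tape [([292.0, 151.0], 0.51), ([300.0, 268.0], 0.24)]
sponge [([218.0, 327.0], 0.97)]
cup [([367.0, 160.0], 0.54)]
cleaner [([195.0, 256.0], 0.62), ([336.0, 130.0], 0.55)]
```

Run:
```python
import cv2
a=cv2.imread('pics/top0.png')[110:290,160:480]; cv2.imwrite('pics/top0z.png',cv2.resize(a,None,fx=2.5,fy=2.5,interpolation=2))
a=cv2.imread('pics/side0.png')[110:350,160:420]; cv2.imwrite('pics/side0z.png',cv2.resize(a,None,fx=2.5,fy=2.5,interpolation=2))
```

```text
(no output)
```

The top view shows all three totems on the white sheet: green (249,168), amber (202,187) and blue (245,212). The light green die is at (213,218), next to teal, brown and purple look-alikes. The tray is at (330,197), the frame at (331,148), the focus disc at (386,195) and the head at (450,197). Next I measure them.

```bash
cat >> h.py <<'E'
def load(t): return pickle.load(open(f'pics/{t}.pkl','rb'))
HUE={'green_totem':(55,70,120),'amber_totem':(8,18,120),'blue_totem':(108,125,120),'long_die':(38,52,100),'reject':(130,155,80)}
E
python3 - <<'E'
from h import *
P={n:load(n+'0') for n in('top','side')}
C={n:cloud(P[n]) for n in P}
U={'green_totem':[(249,168),(254,258)],'amber_totem':[(202,187),(255,305)],'blue_totem':[(245,212),(300,268)],'long_die':[(213,218),(299,302)]}
for t in U:
  for i,n in enumerate(P):
    hsv=cv2.cvtColor(P[n]['pixels'],cv2.COLOR_BGR2HSV); u,v=U[t][i]
    print(t,n,'hsv',hsv[v,u],hsv[v+3,u], 'masks',end=' ')
    for m in vision.cut_out(P[n] if 0 else vision.read_camera(n),t)[:1]:
        k=m['mask']; c=C[n][k]; c=c[P[n]['range_z'][k]>0]
        print(np.round(m['uv']),k.sum(),'zpct',np.round(np.percentile(c[:,2],[2,25,50,75,98]),4))
        for zz in ([0.08] if 'totem' in t else [0.024]):
            q=c[c[:,2]>zz]; print('   top pts',len(q),np.round(q.mean(0),4), np.round(q.min(0),3),np.round(q.max(0),3))
            q=C[n][k]; 
# sheet height, table
for uv in[(180,150),(260,220),(340,240),(225,200)]: print(uv,np.round(pts(P['top'],uv),4))
print('focus disc',pts(P['top'],[(386,195)]),pts(P['top'],[(386,195)],0))
E
```

```text
green_totem top hsv [ 62 132 190] [ 62 137 154] masks [249. 171.] 264 zpct [0.0018 0.0146 0.0612 0.0825 0.0892]
   top pts 86 [0.5711 0.2515 0.085 ] [0.555 0.234 0.08 ] [0.589 0.269 0.091]
green_totem side hsv [ 62  83 110] [ 64  87 106] masks [253. 258.] 512 zpct [0.0033 0.0166 0.0437 0.0746 0.0893]
   top pts 95 [0.5687 0.2539 0.0855] [0.552 0.234 0.08 ] [0.587 0.271 0.092]
amber_totem top hsv [ 17 160 185] [ 13 185 128] masks [203. 188.] 279 zpct [0.0085 0.0158 0.0603 0.0826 0.09  ]
   top pts 88 [0.5042 0.4115 0.0852] [0.485 0.393 0.08 ] [0.522 0.429 0.093]
amber_totem side hsv [ 11  91 140] [ 11 112 137] masks [258. 304.] 566 zpct [0.0063 0.0166 0.0486 0.0802 0.0888]
   top pts 141 [0.5033 0.4153 0.0849] [0.482 0.391 0.08 ] [0.526 0.437 0.091]
blue_totem top hsv [113 176 215] [115 114  85] masks [245. 209.] 258 zpct [0.0026 0.0138 0.0643 0.0833 0.0884]
   top pts 89 [0.4344 0.2638 0.0848] [0.413 0.243 0.08 ] [0.456 0.281 0.091]
blue_totem side hsv [114 137 121] [115 133 125] masks [298. 268.] 509 zpct [0.004  0.0161 0.0434 0.077  0.0888]
   top pts 100 [0.4332 0.267  0.0853] [0.414 0.244 0.08 ] [0.451 0.287 0.091]
long_die top hsv [140   4 207] [ 45 130 216] masks [216. 247.] 134 zpct [0.0155 0.0243 0.0272 0.029  0.0318]
   top pts 103 [0.2984 0.3613 0.028 ] [0.274 0.339 0.024] [0.322 0.383 0.033]
long_die side hsv [ 50 131 231] [ 49 149 234] masks [333. 280.] 224 zpct [0.0055 0.0198 0.0264 0.0288 0.0319]
   top pts 144 [0.3282 0.2724 0.0281] [0.31  0.241 0.024] [0.349 0.3   0.033]
(180, 150) [[0.6413 0.507  0.0074]]
(260, 220) [[ 0.4018  0.2125 -0.0034]]
(340, 240) [[ 0.3403 -0.0667  0.0008]]
(225, 200) [[0.4677 0.3366 0.0048]]
focus disc [[ 0.49964864 -0.2229381   0.00692278]] [[ 0.50040231 -0.22420615  0.        ]]
```

```bash
python3 - <<'E'
from h import *
p=load('top0'); a=p['pixels']
cv2.imwrite('pics/z1.png',cv2.resize(a[150:235,185:270],None,fx=7,fy=7,interpolation=2))
p=load('side0'); a=p['pixels']
cv2.imwrite('pics/z2.png',cv2.resize(a[230:330,230:330],None,fx=6,fy=6,interpolation=2))
E
cat > meas.py <<'E'
from h import *
def rect(xy):
    r=cv2.minAreaRect(np.float32(xy*1000)); b=cv2.boxPoints(r)/1000
    e=[b[1]-b[0],b[2]-b[1]]; l=[np.hypot(*v) for v in e]; i=int(np.argmax(l))
    return b.mean(0),sorted(l),np.degrees(np.arctan2(e[i][1],e[i][0]))%180
def largest(k):
    n,L,s,c=cv2.connectedComponentsWithStats(k.astype(np.uint8)); 
    return L==1+np.argmax(s[1:,4]) if n>1 else k
def tray_pose(p,C=None):
    m=vision.cut_out(p,'tray')[0]; C=cloud(p); k=cv2.dilate(m['mask'].astype(np.uint8),np.ones((5,5)))>0
    c=C[k]; r=c[(c[:,2]>0.03)&(c[:,2]<0.05)&(p['range_z'][k]>0)]; return rect(r[:,:2]),np.median(r[:,2])
def totem_mask(p,t,C):
    hsv=cv2.cvtColor(p['pixels'],cv2.COLOR_BGR2HSV).astype(int)
    lo,hi={'green_totem':(56,70),'amber_totem':(5,20),'blue_totem':(106,122),'long_die':(38,54)}[t]
    k=(hsv[...,0]>=lo)&(hsv[...,0]<=hi)&(hsv[...,1]>70)&(hsv[...,2]>50)
    return k
E
python3 - <<'E'
from meas import *
p=load('top0'); p2=shot('top','top1')
print('tray',tray_pose(p2))
ps=shot('side','side1'); print('tray side',tray_pose(ps))
for q,n in((p2,'top'),(ps,'side')):
    m=vision.cut_out(q,'spot')[0]['mask']; v,u=np.nonzero(m); w=pts(q,np.c_[u,v],0)
    print(n,'spot',rect(w[:,:2]),w[:,:2].mean(0))
    hsv=cv2.cvtColor(q['pixels'],cv2.COLOR_BGR2HSV).astype(int)
    y=(hsv[...,0]>=22)&(hsv[...,0]<=32)&(hsv[...,1]>90)&(hsv[...,2]>120)
    L=cv2.connectedComponentsWithStats(y.astype(np.uint8),connectivity=8)
    for i in range(1,L[0]):
        if L[2][i,4]>25:
            v,u=np.nonzero(L[1]==i); w=pts(q,np.c_[u,v],0)
            print(' yel',L[3][i].round(),L[2][i,4],rect(w[:,:2]))
    r=((hsv[...,0]<6)|(hsv[...,0]>172))&(hsv[...,1]>100)&(hsv[...,2]>100)
    L=cv2.connectedComponentsWithStats(r.astype(np.uint8))
    for i in range(1,L[0]):
        print(' red',L[3][i].round(1),L[2][i,4],pts(q,L[3][i],0))
# head camera box: height>0.14 pts near
C=cloud(p2); c=C[170:225,400:500].reshape(-1,3); c=c[(c[:,2]>0.13)&(c[:,2]<0.27)]; print('head',rect(c[:,:2]),c.min(0),c.max(0))
R=cv2  # tool frame
from scipy.spatial.transform import Rotation as Ro
o=observe(); print(np.round(Ro.from_euler('xyz',o['tool_rot']).as_matrix(),3))
E
python3 - <<'E'
import cv2
a=cv2.imread('pics/top1.png')[160:240,370:480]; cv2.imwrite('pics/z3.png',cv2.resize(a,None,fx=7,fy=7,interpolation=2))
E
```

```text
tray ((array([ 0.48903942, -0.02806069], dtype=float32), [np.float32(0.110769704), np.float32(0.35124367)], np.float32(87.00244)), np.float64(0.03783869405118789))
tray side ((array([0.4326672, 0.2764272], dtype=float32), [np.float32(0.02336543), np.float32(0.04317712)], np.float32(177.72713)), np.float64(0.04043293578304913))
top spot (array([ 0.67036027, -0.02622918], dtype=float32), [np.float32(0.17166542), np.float32(0.4066299)], np.float32(84.44149)) [ 0.66822823 -0.03765829]
 yel [332. 146.] 1032 (array([ 0.66945744, -0.02598806], dtype=float32), [np.float32(0.16557167), np.float32(0.40495732)], np.float32(84.64609))
 yel [177. 166.] 475 (array([0.58542335, 0.5173947 ], dtype=float32), [np.float32(0.061995834), np.float32(0.10252922)], np.float32(172.90793))
 yel [399. 196.] 230 (array([ 0.5039838 , -0.29252306], dtype=float32), [np.float32(0.05265014), np.float32(0.15862902)], np.float32(91.48764))
 red [384.7 194.7] 15 [[ 0.50145477 -0.21975641  0.        ]]
 red [473.1 195.8] 12 [[ 0.50566868 -0.53372534  0.        ]]
side spot (array([ 0.67050964, -0.02838228], dtype=float3
[... 167 characters left out ...]
), [np.float32(0.014068401), np.float32(0.057000633)], np.float32(84.53936))
 yel [257. 207.] 823 (array([ 0.6681891 , -0.02958656], dtype=float32), [np.float32(0.1687436), np.float32(0.40903986)], np.float32(84.55899))
 yel [214. 327.] 835 (array([0.59033996, 0.49360427], dtype=float32), [np.float32(0.07054197), np.float32(0.103575826)], np.float32(173.74951))
 red [342.9 103.1] 8 [[ 0.57468931 -0.87887686  0.        ]]
head (array([ 0.48415765, -0.40368858], dtype=float32), [np.float32(0.07248174), np.float32(0.1532255)], np.float32(84.04154)) [ 0.45049271 -0.48095727  0.13966395] [ 0.52668166 -0.32597752  0.2616075 ]
[[ 0.     0.281  0.96 ]
 [ 0.     0.96  -0.281]
 [-1.     0.     0.   ]]
```

```bash
cat > plan.py <<'E'
import sys,json
from h import *
from scipy.spatial.transform import Rotation as Ro
def pose():
    o=observe(); R=Ro.from_euler('xyz',o['tool_rot']).as_matrix(); return np.array(o['tool_pos']),R,o
def plan(wps,hand,step=45,ang=7.5):
    """wps: list of (x,y,z,az or None)"""
    p,R,o=pose(); az=np.arctan2(R[1,1],R[0,1])
    print('now',p.round(4),'az %.1f'%np.degrees(az),'j1 %.1f j6 %.1f'%tuple(np.degrees([o['qpos'][0],o['qpos'][5]])),'open',round(float(o['opening']),4),'t',round(float(o['time']),2),'F',np.round(o['contact_force'],1))
    rows=[]
    for w in wps:
        t=np.array(w[:3],float); ta=az if w[3] is None else np.radians(w[3])
        d=(ta-az+np.pi)%(2*np.pi)-np.pi
        if len(w)>4: d=ta-az   # unwrapped
        n=max(1,int(np.ceil(np.linalg.norm(t-p)*1000/step)),int(np.ceil(abs(np.degrees(d))/ang)))
        for i in range(n):
            s=round(-d/n,3); dv=(t-p)/(n-i)*1000
            R2=np.array([[0,np.cos(az),np.sin(az)],[0,np.sin(az),-np.cos(az)],[-1,0,0]])
            sl=(R2.T@dv).round(0 if np.linalg.norm(t-p)*1000/(n-i)>6 else 1)
            p=p+R2@sl/1000; az-=s
            rows.append({"hand":hand,"slide":[float(x)+0. for x in sl],"spin":s})
    for i in range(0,len(rows),8): print(json.dumps(rows[i:i+8]).replace(' ',''))
if __name__=='__main__':
    hand=float(sys.argv[1]); kw={}
    wps=[tuple(None if v=='n' else float(v) for v in a.split(',')) for a in sys.argv[2:]]
    plan(wps,hand)
E
python3 plan.py 0 0.489,-0.028,0.12,87
python3 - <<'E'
from meas import *
p=load('top1');C=cloud(p)
for u in range(325,338): print(u,C[190:206:4,u,2].round(3))
E
```

```text
now [0.1475 0.5039 0.2267] az 73.7 j1 65.3 j6 -8.4 open 0.0919 t 2.4 F [ 0.5  0.5 -0.6]
[{"hand":0.0,"slide":[7.0,-28.0,32.0],"spin":-0.015},{"hand":0.0,"slide":[7.0,-28.0,31.0],"spin":-0.015},{"hand":0.0,"slide":[7.0,-29.0,31.0],"spin":-0.015},{"hand":0.0,"slide":[7.0,-29.0,31.0],"spin":-0.015},{"hand":0.0,"slide":[7.0,-29.0,30.0],"spin":-0.015},{"hand":0.0,"slide":[7.0,-30.0,30.0],"spin":-0.015},{"hand":0.0,"slide":[7.0,-30.0,29.0],"spin":-0.015},{"hand":0.0,"slide":[7.0,-31.0,29.0],"spin":-0.015}]
[{"hand":0.0,"slide":[7.0,-31.0,28.0],"spin":-0.015},{"hand":0.0,"slide":[7.0,-32.0,28.0],"spin":-0.015},{"hand":0.0,"slide":[7.0,-32.0,27.0],"spin":-0.015},{"hand":0.0,"slide":[7.0,-32.0,27.0],"spin":-0.015},{"hand":0.0,"slide":[8.0,-33.0,26.0],"spin":-0.015},{"hand":0.0,"slide":[7.0,-33.0,26.0],"spin":-0.015},{"hand":0.0,"slide":[8.0,-34.0,25.0],"spin":-0.015}]
325 [0.003 0.007 0.001 0.007]
326 [0.004 0.001 0.007 0.006]
327 [ 0.004 -0.002  0.005  0.011]
328 [ 0.001 -0.     0.004  0.002]
329 [0.005 0.005 0.004 0.036]
330 [0.033 0.03  0.03  0.033]
331 [ 0.036  0.002  0.001 -0.   ]
332 [0.005 0.004 0.003 0.001]
333 [0.007 0.005 0.003 0.006]
334 [-0.     0.002  0.002  0.001]
335 [0.004 0.003 0.004 0.006]
336 [0.002 0.006 0.003 0.005]
337 [0.001 0.008 0.006 0.006]
```

Request:
send_rows(
  motion=[
    {"hand":0.0,"slide":[7,-28,32],"spin":-0.015},
    {"hand":0.0,"slide":[7,-28,31],"spin":-0.015},
    {"hand":0.0,"slide":[7,-29,31],"spin":-0.015},
    {"hand":0.0,"slide":[7,-29,31],"spin":-0.015},
    {"hand":0.0,"slide":[7,-29,30],"spin":-0.015},
    {"hand":0.0,"slide":[7,-30,30],"spin":-0.015},
    {"hand":0.0,"slide":[7,-30,29],"spin":-0.015},
    {"hand":0.0,"slide":[7,-31,29],"spin":-0.015},
  ],
)

```text
time: 3.2
tool_pos: [0.3357, 0.2161, 0.1696]
tool_rot: [1.048, 1.562, 0.899]
contact_force: [0.7, -0.1, 0.2]
opening: 0.0462
```

Request:
send_rows(
  motion=[
    {"hand":0.0,"slide":[7,-31,28],"spin":-0.015},
    {"hand":0.0,"slide":[7,-32,28],"spin":-0.015},
    {"hand":0.0,"slide":[7,-32,27],"spin":-0.015},
    {"hand":0.0,"slide":[7,-32,27],"spin":-0.015},
    {"hand":0.0,"slide":[8,-33,26],"spin":-0.015},
    {"hand":0.0,"slide":[7,-33,26],"spin":-0.015},
    {"hand":0.0,"slide":[8,-34,25],"spin":-0.015},
  ],
)

```text
time: 3.9
tool_pos: [0.5052, -0.0407, 0.1178]
tool_rot: [0.636, 1.558, 0.594]
contact_force: [1.1, -0.0, 0.2]
opening: 0.0461
```

```bash
python3 plan.py 0 0.489,-0.028,0.12,87 0.489,-0.028,0.016,87
```

```text
now [ 0.5052 -0.0407  0.1178] az 87.6 j1 -13.6 j6 -101.6 open 0.0461 t 3.9 F [ 1.1 -0.   0.2]
[{"hand":0.0,"slide":[-2.0,12.0,-17.0],"spin":0.011},{"hand":0.0,"slide":[35.0,0.0,0.0],"spin":-0.0},{"hand":0.0,"slide":[34.0,0.0,0.0],"spin":-0.0},{"hand":0.0,"slide":[35.0,0.0,0.0],"spin":-0.0}]
```

Request:
send_rows(
  motion=[
    {"hand":0.0,"slide":[0,0,0],"spin":0},
    {"hand":0.0,"slide":[0,0,0],"spin":0},
  ],
)

```text
time: 4.1
tool_pos: [0.5073, -0.0453, 0.1165]
tool_rot: [0.591, 1.558, 0.543]
contact_force: [-1.0, 0.3, -0.4]
opening: 0.0459
```

```bash
python3 plan.py 0 0.489,-0.028,0.12,87 0.489,-0.028,0.016,87; python3 -c "
from h import *; o=observe(); print(np.round(o['qpos'],3),o['tool_rot'])"
```

```text
now [ 0.5073 -0.0453  0.1165] az 87.3 j1 -14.1 j6 -101.7 open 0.0459 t 4.1 F [-1.   0.3 -0.4]
[{"hand":0.0,"slide":[-4.0,16.0,-19.0],"spin":0.005},{"hand":0.0,"slide":[35.0,0.0,0.0],"spin":-0.0},{"hand":0.0,"slide":[35.0,0.0,0.0],"spin":-0.0},{"hand":0.0,"slide":[34.0,0.0,0.0],"spin":-0.0}]
[-0.245  0.428  1.73   0.011  0.975 -1.775] [0.5909272  1.55786474 0.5432999 ]
```

Request:
send_rows(
  motion=[
    {"hand":0.0,"slide":[-4,16,-19],"spin":0.005},
    {"hand":0.0,"slide":[0,0,0],"spin":0},
  ],
)

```text
time: 4.3
tool_pos: [0.4877, -0.0271, 0.1203]
tool_rot: [0.688, 1.559, 0.635]
contact_force: [-0.8, 0.2, 1.2]
opening: 0.0456
```

```bash
python3 plan.py 0 0.489,-0.028,0.12,87 0.489,-0.028,0.016,87
python3 - <<'E'
from meas import *
p=shot('top','top2'); cv2.imwrite('pics/z4.png',cv2.resize(p['pixels'][110:250,250:500],None,fx=3,fy=3,interpolation=2))
E
```

```text
now [ 0.4877 -0.0271  0.1203] az 86.9 j1 -12.5 j6 -99.8 open 0.0456 t 4.3 F [-0.8  0.2  1.2]
[{"hand":0.0,"slide":[0.3,-0.8,1.4],"spin":-0.001},{"hand":0.0,"slide":[35.0,0.0,0.0],"spin":-0.0},{"hand":0.0,"slide":[34.0,0.0,0.0],"spin":-0.0},{"hand":0.0,"slide":[35.0,0.0,0.0],"spin":-0.0}]
```

The gripper is centred over the tray's middle divider, so I lower it.

Request:
send_rows(
  motion=[
    {"hand":0.0,"slide":[30,-1,1],"spin":0},
    {"hand":0.0,"slide":[30,0,0],"spin":0},
    {"hand":0.0,"slide":[22,0,0],"spin":0},
    {"hand":0.0,"slide":[12,0,0],"spin":0},
    {"hand":0.0,"slide":[4,0,0],"spin":0},
    {"hand":0.0,"slide":[0,0,0],"spin":0},
  ],
)

```text
time: 4.95
tool_pos: [0.495, -0.0256, 0.0227]
tool_rot: [0.227, 1.549, 0.182]
contact_force: [0.2, -0.1, 0.3]
opening: 0.0462
```

```bash
python3 plan.py 0 0.489,-0.028,0.016,87
python3 - <<'E'
from meas import *
p=shot('side','s2'); cv2.imwrite('pics/z5.png',cv2.resize(p['pixels'][140:300,200:400],None,fx=3.5,fy=3.5,interpolation=2))
E
```

```text
now [ 0.495  -0.0256  0.0227] az 87.4 j1 -12.1 j6 -100.1 open 0.0462 t 4.95 F [ 0.2 -0.1  0.3]
[{"hand":0.0,"slide":[7.0,-3.0,-6.0],"spin":0.007}]
```

The fingers sit in the two middle compartments, either side of the divider. I lower the last bit and close on it.

Request:
send_rows(
  motion=[
    {"hand":0.0,"slide":[6,-2,-6],"spin":0.007},
    {"hand":-1,"slide":[0,0,0],"spin":0},
    {"hand":-1,"slide":[0,0,0],"spin":0},
    {"hand":-1,"slide":[0,0,0],"spin":0},
    {"hand":-1,"slide":[0,0,0],"spin":0},
    {"hand":-1,"slide":[0,0,0],"spin":0},
    {"hand":-1,"slide":[0,0,0],"spin":0},
  ],
  grip_force=15,
)

```text
time: 5.7
tool_pos: [0.4907, -0.0279, 0.0193]
tool_rot: [0.139, 1.542, 0.086]
contact_force: [0.1, -1.5, -1.1]
opening: 0.0038
```

```bash
sed -i 's/step=45/step=float(__import__("os").environ.get("STEP","45"))/' plan.py; STEP=20 python3 plan.py -1 0.669,-0.028,0.017,84.6
```

```text
now [ 0.4907 -0.0279  0.0193] az 87.0 j1 -12.5 j6 -100.1 open 0.0038 t 5.7 F [ 0.1 -1.5 -1.1]
[{"hand":-1.0,"slide":[0.0,1.0,20.0],"spin":0.005},{"hand":-1.0,"slide":[0.0,1.0,20.0],"spin":0.005},{"hand":-1.0,"slide":[0.0,1.0,20.0],"spin":0.005},{"hand":-1.0,"slide":[0.0,1.0,20.0],"spin":0.005},{"hand":-1.0,"slide":[0.0,2.0,20.0],"spin":0.005},{"hand":-1.0,"slide":[1.0,2.0,19.0],"spin":0.005},{"hand":-1.0,"slide":[0.0,2.0,20.0],"spin":0.005},{"hand":-1.0,"slide":[1.0,1.0,19.0],"spin":0.005}]
[{"hand":-1.0,"slide":[0.0,2.0,20.0],"spin":0.005}]
```

```bash
python3 - <<'E'
s=open('plan.py').read()
s=s.replace("            R2=np.array([[0,np.cos(az),np.sin(az)],[0,np.sin(az),-np.cos(az)],[-1,0,0]])\n","            R2=R\n")
s=s.replace("p=p+R2@sl/1000; az-=s","p=p+R2@sl/1000; az-=s; R=R@Ro.from_rotvec([s,0,0]).as_matrix()")
s=s.replace("print('now',p.round(4),","print('now',p.round(4),'tilt',R[:2,0].round(3),")
s=s.replace(".round(0 if np.linalg.norm(t-p)*1000/(n-i)>6 else 1)",".round(0 if np.linalg.norm(t-p)*1000/(n-i)>25 else 1)")
open('plan.py','w').write(s)
E
STEP=20 python3 plan.py -1 0.669,-0.028,0.017,84.6
```

```text
now [ 0.4907 -0.0279  0.0193] tilt [0.028 0.002] az 87.0 j1 -12.5 j6 -100.1 open 0.0038 t 5.7 F [ 0.1 -1.5 -1.1]
[{"hand":-1.0,"slide":[0.8,1.0,19.8],"spin":0.005},{"hand":-1.0,"slide":[0.8,1.1,19.8],"spin":0.005},{"hand":-1.0,"slide":[0.8,1.2,19.7],"spin":0.005},{"hand":-1.0,"slide":[0.8,1.4,19.7],"spin":0.005},{"hand":-1.0,"slide":[0.8,1.4,19.7],"spin":0.005},{"hand":-1.0,"slide":[0.8,1.6,19.8],"spin":0.005},{"hand":-1.0,"slide":[0.9,1.6,19.7],"spin":0.005},{"hand":-1.0,"slide":[0.8,1.8,19.7],"spin":0.005}]
[{"hand":-1.0,"slide":[0.9,1.8,19.8],"spin":0.005}]
```

Request:
send_rows(
  motion=[
    {"hand":-1,"slide":[0.8,1,20],"spin":0.005},
    {"hand":-1,"slide":[0.8,1,20],"spin":0.005},
    {"hand":-1,"slide":[0.8,1,20],"spin":0.005},
    {"hand":-1,"slide":[0.8,1.5,20],"spin":0.005},
  ],
)

```text
time: 6.1
tool_pos: [0.562, -0.0271, 0.0187]
tool_rot: [0.725, 1.563, 0.652]
contact_force: [-10.4, -0.3, 13.4]
opening: 0.0041
```

```bash
STEP=20 python3 plan.py -1 0.669,-0.028,0.017,84.6
```

```text
now [ 0.562  -0.0271  0.0187] tilt [0.006 0.005] az 85.8 j1 -10.8 j6 -96.9 open 0.0041 t 6.1 F [-10.4  -0.3  13.4]
[{"hand":-1.0,"slide":[0.4,1.1,17.8],"spin":0.004},{"hand":-1.0,"slide":[0.4,1.2,17.8],"spin":0.004},{"hand":-1.0,"slide":[0.4,1.3,17.8],"spin":0.004},{"hand":-1.0,"slide":[0.4,1.4,17.8],"spin":0.004},{"hand":-1.0,"slide":[0.4,1.4,17.7],"spin":0.004},{"hand":-1.0,"slide":[0.4,1.5,17.8],"spin":0.004}]
```

Request:
send_rows(
  motion=[
    {"hand":-1,"slide":[-0.3,1,18],"spin":0.004},
    {"hand":-1,"slide":[0,1,18],"spin":0.004},
    {"hand":-1,"slide":[0,1,18],"spin":0.004},
    {"hand":-1,"slide":[0,1.5,18],"spin":0.004},
  ],
)

```text
time: 6.5
tool_pos: [0.6332, -0.0278, 0.0187]
tool_rot: [2.089, 1.565, 2.0]
contact_force: [-5.4, -0.0, 6.1]
opening: 0.0041
```

```bash
STEP=20 python3 plan.py -1 0.669,-0.028,0.017,84.6
```

```text
now [ 0.6332 -0.0278  0.0187] tilt [-0.003  0.006] az 84.9 j1 -9.6 j6 -94.7 open 0.0041 t 6.5 F [-5.4 -0.   6.1]
[{"hand":-1.0,"slide":[0.8,1.5,17.9],"spin":0.003},{"hand":-1.0,"slide":[0.8,1.5,17.8],"spin":0.003}]
```

Request:
send_rows(
  motion=[
    {"hand":-1,"slide":[0,1.5,18],"spin":0.003},
    {"hand":-1,"slide":[0,1.5,17],"spin":0.003},
    {"hand":-1,"slide":[0,0,0],"spin":0},
    {"hand":-1,"slide":[0,0,0],"spin":0},
  ],
)

```text
time: 6.9
tool_pos: [0.6692, -0.0279, 0.0187]
tool_rot: [2.429, 1.563, 2.334]
contact_force: [-2.0, -0.5, 4.5]
opening: 0.0039
```

```bash
STEP=20 python3 plan.py -1 0.669,-0.028,0.017,84.6
python3 - <<'E'
from meas import *
p=shot('side','s3'); cv2.imwrite('pics/z6.png',cv2.resize(p['pixels'][120:320,180:400],None,fx=3.5,fy=3,interpolation=2))
p=shot('top','t3'); 
print(tray_pose(p))
E
```

```text
now [ 0.6692 -0.0279  0.0187] tilt [-0.005  0.005] az 84.6 j1 -9.1 j6 -93.8 open 0.0039 t 6.9 F [-2.  -0.5  4.5]
[{"hand":-1.0,"slide":[1.7,-0.1,-0.2],"spin":-0.0}]
((array([ 0.66671216, -0.02578918], dtype=float32), [np.float32(0.1122784), np.float32(0.351935)], np.float32(84.76108)), np.float64(0.03863467402136689))
```

The tray now lies centred in the yellow frame at 84.8°. I release it and rise.

Request:
send_rows(
  motion=[
    {"hand":-0.4,"slide":[0,0,0],"spin":0},
    {"hand":-0.4,"slide":[0,0,0],"spin":0},
    {"hand":-0.2,"slide":[0,0,0],"spin":0},
    {"hand":0,"slide":[-25,0,0],"spin":0},
    {"hand":0,"slide":[-45,0,0],"spin":0},
    {"hand":0.3,"slide":[-45,0,0],"spin":0},
    {"hand":0.3,"slide":[-30,0,0],"spin":0},
  ],
)

```text
time: 7.75
tool_pos: [0.6635, -0.028, 0.1603]
tool_rot: [2.895, 1.544, 2.8]
contact_force: [1.7, -0.3, -0.3]
opening: 0.0556
```

```bash
cat >> meas.py <<'E'
def totem(t,views):
    for n,p in views.items():
        C=cloud(p); k=totem_mask(p,t,C)
        hsv=cv2.cvtColor(p['pixels'],cv2.COLOR_BGR2HSV).astype(int)
        r=vision.search_frame(p,t) 
        if not r: print(t,n,'none'); continue
        for c0 in r[:1]:
            u,v=c0['uv']; vv,uu=np.mgrid[0:400,0:640]; near=(abs(uu-u)<25)&(abs(vv-v)<25)
            # network's mask optional; color check
            kk=largest(cv2.morphologyEx((k&near).astype(np.uint8),cv2.MORPH_CLOSE,np.ones((5,5)))>0)
            w=C[kk]; top=kk&(C[...,2]>0.072)
            b,a=np.nonzero(top); q=pts(p,np.c_[a,b],0.083)
            f=rect(q[:,:2])
            # bar: low saturation inside top
            bar=top&(hsv[...,1]<70); b2,a2=np.nonzero(bar); qb=pts(p,np.c_[a2,b2],0.086)
            pl=w[(w[:,2]>0.008)&(w[:,2]<0.02)]
            print(t,n,'conf %.2f uv %s'%(c0['conf'],np.round(c0['uv'])),'hue',np.median(hsv[kk][:,0]),'top',np.round(f[0],4),np.round(f[1],3),'edge %.1f'%(f[2]%90),'ztop %.3f'%np.percentile(w[:,2],95),'plinth z %.3f'%(np.median(pl[:,2]) if len(pl) else 0),
              'bar',len(qb), (np.round(qb[:,:2].mean(0)-q[:,:2].mean(0),4),'elong %.0f'%rect(qb[:,:2])[2]) if len(qb)>3 else '')
def focus(p):
    hsv=cv2.cvtColor(p['pixels'],cv2.COLOR_BGR2HSV).astype(int)
    r=((hsv[...,0]<8)|(hsv[...,0]>170))&(hsv[...,1]>90)&(hsv[...,2]>100)
    L=cv2.connectedComponentsWithStats(r.astype(np.uint8))
    for i in range(1,L[0]):
        w=pts(p,L[3][i],0)[0]
        if abs(w[0]-.5)<.05 and abs(w[1]+.22)<.05: print('focus red',w.round(4),L[2][i,4])
    y=(hsv[...,0]>=20)&(hsv[...,0]<=33)&(hsv[...,1]>80)&(hsv[...,2]>100)
    v,u=np.nonzero(y); w=pts(p,np.c_[u,v],0); d=np.hypot(w[:,0]-.5,w[:,1]+.22)
    l=w[(w[:,1]<-0.25)&(w[:,1]>-0.31)&(abs(w[:,0]-.5)<.05)][:,:2]; g=w[d<0.028][:,:2]; print('disc',rect(g))
    if len(l)>4: v=cv2.fitLine(np.float32(l),cv2.DIST_L2,0,.01,.01).ravel(); print('line az %.1f'%(np.degrees(np.arctan2(v[1],v[0]))),v,len(l))
E
python3 - <<'E'
from meas import *
V={'top':load('top1'),'side':load('side1')}
V2={'top':vision.read_camera('top'),'side':vision.read_camera('side')}
V2['top']=dict(V2['top']);
focus(load('t3')); focus(load('s3'))
for t in ('green_totem','amber_totem','blue_totem'): totem(t,V2)
cv2.imwrite('pics/t4.png',V2['top']['pixels'])
E
```

```text
focus red [ 0.5014 -0.2203  0.    ] 16
disc (array([ 0.50031734, -0.2190705 ], dtype=float32), [np.float32(0.049133617), np.float32(0.05279255)], np.float32(91.487625))
line az 85.5 [ 0.07784109  0.99696577  0.4959369  -0.28113687] 60
focus red [ 0.5002 -0.2244  0.    ] 3
disc (array([ 0.49941584, -0.21927556], dtype=float32), [np.float32(0.045298792), np.float32(0.05453846)], np.float32(15.051926))
line az 82.6 [ 0.12912935  0.99162775  0.49484506 -0.2782729 ] 41
green_totem top conf 0.66 uv [247. 169.] hue 62.0 top [0.5692 0.2396] [0.033 0.054] edge 1.3 ztop 0.089 plinth z 0.013 bar 15 (array([0.0057, 0.0024]), 'elong 3')
green_totem side conf 0.84 uv [254. 259.] hue 63.0 top [0.5642 0.2726] [0.038 0.083] edge 4.6 ztop 0.088 plinth z 0.014 bar 12 (array([ 0.0076, -0.0075]), 'elong 170')
amber_totem top conf 0.75 uv [202. 189.] hue 15.0 top [0.4988 0.4065] [0.036 0.05 ] edge 35.5 ztop 0.089 plinth z 0.014 bar 13 (array([0.0035, 0.0006]), 'elong 137')
amber_totem side conf 0.63 uv [256. 306.] hue 12.0 top [0.5004 0.4186] [0.035 0.045] edge 30.4 ztop 0.088 plinth z 0.014 bar 8 (array([ 0.0046, -0.0092]), 'elong 131')
blue_totem top none
blue_totem side conf 0.79 uv [299. 270.] hue 115.0 top [0.4218 0.2982] [0.036 0.109] edge 18.5 ztop 0.088 plinth z 0.014 bar 8 (array([-0.0015, -0.0109]), 'elong 15')
```

```bash
python3 - <<'E'
from meas import *
for n in('top1','side1'):
    p=load(n); C=cloud(p)
    c=C.reshape(-1,3); c=c[(c[:,0]>.6)&(c[:,0]<.78)&(c[:,1]>.24)&(c[:,1]<.45)&(c[:,2]>.03)&(c[:,2]<.2)]
    for lo,hi in((.03,.08),(.08,.13),(.13,.17)):
        q=c[(c[:,2]>lo)&(c[:,2]<hi)]; print(n,lo,len(q),np.percentile(q,[3,97],axis=0).round(3).tolist() if len(q) else '')
    c=C.reshape(-1,3)
    for t,x,y in(('g',.57,.2525),('a',.504,.413),('b',.434,.265)):
        q=c[(np.hypot(c[:,0]-x,c[:,1]-y)<.035)&(c[:,2]>.079)&(c[:,2]<.1)]; print(t,len(q),q.mean(0).round(4),rect(q[:,:2]))
E
python3 plan.py 0.4 0.572,0.252,0.16,92
```

```text
top1 0.03 99 [[0.624, 0.302, 0.03], [0.719, 0.389, 0.078]]
top1 0.08 177 [[0.683, 0.304, 0.086], [0.728, 0.352, 0.122]]
top1 0.13 64 [[0.697, 0.318, 0.138], [0.72, 0.34, 0.153]]
g 104 [0.5717 0.2512 0.0845] (array([0.57216656, 0.25228167], dtype=float32), [np.float32(0.03470381), np.float32(0.03522439)], np.float32(85.09957))
a 97 [0.5058 0.4127 0.0846] (array([0.5059207, 0.4123259], dtype=float32), [np.float32(0.03551614), np.float32(0.035618182)], np.float32(121.614876))
b 94 [0.4335 0.2648 0.0847] (array([0.43495718, 0.2654201 ], dtype=float32), [np.float32(0.033809483), np.float32(0.03401231)], np.float32(28.262476))
side1 0.03 327 [[0.62, 0.323, 0.03], [0.725, 0.385, 0.078]]
side1 0.08 317 [[0.683, 0.318, 0.081], [0.728, 0.357, 0.127]]
side1 0.13 97 [[0.697, 0.321, 0.131], [0.72, 0.343, 0.153]]
g 106 [0.5693 0.2539 0.085 ] (array([0.57114553, 0.2535717 ], dtype=float32), [np.float32(0.034637474), np.float32(0.036289323)], np.float32(86.39896))
a 146 [0.5023 0.4153 0.0849] (array([0.50296116, 0.41385317], dtype=float32), [np.float32(0.03463196), np.float32(0.035734847)], np.float32(120.57489))
b 120 [0.4327 0.2664 0.0847] (array([0.43125695, 0.26554933], dtype=float32), [np.float32(0.036245484), np.float32(0.037394777)], np.float32(38.1378))
now [ 0.6623 -0.0279  0.1553] tilt [-0.031  0.01 ] az 84.5 j1 -9.2 j6 -93.8 open 0.06 t 8.15 F [-0.4  0.6  0.4]
[{"hand":0.4,"slide":[0.0,39.0,-17.0],"spin":-0.019},{"hand":0.4,"slide":[0.0,39.0,-16.0],"spin":-0.019},{"hand":0.4,"slide":[0.0,39.0,-15.0],"spin":-0.019},{"hand":0.4,"slide":[0.0,39.0,-14.0],"spin":-0.019},{"hand":0.4,"slide":[0.0,40.0,-14.0],"spin":-0.019},{"hand":0.4,"slide":[0.0,40.0,-13.0],"spin":-0.019},{"hand":0.4,"slide":[1.0,40.0,-12.0],"spin":-0.019}]
```

Request:
send_rows(
  motion=[
    {"hand":0.4,"slide":[0,38,-17],"spin":-0.01},
    {"hand":0.4,"slide":[0,38,-16],"spin":-0.01},
    {"hand":0.4,"slide":[0,38,-15],"spin":-0.01},
    {"hand":0.4,"slide":[0,38,-14],"spin":-0.01},
    {"hand":0.4,"slide":[0,38,-14],"spin":-0.01},
    {"hand":0.4,"slide":[0,38,-13],"spin":-0.01},
    {"hand":0.4,"slide":[0,35,-10],"spin":-0.01},
    {"hand":0.4,"slide":[0,0,0],"spin":0},
  ],
)

```text
time: 8.95
tool_pos: [0.5741, 0.2485, 0.1494]
tool_rot: [3.003, 1.522, 2.975]
contact_force: [1.1, -0.2, -0.2]
opening: 0.064
```

```bash
python3 plan.py 0.4 0.571,0.2525,0.13,88 0.571,0.2525,0.046,88
python3 - <<'E'
from meas import *
p=shot('side','s5'); cv2.imwrite('pics/z7.png',cv2.resize(p['pixels'][170:330,180:360],None,fx=4,fy=3.5,interpolation=2))
for r in vision.search_frame(p,'green_totem'): print(r['uv'],r['conf'])
C=cloud(p).reshape(-1,3); q=C[(np.hypot(C[:,0]-.57,C[:,1]-.2525)<.045)&(C[:,2]>.008)&(C[:,2]<.0125)]; print(q.mean(0),len(q))
E
```

```text
now [0.5741 0.2485 0.1494] tilt [-0.048  0.008] az 88.4 j1 15.8 j6 -73.0 open 0.064 t 8.95 F [ 1.1 -0.2 -0.2]
[{"hand":0.4,"slide":[19.6,3.8,-2.3],"spin":0.007},{"hand":0.4,"slide":[42.0,0.0,2.0],"spin":0.0},{"hand":0.4,"slide":[42.0,-1.0,2.0],"spin":0.0}]
[255.4, 258.1] 0.95
[0.56504343 0.26539129 0.01076864] 29
```

Request:
send_rows(
  motion=[
    {"hand":0.4,"slide":[20,4,-2],"spin":0.006},
    {"hand":0.4,"slide":[30,0,1],"spin":0},
    {"hand":0.4,"slide":[28,0,1],"spin":0},
    {"hand":0.4,"slide":[15,0,1],"spin":0},
    {"hand":0.4,"slide":[0,0,0],"spin":0},
  ],
)

```text
time: 9.55
tool_pos: [0.5748, 0.2413, 0.0518]
tool_rot: [3.102, 1.522, 3.057]
contact_force: [0.1, 0.1, 0.1]
opening: 0.0644
```

```bash
python3 plan.py 0.4 0.571,0.2525,0.046,88
python3 - <<'E'
from meas import *
p=shot('side','s6'); cv2.imwrite('pics/z8.png',cv2.resize(p['pixels'][200:300,180:320],None,fx=5,fy=5,interpolation=2))
E
```

```text
now [0.5748 0.2413 0.0518] tilt [-0.048  0.004] az 87.4 j1 15.2 j6 -72.7 open 0.0644 t 9.55 F [0.1 0.1 0.1]
[{"hand":0.4,"slide":[6.0,11.0,-4.0],"spin":-0.01}]
```

Request:
send_rows(
  motion=[
    {"hand":0.4,"slide":[5,11,-3],"spin":-0.01},
    {"hand":0.4,"slide":[0,0,0],"spin":0},
  ],
)

```text
time: 9.8
tool_pos: [0.5739, 0.2519, 0.0492]
tool_rot: [3.065, 1.526, 3.027]
contact_force: [-0.7, -0.0, -0.4]
opening: 0.0644
```

```bash
python3 plan.py 0.4 0.571,0.2525,0.046,88
```

```text
now [0.5739 0.2519 0.0492] tilt [-0.045  0.005] az 87.9 j1 16.2 j6 -72.3 open 0.0644 t 9.8 F [-0.7 -0.  -0.4]
[{"hand":0.4,"slide":[3.3,0.4,-2.8],"spin":-0.002}]
```

Request:
send_rows(
  motion=[
    {"hand":0.4,"slide":[2.5,0.4,-3],"spin":0},
    {"hand":-1,"slide":[0,0,0],"spin":0},
    {"hand":-1,"slide":[0,0,0],"spin":0},
    {"hand":-1,"slide":[0,0,0],"spin":0},
    {"hand":-1,"slide":[0,0,0],"spin":0},
    {"hand":-1,"slide":[0,0,0],"spin":0},
  ],
  grip_force=30,
)

```text
time: 10.4
tool_pos: [0.5719, 0.2532, 0.0495]
tool_rot: [3.03, 1.53, 2.994]
contact_force: [0.4, 0.1, -0.5]
opening: 0.036
```

```bash
python3 plan.py -1 0.571,0.2525,0.2,n
```

```text
now [0.5719 0.2532 0.0495] tilt [-0.04   0.006] az 87.9 j1 16.4 j6 -72.1 open 0.036 t 10.4 F [ 0.4  0.1 -0.5]
[{"hand":-1.0,"slide":[-38.0,0.0,-2.0],"spin":-0.0},{"hand":-1.0,"slide":[-37.0,0.0,-2.0],"spin":-0.0},{"hand":-1.0,"slide":[-38.0,0.0,-1.0],"spin":-0.0},{"hand":-1.0,"slide":[-37.0,0.0,-2.0],"spin":-0.0}]
```

Request:
send_rows(
  motion=[
    {"hand":-1,"slide":[-38,0,-2],"spin":0},
    {"hand":-1,"slide":[-38,0,-2],"spin":0},
    {"hand":-1,"slide":[-38,0,-2],"spin":0},
    {"hand":-1,"slide":[-28,0,-2],"spin":0},
    {"hand":-1,"slide":[0,0,0],"spin":0},
  ],
)

```text
time: 10.9
tool_pos: [0.5682, 0.2521, 0.1939]
tool_rot: [3.084, 1.524, 3.048]
contact_force: [1.2, -0.2, -1.2]
opening: 0.0359
```

```bash
STEP=42 python3 plan.py -1 0.502,-0.195,0.19,-5.5
```

```text
now [0.5682 0.2521 0.1939] tilt [-0.046  0.004] az 87.9 j1 16.4 j6 -71.8 open 0.0359 t 10.9 F [ 1.2 -0.2 -1.2]
[{"hand":-1.0,"slide":[0.0,-35.0,-4.0],"spin":0.125},{"hand":-1.0,"slide":[0.0,-35.0,1.0],"spin":0.125},{"hand":-1.0,"slide":[0.0,-34.0,5.0],"spin":0.125},{"hand":-1.0,"slide":[1.0,-34.0,9.0],"spin":0.125},{"hand":-1.0,"slide":[0.0,-32.0,13.0],"spin":0.125},{"hand":-1.0,"slide":[1.0,-30.0,17.0],"spin":0.125},{"hand":-1.0,"slide":[0.0,-28.0,21.0],"spin":0.125},{"hand":-1.0,"slide":[1.0,-25.0,24.0],"spin":0.125}]
[{"hand":-1.0,"slide":[0.0,-22.0,27.0],"spin":0.125},{"hand":-1.0,"slide":[1.0,-18.0,29.0],"spin":0.125},{"hand":-1.0,"slide":[0.0,-15.0,32.0],"spin":0.125},{"hand":-1.0,"slide":[1.0,-10.0,33.0],"spin":0.125},{"hand":-1.0,"slide":[0.0,-7.0,34.0],"spin":0.125}]
```

Request:
send_rows(
  motion=[
    {"hand":-1,"slide":[0,-35,-4],"spin":0.125},
    {"hand":-1,"slide":[0,-35,1],"spin":0.125},
    {"hand":-1,"slide":[0,-34,5],"spin":0.125},
    {"hand":-1,"slide":[1,-34,9],"spin":0.125},
    {"hand":-1,"slide":[0,-32,13],"spin":0.125},
    {"hand":-1,"slide":[1,-30,17],"spin":0.125},
    {"hand":-1,"slide":[0,-28,21],"spin":0.125},
    {"hand":-1,"slide":[1,-25,24],"spin":0.125},
  ],
)

```text
time: 11.7
tool_pos: [0.5185, -0.0278, 0.1813]
tool_rot: [-2.181, 1.512, 3.035]
contact_force: [0.9, -0.6, -1.0]
opening: 0.0359
```

```bash
STEP=35 python3 plan.py -1 0.502,-0.195,0.19,-5.5
```

```text
now [ 0.5185 -0.0278  0.1813] tilt [-0.058  0.006] az 28.9 j1 -11.3 j6 -40.1 open 0.0359 t 11.7 F [ 0.9 -0.6 -1. ]
[{"hand":-1.0,"slide":[-2.0,-19.0,28.0],"spin":0.12},{"hand":-1.0,"slide":[-2.0,-16.0,30.0],"spin":0.12},{"hand":-1.0,"slide":[-2.0,-12.0,31.0],"spin":0.12},{"hand":-1.0,"slide":[-1.0,-8.0,32.0],"spin":0.12},{"hand":-1.0,"slide":[-2.0,-4.0,34.0],"spin":0.12}]
```

Request:
send_rows(
  motion=[
    {"hand":-1,"slide":[-3,-19,28],"spin":0.12},
    {"hand":-1,"slide":[-3,-16,29],"spin":0.12},
    {"hand":-1,"slide":[-2,-12,29],"spin":0.12},
    {"hand":-1,"slide":[-2,-8,28],"spin":0.12},
    {"hand":-1,"slide":[-2,-4,24],"spin":0.12},
    {"hand":-1,"slide":[0,0,0],"spin":0},
  ],
)

```text
time: 12.3
tool_pos: [0.4928, -0.1871, 0.1847]
tool_rot: [-1.594, 1.499, 2.988]
contact_force: [0.7, 0.3, -1.2]
opening: 0.036
```

```bash
STEP=35 python3 plan.py -1 0.502,-0.202,0.1855,-5.5
python3 - <<'E'
from meas import *
p=shot('side','s7'); cv2.imwrite('pics/z9.png',cv2.resize(p['pixels'][60:220,230:430],None,fx=4,fy=3.75,interpolation=2))
p=shot('top','t7'); cv2.imwrite('pics/z10.png',cv2.resize(p['pixels'][130:260,310:490],None,fx=4.2,fy=4.2,interpolation=2))
E
```

```text
now [ 0.4928 -0.1871  0.1847] tilt [-0.071  0.011] az -7.4 j1 -28.3 j6 -20.4 open 0.036 t 12.3 F [ 0.7  0.3 -1.2]
[{"hand":-1.0,"slide":[-1.6,10.9,13.6],"spin":-0.034}]
```

Request:
send_rows(
  motion=[
    {"hand":-1,"slide":[-1.5,9,12],"spin":-0.034},
    {"hand":-1,"slide":[0,0,0],"spin":0},
  ],
)

```text
time: 12.6
tool_pos: [0.5004, -0.1951, 0.1841]
tool_rot: [-1.684, 1.496, 2.945]
contact_force: [0.5, -0.1, -1.6]
opening: 0.0362
```

```bash
STEP=35 python3 plan.py -1 0.502,-0.202,0.1855,-5.5
cat >> meas.py <<'E'
def held(p,t,zlo=.11,zhi=.24,x=.5,y=-.2):
    C=cloud(p); k=totem_mask(p,t,C)&(np.hypot(C[...,0]-x,C[...,1]-y)<.08)&(C[...,2]>zlo)&(C[...,2]<zhi)
    k=largest(k); w=C[k]
    print('held',len(w),'mean',w.mean(0).round(4),'zmin/max',np.percentile(w[:,2],[1,3,50,97]).round(3))
    pl=w[w[:,2]<np.percentile(w[:,2],1)+.016]; print(' plinth x,y ranges',np.percentile(pl[:,:2],[2,98],axis=0).round(4).tolist())
    sh=w[w[:,2]>np.percentile(w[:,2],1)+.022]; print(' shaft',np.percentile(sh[:,:2],[2,98],axis=0).round(4).tolist())
    return w
E
python3 - <<'E'
from meas import *
p=shot('side','s8'); w=held(p,'green_totem'); np.save('pics/w.npy',w)
E
```

```text
now [ 0.5004 -0.1951  0.1841] tilt [-0.074  0.015] az -4.8 j1 -28.7 j6 -23.5 open 0.0362 t 12.6 F [ 0.5 -0.1 -1.6]
[{"hand":-1.0,"slide":[-1.6,2.1,6.7],"spin":0.013}]
held 313 mean [ 0.4957 -0.1791  0.1779] zmin/max [0.136 0.139 0.176 0.222]
 plinth x,y ranges [[0.4694, -0.1955], [0.519, -0.1623]]
 shaft [[0.48, -0.2016], [0.518, -0.1707]]
```

Request:
send_rows(
  motion=[
    {"hand":-1,"slide":[-1.6,3,6.5],"spin":0.013},
    {"hand":-1,"slide":[0,0,0],"spin":0},
    {"hand":-1,"slide":[0,0,0],"spin":0},
    {"hand":-1,"slide":[0,0,0],"spin":0},
  ],
)

```text
time: 13.05
tool_pos: [0.5021, -0.1978, 0.1848]
tool_rot: [-1.698, 1.493, 2.92]
contact_force: [0.6, -0.7, -0.7]
opening: 0.0362
```

```bash
STEP=35 python3 plan.py -1 0.503,-0.202,0.1855,-5.5
python3 - <<'E'
from meas import *
p=shot('side','s9'); w=held(p,'green_totem'); cv2.imwrite('pics/z11.png',cv2.resize(p['pixels'][100:170,290:360],None,fx=8,fy=8,interpolation=2))
E
```

```text
now [ 0.5021 -0.1978  0.1848] tilt [-0.076  0.017] az -5.4 j1 -28.9 j6 -23.0 open 0.0362 t 13.05 F [ 0.6 -0.7 -0.7]
[{"hand":-1.0,"slide":[-0.8,1.2,4.1],"spin":0.001}]
held 315 mean [ 0.4972 -0.1824  0.1775] zmin/max [0.135 0.139 0.174 0.222]
 plinth x,y ranges [[0.4698, -0.2019], [0.5233, -0.1668]]
 shaft [[0.4813, -0.2076], [0.5181, -0.1734]]
```

Request:
send_rows(
  motion=[
    {"hand":-1,"slide":[-1,2,5],"spin":0.001},
    {"hand":-1,"slide":[0,0,0],"spin":0},
    {"hand":-1,"slide":[0,0,0],"spin":0},
    {"hand":-1,"slide":[0,0,0],"spin":0},
    {"hand":-1,"slide":[0,0,0],"spin":0},
    {"hand":-1,"slide":[0,0,0],"spin":0},
    {"hand":-1,"slide":[0,0,0],"spin":0},
    {"hand":-1,"slide":[0,0,0],"spin":0},
  ],
)

```text
time: 13.9
tool_pos: [0.5037, -0.2033, 0.1858]
tool_rot: [-1.697, 1.493, 2.918]
contact_force: [0.0, 0.2, -1.6]
opening: 0.0359
```

Request:
send_rows(
  motion=[
    {"hand":-1,"slide":[0,0,0],"spin":0},
    {"hand":-1,"slide":[0,0,0],"spin":0},
    {"hand":-1,"slide":[0,0,0],"spin":0},
    {"hand":-1,"slide":[0,0,0],"spin":0},
  ],
)

```text
time: 14.3
tool_pos: [0.5037, -0.2033, 0.1858]
tool_rot: [-1.698, 1.493, 2.918]
contact_force: [-0.3, -0.1, -1.9]
opening: 0.0358
```

```bash
STEP=35 python3 plan.py -1 0.503,-0.202,0.1855,-95.5
python3 - <<'E'
from meas import *
p=shot('side','s10'); w=held(p,'green_totem')
w=w[(w[:,2]>.16)&(w[:,2]<.2)]; print(np.median(w,axis=0), (w[(abs(w[:,0]-.5)<.012)][:,1]).mean())
E
```

```text
now [ 0.5037 -0.2033  0.1858] tilt [-0.076  0.017] az -5.5 j1 -29.3 j6 -23.4 open 0.0358 t 14.3 F [-0.3 -0.1 -1.9]
[{"hand":-1.0,"slide":[0.0,-0.1,-0.1],"spin":0.121},{"hand":-1.0,"slide":[0.0,-0.1,-0.1],"spin":0.121},{"hand":-1.0,"slide":[0.0,-0.1,-0.1],"spin":0.121},{"hand":-1.0,"slide":[0.0,-0.1,-0.1],"spin":0.121},{"hand":-1.0,"slide":[0.0,-0.1,0.0],"spin":0.121},{"hand":-1.0,"slide":[0.0,-0.1,0.0],"spin":0.121},{"hand":-1.0,"slide":[0.1,-0.1,0.0],"spin":0.121},{"hand":-1.0,"slide":[0.0,-0.1,0.0],"spin":0.121}]
[{"hand":-1.0,"slide":[0.1,-0.1,0.0],"spin":0.121},{"hand":-1.0,"slide":[0.0,-0.1,0.0],"spin":0.121},{"hand":-1.0,"slide":[0.1,-0.1,0.0],"spin":0.121},{"hand":-1.0,"slide":[0.0,-0.1,0.0],"spin":0.121},{"hand":-1.0,"slide":[0.1,-0.1,0.0],"spin":0.121}]
held 317 mean [ 0.4992 -0.1882  0.1785] zmin/max [0.137 0.14  0.175 0.224]
 plinth x,y ranges [[0.4713, -0.21], [0.5247, -0.1703]]
 shaft [[0.4831, -0.2118], [0.5209, -0.1794]]
[ 0.49631199 -0.1867544   0.17962637] -0.18579629769211012
```

Request:
send_rows(
  motion=[
    {"hand":-1,"slide":[0,0,0],"spin":0.12},
    {"hand":-1,"slide":[0,0,0],"spin":0.12},
    {"hand":-1,"slide":[0,0,0],"spin":0.12},
    {"hand":-1,"slide":[0,0,0],"spin":0.12},
    {"hand":-1,"slide":[0,0,0],"spin":0.12},
    {"hand":-1,"slide":[0,0,0],"spin":0.12},
    {"hand":-1,"slide":[0,0,0],"spin":0.12},
    {"hand":-1,"slide":[0,0,0],"spin":0.12},
  ],
)

```text
time: 15.15
tool_pos: [0.5037, -0.2033, 0.1858]
tool_rot: [-0.701, 1.493, 2.918]
contact_force: [0.1, 0.0, -1.8]
opening: 0.0357
```

```bash
STEP=35 python3 plan.py -1 0.503,-0.202,0.1855,-95.5
```

```text
now [ 0.5037 -0.2033  0.1858] tilt [-0.076  0.017] az -62.7 j1 -29.3 j6 33.7 open 0.0357 t 15.15 F [ 0.1  0.  -1.8]
[{"hand":-1.0,"slide":[0.1,-0.3,0.0],"spin":0.114},{"hand":-1.0,"slide":[0.1,-0.3,0.0],"spin":0.114},{"hand":-1.0,"slide":[0.1,-0.3,0.1],"spin":0.114},{"hand":-1.0,"slide":[0.0,-0.2,0.1],"spin":0.114},{"hand":-1.0,"slide":[0.1,-0.3,0.1],"spin":0.114}]
```

Request:
send_rows(
  motion=[
    {"hand":-1,"slide":[0,0,0],"spin":0.11},
    {"hand":-1,"slide":[0,0,0],"spin":0.11},
    {"hand":-1,"slide":[0,0,0],"spin":0.11},
    {"hand":-1,"slide":[0,0,0],"spin":0.11},
    {"hand":-1,"slide":[0,0,0],"spin":0.11},
    {"hand":-1,"slide":[0,0,0],"spin":0},
    {"hand":-1,"slide":[0,0,0],"spin":0},
  ],
)

```text
time: 15.85
tool_pos: [0.5037, -0.2033, 0.1858]
tool_rot: [-0.129, 1.493, 2.918]
contact_force: [1.1, 0.4, -1.1]
opening: 0.0357
```

```bash
STEP=35 python3 plan.py -1 0.503,-0.202,0.1855,-95.5;  python3 - <<'E'
from meas import *
p=shot('side','s11'); w=held(p,'green_totem'); cv2.imwrite('pics/z12.png',cv2.resize(p['pixels'][100:170,290:360],None,fx=8,fy=8,interpolation=2))
w=w[(w[:,2]>.16)&(w[:,2]<.2)]; print(np.median(w,axis=0), (w[(abs(w[:,0]-.5)<.012)][:,1]).mean())
E
```

```text
now [ 0.5037 -0.2033  0.1858] tilt [-0.076  0.017] az -95.5 j1 -29.3 j6 66.5 open 0.0357 t 15.85 F [ 1.1  0.4 -1.1]
[{"hand":-1.0,"slide":[0.4,-1.2,0.8],"spin":0.001}]
held 267 mean [ 0.4952 -0.1901  0.1715] zmin/max [0.141 0.142 0.165 0.22 ]
 plinth x,y ranges [[0.4707, -0.2096], [0.5229, -0.1718]]
 shaft [[0.484, -0.2178], [0.5211, -0.18]]
[ 0.49340685 -0.18756691  0.17668266] -0.1876253657154479
```

The blank side faces away from the lens, so the two-dot side faces it. I hold here, then turn on.

Request:
send_rows(
  motion=[
    {"hand":-1,"slide":[0,0,0],"spin":0},
    {"hand":-1,"slide":[0,0,0],"spin":0},
    {"hand":-1,"slide":[0,0,0],"spin":0},
    {"hand":-1,"slide":[0,0,0],"spin":0},
    {"hand":-1,"slide":[0,0,0],"spin":0},
    {"hand":-1,"slide":[0,0,0],"spin":0},
    {"hand":-1,"slide":[0,0,0],"spin":0},
    {"hand":-1,"slide":[0,0,0],"spin":0},
  ],
)

```text
time: 16.7
tool_pos: [0.5036, -0.2032, 0.1858]
tool_rot: [-0.133, 1.492, 2.918]
contact_force: [0.1, -0.3, -1.2]
opening: 0.0356
```

Request:
send_rows(
  motion=[
    {"hand":-1,"slide":[0,0,0],"spin":0},
    {"hand":-1,"slide":[0,0,0],"spin":0},
    {"hand":-1,"slide":[0,0,0],"spin":0.12},
    {"hand":-1,"slide":[0,0,0],"spin":0.12},
    {"hand":-1,"slide":[0,0,0],"spin":0.12},
    {"hand":-1,"slide":[0,0,0],"spin":0.12},
    {"hand":-1,"slide":[0,0,0],"spin":0.12},
    {"hand":-1,"slide":[0,0,0],"spin":0.12},
  ],
)

```text
time: 17.5
tool_pos: [0.5037, -0.2032, 0.1858]
tool_rot: [0.613, 1.493, 2.917]
contact_force: [0.6, 0.0, -1.3]
opening: 0.0362
```

Request:
send_rows(
  motion=[
    {"hand":-1,"slide":[0,0,0],"spin":0.12},
    {"hand":-1,"slide":[0,0,0],"spin":0.12},
    {"hand":-1,"slide":[0,0,0],"spin":0.12},
    {"hand":-1,"slide":[0,0,0],"spin":0.12},
    {"hand":-1,"slide":[0,0,0],"spin":0.12},
    {"hand":-1,"slide":[0,0,0],"spin":0.12},
    {"hand":-1,"slide":[0,0,0],"spin":0.06},
    {"hand":-1,"slide":[0,0,0],"spin":0},
  ],
)

```text
time: 18.3
tool_pos: [0.5037, -0.2032, 0.1858]
tool_rot: [1.428, 1.493, 2.917]
contact_force: [1.5, -0.7, -1.4]
opening: 0.0359
```

```bash
STEP=35 python3 plan.py -1 0.503,-0.202,0.1855,-185.5;  python3 - <<'E'
from meas import *
p=shot('side','s12'); w=held(p,'green_totem'); cv2.imwrite('pics/z13.png',cv2.resize(p['pixels'][100:170,290:360],None,fx=8,fy=8,interpolation=2))
w=w[(w[:,2]>.16)&(w[:,2]<.2)]; print(np.median(w,axis=0), (w[(abs(w[:,0]-.5)<.012)][:,1]).mean())
E
```

```text
now [ 0.5037 -0.2032  0.1858] tilt [-0.076  0.017] az 175.3 j1 -29.3 j6 155.8 open 0.0359 t 18.3 F [ 1.5 -0.7 -1.4]
[{"hand":-1.0,"slide":[0.4,0.7,1.2],"spin":0.014}]
held 319 mean [ 0.5001 -0.1885  0.1783] zmin/max [0.139 0.142 0.176 0.224]
 plinth x,y ranges [[0.4731, -0.2094], [0.5232, -0.1683]]
 shaft [[0.4853, -0.207], [0.521, -0.1809]]
[ 0.50151396 -0.1878876   0.18001268] -0.18695329914512332
```

The one-dot side is at the back, so the three-dot side faces the lens. I hold, then take the totem to the tray.

Request:
send_rows(
  motion=[
    {"hand":-1,"slide":[0,0,0],"spin":0.014},
    {"hand":-1,"slide":[0,0,0],"spin":0},
    {"hand":-1,"slide":[0,0,0],"spin":0},
    {"hand":-1,"slide":[0,0,0],"spin":0},
    {"hand":-1,"slide":[0,0,0],"spin":0},
    {"hand":-1,"slide":[0,0,0],"spin":0},
    {"hand":-1,"slide":[0,0,0],"spin":0},
    {"hand":-1,"slide":[0,0,0],"spin":0},
  ],
)

```text
time: 19.15
tool_pos: [0.5037, -0.2032, 0.1858]
tool_rot: [1.437, 1.493, 2.916]
contact_force: [0.3, 0.7, -1.2]
opening: 0.0358
```

Request:
send_rows(
  motion=[
    {"hand":-1,"slide":[0,0,0],"spin":0},
    {"hand":-1,"slide":[0,0,0],"spin":0},
  ],
)

```text
time: 19.35
tool_pos: [0.5037, -0.2032, 0.1858]
tool_rot: [1.437, 1.493, 2.917]
contact_force: [-0.9, 0.8, -1.5]
opening: 0.0362
```

```bash
python3 - <<'E'
import numpy as np
c=np.array([.668,-.0265]); a=np.radians(84.7); d=np.array([np.cos(a),np.sin(a)])
for y in(-.13,-.0433,.0433,.13): print(y,(c+d*y).round(4))
E
STEP=35 python3 plan.py -1 0.656,-0.156,0.18,174.7
```

```text
-0.13 [ 0.656  -0.1559]
-0.0433 [ 0.664  -0.0696]
0.0433 [0.672  0.0166]
0.13 [0.68   0.1029]
now [ 0.5037 -0.2032  0.1858] tilt [-0.076  0.017] az 174.8 j1 -29.3 j6 156.3 open 0.0362 t 19.35 F [-0.9  0.8 -1.5]
[{"hand":-1.0,"slide":[-1.0,-29.0,12.0],"spin":0.0},{"hand":-1.0,"slide":[-1.0,-30.0,12.0],"spin":0.0},{"hand":-1.0,"slide":[-1.0,-29.0,12.0],"spin":0.0},{"hand":-1.0,"slide":[-1.0,-30.0,12.0],"spin":0.0},{"hand":-1.0,"slide":[-1.0,-29.0,13.0],"spin":0.0}]
```

Request:
send_rows(
  motion=[
    {"hand":-1,"slide":[-1,-29,12],"spin":0},
    {"hand":-1,"slide":[-1,-29,12],"spin":0},
    {"hand":-1,"slide":[-1,-29,12],"spin":0},
    {"hand":-1,"slide":[-1,-29,12],"spin":0},
    {"hand":-1,"slide":[-1,-24,10],"spin":0},
    {"hand":-1,"slide":[0,0,0],"spin":0},
  ],
)

```text
time: 19.95
tool_pos: [0.6527, -0.157, 0.1798]
tool_rot: [1.439, 1.492, 2.917]
contact_force: [-0.7, 0.9, -2.3]
opening: 0.0359
```

```bash
STEP=35 python3 plan.py -1 0.656,-0.156,0.11,174.7
```

```text
now [ 0.6527 -0.157   0.1798] tilt [-0.077  0.018] az 174.7 j1 -19.8 j6 165.6 open 0.0359 t 19.95 F [-0.7  0.9 -2.3]
[{"hand":-1.0,"slide":[35.0,-4.0,0.0],"spin":-0.0},{"hand":-1.0,"slide":[34.0,-5.0,1.0],"spin":-0.0}]
```

Request:
send_rows(
  motion=[
    {"hand":-1,"slide":[30,-4,0],"spin":0},
    {"hand":-1,"slide":[30,-4,1],"spin":0},
    {"hand":-1,"slide":[0,0,0],"spin":0},
  ],
)

```text
time: 20.25
tool_pos: [0.6557, -0.1559, 0.1181]
tool_rot: [1.451, 1.493, 2.929]
contact_force: [0.2, -0.1, -2.2]
opening: 0.036
```

```bash
STEP=35 python3 plan.py -1 0.656,-0.156,0.054,174.7;  python3 - <<'E'
from meas import *
p=shot('side','s13'); w=held(p,'green_totem',zlo=.03,zhi=.2,x=.656,y=-.156); cv2.imwrite('pics/z14.png',cv2.resize(p['pixels'][110:230,200:340],None,fx=5,fy=5,interpolation=2))
p=shot('top','t13'); cv2.imwrite('pics/z15.png',cv2.resize(p['pixels'][110:230,250:430],None,fx=4,fy=4,interpolation=2))
E
```

```text
now [ 0.6557 -0.1559  0.1181] tilt [-0.076  0.017] az 174.7 j1 -19.6 j6 165.8 open 0.036 t 20.25 F [ 0.2 -0.1 -2.2]
[{"hand":-1.0,"slide":[32.0,-3.0,0.0],"spin":0.0},{"hand":-1.0,"slide":[32.0,-2.0,-1.0],"spin":0.0}]
held 307 mean [ 0.6511 -0.1425  0.1109] zmin/max [0.072 0.075 0.107 0.156]
 plinth x,y ranges [[0.6234, -0.1731], [0.6727, -0.1219]]
 shaft [[0.6363, -0.1717], [0.6736, -0.135]]
```

Request:
send_rows(
  motion=[
    {"hand":-1,"slide":[25,-2,0],"spin":0},
    {"hand":-1,"slide":[22,-2,0],"spin":0},
    {"hand":-1,"slide":[13,-1,0],"spin":0},
    {"hand":-1,"slide":[0,0,0],"spin":0},
  ],
)

```text
time: 20.75
tool_pos: [0.6621, -0.1595, 0.0708]
tool_rot: [1.51, 1.514, 2.987]
contact_force: [-0.2, -0.2, -0.9]
opening: 0.0359
```

```bash
STEP=35 python3 plan.py -1 0.656,-0.156,0.052,174.7
```

```text
now [ 0.6621 -0.1595  0.0708] tilt [-0.056  0.009] az 174.6 j1 -19.7 j6 165.9 open 0.0359 t 20.75 F [-0.2 -0.2 -0.9]
[{"hand":-1.0,"slide":[19.1,5.3,2.9],"spin":-0.002}]
```

Request:
send_rows(
  motion=[
    {"hand":-1,"slide":[8,5,3],"spin":0},
    {"hand":-1,"slide":[6,0,0],"spin":0},
    {"hand":-1,"slide":[0,0,0],"spin":0},
  ],
)

```text
time: 21.05
tool_pos: [0.6577, -0.1566, 0.0602]
tool_rot: [1.532, 1.519, 3.008]
contact_force: [-0.5, 0.4, -1.9]
opening: 0.036
```

```bash
STEP=35 python3 plan.py -1 0.656,-0.156,0.052,174.7
```

```text
now [ 0.6577 -0.1566  0.0602] tilt [-0.051  0.007] az 174.6 j1 -19.6 j6 166.1 open 0.036 t 21.05 F [-0.5  0.4 -1.9]
[{"hand":-1.0,"slide":[8.3,1.3,0.4],"spin":-0.002}]
```

Request:
send_rows(
  motion=[
    {"hand":-1,"slide":[6,1,0],"spin":0},
    {"hand":-1,"slide":[3,0,0],"spin":0},
    {"hand":-1,"slide":[0,0,0],"spin":0},
  ],
)

```text
time: 21.35
tool_pos: [0.6574, -0.1565, 0.0554]
tool_rot: [1.553, 1.524, 3.029]
contact_force: [0.5, 0.5, -0.8]
opening: 0.0357
```

```bash
STEP=35 python3 plan.py -1 0.656,-0.156,0.052,174.7
python3 - <<'E'
from meas import *
p=shot('side','s14'); w=held(p,'green_totem',zlo=.0,zhi=.2,x=.656,y=-.156); cv2.imwrite('pics/z16.png',cv2.resize(p['pixels'][110:230,200:340],None,fx=5,fy=5,interpolation=2))
E
```

```text
now [ 0.6574 -0.1565  0.0554] tilt [-0.047  0.005] az 174.6 j1 -19.6 j6 166.1 open 0.0357 t 21.35 F [ 0.5  0.5 -0.8]
[{"hand":-1.0,"slide":[3.5,1.3,0.3],"spin":-0.002}]
held 236 mean [ 0.6525 -0.145   0.0557] zmin/max [0.013 0.018 0.054 0.094]
 plinth x,y ranges [[0.6267, -0.1761], [0.6735, -0.134]]
 shaft [[0.6389, -0.1683], [0.6747, -0.1337]]
```

Request:
send_rows(
  motion=[
    {"hand":-1,"slide":[4,1,0],"spin":0},
    {"hand":-1,"slide":[0,0,0],"spin":0},
  ],
)

```text
time: 21.6
tool_pos: [0.6581, -0.1563, 0.0553]
tool_rot: [1.564, 1.53, 3.04]
contact_force: [0.4, 0.0, -2.3]
opening: 0.0356
```

```bash
STEP=35 python3 plan.py -1 0.656,-0.156,0.052,174.7
```

```text
now [ 0.6581 -0.1563  0.0553] tilt [-0.041  0.004] az 174.6 j1 -19.6 j6 166.1 open 0.0356 t 21.6 F [ 0.4  0.  -2.3]
[{"hand":-1.0,"slide":[3.4,2.0,0.1],"spin":-0.002}]
```

Request:
send_rows(
  motion=[
    {"hand":-1,"slide":[6,2,0],"spin":0},
    {"hand":-1,"slide":[0,0,0],"spin":0},
  ],
)

```text
time: 21.8
tool_pos: [0.6588, -0.1556, 0.0546]
tool_rot: [1.572, 1.539, 3.049]
contact_force: [0.1, -0.6, -0.6]
opening: 0.0361
```

Request:
send_rows(
  motion=[
    {"hand":-1,"slide":[5,1,0],"spin":0},
    {"hand":-1,"slide":[4,1,0],"spin":0},
    {"hand":-1,"slide":[0,0,0],"spin":0},
  ],
)

```text
time: 22.1
tool_pos: [0.6591, -0.1554, 0.0536]
tool_rot: [1.639, 1.548, 3.116]
contact_force: [-0.0, -0.0, -2.2]
opening: 0.0359
```

Request:
send_rows(
  motion=[
    {"hand":-0.1,"slide":[0,0,0],"spin":0},
    {"hand":0.0,"slide":[0,0,0],"spin":0},
    {"hand":0.2,"slide":[0,0,0],"spin":0},
    {"hand":0.2,"slide":[0,0,0],"spin":0},
    {"hand":0.2,"slide":[-15,0,0],"spin":0},
    {"hand":0.2,"slide":[-30,0,0],"spin":0},
    {"hand":0.2,"slide":[-45,0,0],"spin":0},
    {"hand":0.2,"slide":[-40,0,0],"spin":0},
  ],
)

```text
time: 22.9
tool_pos: [0.6581, -0.1547, 0.1782]
tool_rot: [1.497, 1.529, 2.974]
contact_force: [0.9, -0.4, 1.0]
opening: 0.0552
```

```bash
STEP=45 python3 plan.py 0.4 0.56,0.1,0.17,90 0.504,0.413,0.15,31
python3 - <<'E'
from meas import *
p=shot('side','s15'); w=held(p,'green_totem',zlo=.0,zhi=.2,x=.656,y=-.156); cv2.imwrite('pics/z17.png',cv2.resize(p['pixels'][110:330,180:340],None,fx=4,fy=2.7,interpolation=2))
V={'side':p}
for t in('amber_totem','blue_totem'): totem(t,V)
E
```

```text
now [ 0.6581 -0.1547  0.1782] tilt [-0.041  0.007] az 174.6 j1 -19.5 j6 165.9 open 0.0552 t 22.9 F [ 0.9 -0.4  1. ]
[{"hand":0.4,"slide":[1.2,10.1,20.4],"spin":0.123},{"hand":0.4,"slide":[1.2,12.5,19.0],"spin":0.123},{"hand":0.4,"slide":[1.2,14.8,17.3],"spin":0.123},{"hand":0.4,"slide":[1.2,16.8,15.3],"spin":0.123},{"hand":0.4,"slide":[1.1,18.5,13.2],"spin":0.123},{"hand":0.4,"slide":[1.2,20.0,10.8],"spin":0.123},{"hand":0.4,"slide":[1.1,21.2,8.3],"spin":0.123},{"hand":0.4,"slide":[1.2,22.0,5.6],"spin":0.123}]
[{"hand":0.4,"slide":[1.1,22.5,2.9],"spin":0.123},{"hand":0.4,"slide":[1.2,22.7,0.1],"spin":0.123},{"hand":0.4,"slide":[1.1,22.6,-2.7],"spin":0.123},{"hand":0.4,"slide":[1.2,22.0,-5.5],"spin":0.123},{"hand":0.4,"slide":[3.0,39.0,-7.0],"spin":0.129},{"hand":0.4,"slide":[3.0,38.0,-12.0],"spin":0.129},{"hand":0.4,"slide":[3.0,36.0,-17.0],"spin":0.129},{"hand":0.4,"slide":[3.0,34.0,-21.0],"spin":0.129}]
[{"hand":0.4,"slide":[3.0,31.0,-25.0],"spin":0.129},{"hand":0.4,"slide":[3.0,27.0,-29.0],"spin":0.129},{"hand":0.4,"slide":[3.0,23.0,-32.0],"spin":0.129},{"hand":0.4,"slide":[3.0,19.0,-35.0],"spin":0.129}]
held 260 mean [ 0.6521 -0.1457  0.0574] zmin/max [0.015 0.017 0.058 0.092]
 plinth x,y ranges [[0.6305, -0.1701], [0.6745, -0.1352]]
 shaft [[0.6385, -0.1695], [0.6742, -0.1328]]
amber_totem side conf 0.85 uv [259. 305.] hue 12.0 top [0.4878 0.44  ] [0.035 0.094] edge 30.4 ztop 0.088 plinth z 0.014 bar 8 (array([ 0.0052, -0.0102]), 'elong 131')
blue_totem side conf 0.91 uv [298. 273.] hue 115.0 top [0.4266 0.2841] [0.036 0.079] edge 18.0 ztop 0.088 plinth z 0.014 bar 8 (array([-0.002 , -0.0103]), 'elong 15')
```

```bash
python3 - <<'E'
s=open('plan.py').read()
s=s.replace("    rows=[]\n","    az=o['qpos'][0]-o['qpos'][5]; rows=[]\n",1)
s=s.replace("d=(ta-az+np.pi)%(2*np.pi)-np.pi","d=ta-az")
open('plan.py','w').write(s)
E
cat >> meas.py <<'E'
def tops(p,x,y,r=.05,zl=.079,zh=.1):
    c=cloud(p).reshape(-1,3); 
    for i in range(3):
        q=c[(np.hypot(c[:,0]-x,c[:,1]-y)<r)&(c[:,2]>zl)&(c[:,2]<zh)]; 
        if len(q)<10: return print('few',len(q))
        x,y=q[:,:2].mean(0); r=max(.033,r*.8)
    f=rect(q[:,:2]); print('top',len(q),q.mean(0).round(4),'rect',f[0].round(4),np.round(f[1],3),'ang %.1f'%(f[2]%90))
E
python3 - <<'E'
from meas import *
p=load('s15'); tops(p,.504,.413); tops(p,.434,.265)
E
STEP=45 python3 plan.py 0.4 0.504,0.40,0.16,31
```

```text
top 150 [0.5025 0.4155 0.085 ] rect [0.5036 0.4133] [0.035 0.037] ang 29.5
top 121 [0.4323 0.2667 0.0846] rect [0.4329 0.2651] [0.035 0.036] ang 24.2
now [ 0.6599 -0.1553  0.1803] tilt [-0.034  0.004] az 174.6 j1 -19.5 j6 165.9 open 0.055 t 23.05 F [-0.3 -0.1 -1.5]
[{"hand":0.4,"slide":[1.0,7.1,18.6],"spin":-0.13},{"hand":0.4,"slide":[1.0,4.7,19.3],"spin":-0.13},{"hand":0.4,"slide":[1.0,2.1,19.8],"spin":-0.13},{"hand":0.4,"slide":[1.0,-0.5,19.9],"spin":-0.13},{"hand":0.4,"slide":[1.0,-3.0,19.6],"spin":-0.13},{"hand":0.4,"slide":[1.0,-5.6,19.1],"spin":-0.13},{"hand":0.4,"slide":[1.0,-8.0,18.2],"spin":-0.13},{"hand":0.4,"slide":[1.0,-10.3,17.0],"spin":-0.13}]
[{"hand":0.4,"slide":[1.0,-12.4,15.5],"spin":-0.13},{"hand":0.4,"slide":[1.0,-14.3,13.8],"spin":-0.13},{"hand":0.4,"slide":[1.0,-16.0,11.8],"spin":-0.13},{"hand":0.4,"slide":[0.9,-17.4,9.7],"spin":-0.13},{"hand":0.4,"slide":[1.0,-18.5,7.3],"spin":-0.13},{"hand":0.4,"slide":[0.9,-19.3,4.9],"spin":-0.13},{"hand":0.4,"slide":[1.0,-19.7,2.3],"spin":-0.13},{"hand":0.4,"slide":[0.9,-19.9,-0.3],"spin":-0.13}]
[{"hand":0.4,"slide":[1.0,-19.7,-2.8],"spin":-0.13},{"hand":0.4,"slide":[0.9,-19.1,-5.3],"spin":-0.13},{"hand":0.4,"slide":[1.0,-18.3,-7.8],"spin":-0.13},{"hand":0.4,"slide":[0.9,-17.1,-10.1],"spin":-0.13},{"hand":0.4,"slide":[1.0,-15.7,-12.2],"spin":-0.13},{"hand":0.4,"slide":[0.9,-13.9,-14.2],"spin":-0.13},{"hand":0.4,"slide":[1.0,-12.0,-15.8],"spin":-0.13},{"hand":0.4,"slide":[0.9,-9.8,-17.3],"spin":-0.13}]
[{"hand":0.4,"slide":[1.0,-7.5,-18.4],"spin":-0.13},{"hand":0.4,"slide":[0.9,-5.1,-19.2],"spin":-0.13},{"hand":0.4,"slide":[1.0,-2.6,-19.7],"spin":-0.13},{"hand":0.4,"slide":[0.9,0.0,-19.9],"spin":-0.13},{"hand":0.4,"slide":[1.0,2.7,-19.7],"spin":-0.13}]
```

Request:
send_rows(
  motion=[
    {"hand":0.4,"slide":[1,7,19],"spin":-0.13},
    {"hand":0.4,"slide":[1,5,19],"spin":-0.13},
    {"hand":0.4,"slide":[1,2,20],"spin":-0.13},
    {"hand":0.4,"slide":[1,0,20],"spin":-0.13},
    {"hand":0.4,"slide":[1,-3,20],"spin":-0.13},
    {"hand":0.4,"slide":[1,-6,19],"spin":-0.13},
    {"hand":0.4,"slide":[1,-8,18],"spin":-0.13},
    {"hand":0.4,"slide":[1,-10,17],"spin":-0.13},
  ],
)

```text
time: 23.85
tool_pos: [0.6082, 0.0007, 0.1682]
tool_rot: [0.45, 1.524, 3.002]
contact_force: [-0.4, 0.2, 0.0]
opening: 0.0646
```

Request:
send_rows(
  motion=[
    {"hand":0.4,"slide":[1,-12,15],"spin":-0.13},
    {"hand":0.4,"slide":[1,-14,14],"spin":-0.13},
    {"hand":0.4,"slide":[1,-16,12],"spin":-0.13},
    {"hand":0.4,"slide":[1,-17,10],"spin":-0.13},
    {"hand":0.4,"slide":[1,-18,7],"spin":-0.13},
    {"hand":0.4,"slide":[1,-19,5],"spin":-0.13},
    {"hand":0.4,"slide":[1,-20,2],"spin":-0.13},
    {"hand":0.4,"slide":[1,-20,0],"spin":-0.13},
  ],
)

```text
time: 24.65
tool_pos: [0.5481, 0.1557, 0.1567]
tool_rot: [-0.594, 1.507, 3.042]
contact_force: [-0.4, -0.4, -0.8]
opening: 0.0644
```

```bash
STEP=45 python3 plan.py 0.4 0.504,0.40,0.16,31
```

```text
now [0.5481 0.1557 0.1567] tilt [-0.063  0.006] az -61.7 j1 7.7 j6 69.0 open 0.0644 t 24.65 F [-0.4 -0.4 -0.8]
[{"hand":0.4,"slide":[0.1,-18.2,-5.9],"spin":-0.124},{"hand":0.4,"slide":[0.1,-17.3,-8.1],"spin":-0.124},{"hand":0.4,"slide":[0.1,-16.1,-10.2],"spin":-0.124},{"hand":0.4,"slide":[0.1,-14.7,-12.1],"spin":-0.124},{"hand":0.4,"slide":[0.1,-13.1,-13.9],"spin":-0.124},{"hand":0.4,"slide":[0.1,-11.3,-15.4],"spin":-0.124},{"hand":0.4,"slide":[0.1,-9.3,-16.7],"spin":-0.124},{"hand":0.4,"slide":[0.1,-7.2,-17.7],"spin":-0.124}]
[{"hand":0.4,"slide":[0.0,-5.0,-18.4],"spin":-0.124},{"hand":0.4,"slide":[0.1,-2.7,-18.9],"spin":-0.124},{"hand":0.4,"slide":[0.0,-0.3,-19.1],"spin":-0.124},{"hand":0.4,"slide":[0.1,2.1,-19.0],"spin":-0.124},{"hand":0.4,"slide":[0.0,4.4,-18.6],"spin":-0.124}]
```

Request:
send_rows(
  motion=[
    {"hand":0.4,"slide":[0,-18,-6],"spin":-0.125},
    {"hand":0.4,"slide":[0,-17,-8],"spin":-0.125},
    {"hand":0.4,"slide":[0,-16,-10],"spin":-0.125},
    {"hand":0.4,"slide":[0,-15,-12],"spin":-0.125},
    {"hand":0.4,"slide":[0,-13,-14],"spin":-0.125},
    {"hand":0.4,"slide":[0,-11,-15],"spin":-0.125},
    {"hand":0.4,"slide":[0,-9,-17],"spin":-0.125},
    {"hand":0.4,"slide":[0,-7,-18],"spin":-0.125},
  ],
)

```text
time: 25.45
tool_pos: [0.5109, 0.3094, 0.1526]
tool_rot: [-1.555, 1.491, 3.124]
contact_force: [0.5, -0.6, -0.2]
opening: 0.0641
```

Request:
send_rows(
  motion=[
    {"hand":0.4,"slide":[0,-5,-18],"spin":-0.12},
    {"hand":0.4,"slide":[0,-3,-19],"spin":-0.12},
    {"hand":0.4,"slide":[0,0,-19],"spin":-0.12},
    {"hand":0.4,"slide":[0,2,-18],"spin":-0.1},
    {"hand":0.4,"slide":[0,0,0],"spin":0},
  ],
)

```text
time: 25.95
tool_pos: [0.4887, 0.3858, 0.1493]
tool_rot: [-1.987, 1.482, -3.106]
contact_force: [-0.2, -0.5, 0.1]
opening: 0.0645
```

```bash
STEP=45 python3 plan.py 0.4 0.504,0.413,0.13,31 0.504,0.413,0.048,31
python3 - <<'E'
from meas import *
p=shot('side','s16'); tops(p,.504,.413); cv2.imwrite('pics/z18.png',cv2.resize(p['pixels'][200:340,180:320],None,fx=5,fy=4,interpolation=2))
E
```

```text
now [0.4887 0.3858 0.1493] tilt [-0.089 -0.003] az 25.9 j1 30.0 j6 3.5 open 0.0645 t 25.95 F [-0.2 -0.5  0.1]
[{"hand":0.4,"slide":[18.0,27.0,-17.0],"spin":-0.078},{"hand":0.4,"slide":[41.0,3.0,2.0],"spin":0.0},{"hand":0.4,"slide":[40.0,4.0,1.0],"spin":0.0}]
top 147 [0.5026 0.4152 0.0849] rect [0.503  0.4143] [0.033 0.036] ang 34.2
```

Request:
send_rows(
  motion=[
    {"hand":0.4,"slide":[-3,27,-16],"spin":-0.078},
    {"hand":0.4,"slide":[0,0,0],"spin":0},
  ],
)

```text
time: 26.2
tool_pos: [0.5062, 0.4086, 0.1488]
tool_rot: [-2.015, 1.477, -3.063]
contact_force: [0.3, -0.5, 0.0]
opening: 0.0639
```

```bash
STEP=45 python3 plan.py 0.4 0.503,0.4138,0.13,31 0.504,0.413,0.048,31
```

```text
now [0.5062 0.4086 0.1488] tilt [-0.093 -0.007] az 30.0 j1 31.0 j6 0.5 open 0.0639 t 26.2 F [ 0.3 -0.5  0. ]
[{"hand":0.4,"slide":[19.0,1.4,-5.3],"spin":-0.009},{"hand":0.4,"slide":[41.0,4.0,2.0],"spin":0.0},{"hand":0.4,"slide":[41.0,3.0,3.0],"spin":0.0}]
```

Request:
send_rows(
  motion=[
    {"hand":0.4,"slide":[15,2,-5],"spin":-0.009},
    {"hand":0.4,"slide":[20,2,1],"spin":0},
    {"hand":0.4,"slide":[25,2,1],"spin":0},
    {"hand":0.4,"slide":[0,0,0],"spin":0},
  ],
)

```text
time: 26.6
tool_pos: [0.5032, 0.4097, 0.0833]
tool_rot: [-1.985, 1.474, -3.034]
contact_force: [-0.2, -0.3, -1.1]
opening: 0.0644
```

```bash
STEP=45 python3 plan.py 0.4 0.503,0.4138,0.048,31
```

```text
now [0.5032 0.4097 0.0833] tilt [-0.096 -0.01 ] az 30.0 j1 31.2 j6 0.5 open 0.0644 t 26.6 F [-0.2 -0.3 -1.1]
[{"hand":0.4,"slide":[35.0,5.0,-2.0],"spin":-0.004}]
```

Request:
send_rows(
  motion=[
    {"hand":0.4,"slide":[6,3,-1],"spin":-0.004},
    {"hand":0.4,"slide":[0,0,0],"spin":0},
    {"hand":0.4,"slide":[5,0,0],"spin":0},
    {"hand":0.4,"slide":[0,0,0],"spin":0},
    {"hand":0.4,"slide":[5,0,0],"spin":0},
    {"hand":0.4,"slide":[0,0,0],"spin":0},
    {"hand":0.4,"slide":[5,0,0],"spin":0},
    {"hand":0.4,"slide":[0,0,0],"spin":0},
  ],
)

```text
time: 27.4
tool_pos: [0.5044, 0.4115, 0.0638]
tool_rot: [-2.004, 1.478, -3.053]
contact_force: [0.3, -0.6, 0.0]
opening: 0.0641
```

```bash
STEP=45 python3 plan.py 0.4 0.503,0.4138,0.048,31
```

```text
now [0.5044 0.4115 0.0638] tilt [-0.093 -0.008] az 30.0 j1 31.3 j6 0.4 open 0.0641 t 27.4 F [ 0.3 -0.6  0. ]
[{"hand":0.4,"slide":[15.8,1.3,-2.0],"spin":-0.001}]
```

Request:
send_rows(
  motion=[
    {"hand":0.4,"slide":[7,1,-2],"spin":0},
    {"hand":0.4,"slide":[7,0,0],"spin":0},
    {"hand":0.4,"slide":[0,0,0],"spin":0},
  ],
)

```text
time: 27.7
tool_pos: [0.5028, 0.4139, 0.0487]
tool_rot: [-2.005, 1.478, -3.053]
contact_force: [-0.2, -0.6, -0.5]
opening: 0.0648
```

```bash
STEP=45 python3 plan.py 0.4 0.503,0.4138,0.048,31
```

```text
now [0.5028 0.4139 0.0487] tilt [-0.093 -0.008] az 30.0 j1 31.6 j6 0.5 open 0.0648 t 27.7 F [-0.2 -0.6 -0.5]
[{"hand":0.4,"slide":[0.6,0.2,0.2],"spin":0.0}]
```

Request:
send_rows(
  motion=[
    {"hand":-1,"slide":[0,0,0],"spin":0},
    {"hand":-1,"slide":[0,0,0],"spin":0},
    {"hand":-1,"slide":[0,0,0],"spin":0},
    {"hand":-1,"slide":[0,0,0],"spin":0},
    {"hand":-1,"slide":[0,0,0],"spin":0},
  ],
  grip_force=30,
)

```text
time: 28.2
tool_pos: [0.5031, 0.4141, 0.0487]
tool_rot: [-2.007, 1.478, -3.056]
contact_force: [0.7, -0.3, -1.5]
opening: 0.0373
```

Request:
send_rows(
  motion=[
    {"hand":-1,"slide":[-45,0,0],"spin":0},
    {"hand":-1,"slide":[-45,0,0],"spin":0},
    {"hand":-1,"slide":[-45,0,0],"spin":0},
    {"hand":-1,"slide":[-15,0,0],"spin":0},
    {"hand":-1,"slide":[0,0,0],"spin":0},
  ],
)

```text
time: 28.7
tool_pos: [0.5159, 0.4143, 0.2004]
tool_rot: [-1.973, 1.472, -3.021]
contact_force: [-0.7, 0.0, -2.2]
opening: 0.0357
```

```bash
STEP=49 python3 plan.py -1 0.53,0.08,0.21,n 0.505,-0.18,0.2,n;  python3 - <<'E'
from meas import *
p=shot('side','s17'); cv2.imwrite('pics/z19.png',cv2.resize(p['pixels'][160:320,180:340],None,fx=4,fy=3.7,interpolation=2))
w=held(p,'amber_totem',x=.503,y=.41)
E
```

```text
now [0.5159 0.4143 0.2004] tilt [-0.098 -0.012] az 30.0 j1 31.0 j6 0.9 open 0.0357 t 28.7 F [-0.7  0.  -2.2]
[{"hand":-1.0,"slide":[-1.0,-22.0,42.0],"spin":-0.0},{"hand":-1.0,"slide":[-1.0,-22.0,42.0],"spin":-0.0},{"hand":-1.0,"slide":[-1.0,-22.0,42.0],"spin":-0.0},{"hand":-1.0,"slide":[-1.0,-22.0,43.0],"spin":-0.0},{"hand":-1.0,"slide":[-1.0,-22.0,42.0],"spin":-0.0},{"hand":-1.0,"slide":[-1.0,-23.0,43.0],"spin":-0.0},{"hand":-1.0,"slide":[-1.0,-22.0,42.0],"spin":-0.0},{"hand":-1.0,"slide":[3.0,-25.0,36.0],"spin":-0.0}]
[{"hand":-1.0,"slide":[3.0,-25.0,36.0],"spin":-0.0},{"hand":-1.0,"slide":[2.0,-25.0,35.0],"spin":-0.0},{"hand":-1.0,"slide":[3.0,-25.0,36.0],"spin":-0.0},{"hand":-1.0,"slide":[2.0,-25.0,35.0],"spin":-0.0},{"hand":-1.0,"slide":[3.0,-25.0,36.0],"spin":-0.0}]
held 584 mean [0.5087 0.4239 0.1972] zmin/max [0.154 0.158 0.197 0.238]
 plinth x,y ranges [[0.4845, 0.3946], [0.5343, 0.4398]]
 shaft [[0.4941, 0.402], [0.5333, 0.436]]
```

Request:
send_rows(
  motion=[
    {"hand":-1,"slide":[-3,-22,42],"spin":0},
    {"hand":-1,"slide":[-3,-22,42],"spin":0},
    {"hand":-1,"slide":[-3,-22,42],"spin":0},
    {"hand":-1,"slide":[-3,-22,42],"spin":0},
    {"hand":-1,"slide":[-3,-22,42],"spin":0},
    {"hand":-1,"slide":[-3,-22,42],"spin":0},
    {"hand":-1,"slide":[-3,-22,42],"spin":0},
  ],
)

```text
time: 29.45
tool_pos: [0.5239, 0.0769, 0.2085]
tool_rot: [-1.964, 1.447, -3.001]
contact_force: [0.8, -0.1, -1.6]
opening: 0.0359
```

```bash
STEP=49 python3 plan.py -1 0.505,-0.17,0.19,n
```

```text
now [0.5239 0.0769 0.2085] tilt [-0.122 -0.017] az 30.7 j1 0.6 j6 -29.8 open 0.0359 t 29.45 F [ 0.8 -0.1 -1.6]
[{"hand":-1.0,"slide":[4.0,-23.0,34.0],"spin":-0.0},{"hand":-1.0,"slide":[4.0,-23.0,34.0],"spin":-0.0},{"hand":-1.0,"slide":[4.0,-23.0,34.0],"spin":-0.0},{"hand":-1.0,"slide":[4.0,-23.0,34.0],"spin":-0.0},{"hand":-1.0,"slide":[4.0,-24.0,34.0],"spin":-0.0},{"hand":-1.0,"slide":[5.0,-23.0,34.0],"spin":-0.0}]
```

Request:
send_rows(
  motion=[
    {"hand":-1,"slide":[0,0,0],"spin":0},
    {"hand":-1,"slide":[0,0,0],"spin":0},
  ],
)

```text
time: 29.65
tool_pos: [0.5225, 0.0708, 0.2055]
tool_rot: [-1.957, 1.442, -3.002]
contact_force: [-0.0, 0.2, -2.4]
opening: 0.0357
```

Request:
send_rows(
  motion=[
    {"hand":-1,"slide":[0,0,20],"spin":0},
    {"hand":-1,"slide":[0,0,20],"spin":0},
    {"hand":-1,"slide":[0,0,20],"spin":0},
    {"hand":-1,"slide":[0,0,0],"spin":0},
  ],
)

```text
time: 30.05
tool_pos: [0.5523, 0.0197, 0.1985]
tool_rot: [-1.973, 1.435, -3.014]
contact_force: [0.8, 0.2, -2.2]
opening: 0.0358
```

Request:
send_rows(
  motion=[
    {"hand":-1,"slide":[0,0,-20],"spin":0},
    {"hand":-1,"slide":[0,0,-20],"spin":0},
    {"hand":-1,"slide":[0,0,-20],"spin":0},
    {"hand":-1,"slide":[0,0,0],"spin":0},
  ],
)

```text
time: 30.45
tool_pos: [0.5188, 0.0772, 0.2006]
tool_rot: [-1.992, 1.432, -3.032]
contact_force: [-0.4, -0.1, -1.8]
opening: 0.0359
```

```bash
STEP=49 python3 plan.py -1 0.505,-0.17,0.19,n
```

```text
now [0.5188 0.0772 0.2006] tilt [-0.137 -0.015] az 30.6 j1 0.6 j6 -29.6 open 0.0359 t 30.45 F [-0.4 -0.1 -1.8]
[{"hand":-1.0,"slide":[3.0,-23.0,34.0],"spin":-0.0},{"hand":-1.0,"slide":[3.0,-22.0,35.0],"spin":-0.0},{"hand":-1.0,"slide":[3.0,-23.0,34.0],"spin":-0.0},{"hand":-1.0,"slide":[2.0,-22.0,35.0],"spin":-0.0},{"hand":-1.0,"slide":[3.0,-23.0,34.0],"spin":-0.0},{"hand":-1.0,"slide":[2.0,-22.0,35.0],"spin":-0.0}]
```

Request:
send_rows(
  motion=[
    {"hand":-1,"slide":[-20,0,0],"spin":0},
    {"hand":-1,"slide":[-20,0,0],"spin":0},
    {"hand":-1,"slide":[-20,0,0],"spin":0},
    {"hand":-1,"slide":[0,0,0],"spin":0},
    {"hand":-1,"slide":[0,0,0],"spin":0},
  ],
)

```text
time: 30.95
tool_pos: [0.5237, 0.084, 0.2619]
tool_rot: [-1.994, 1.431, -3.025]
contact_force: [0.0, 0.4, -1.6]
opening: 0.0359
```

```bash
python3 plan.py -1 0.505,-0.17,0.19,n|head -1; python3 -c "
from h import *; o=observe(); print(o['qpos'].round(4),o['qvel'].round(3))"
```

```text
now [0.5237 0.084  0.2619] tilt [-0.139 -0.016] az 31.1 j1 1.3 j6 -29.6 open 0.0359 t 30.95 F [ 0.   0.4 -1.6]
[ 0.0225  0.4131  1.3264 -0.0131  1.5413 -0.516 ] [ 0.011 -0.016 -0.015 -0.001  0.003  0.002]
```

Request:
send_rows(
  motion=[
    {"hand":-1,"slide":[20,0,0],"spin":0},
    {"hand":-1,"slide":[20,0,0],"spin":0},
    {"hand":-1,"slide":[20,0,0],"spin":0},
    {"hand":-1,"slide":[0,0,0],"spin":0},
    {"hand":-1,"slide":[0,0,0],"spin":0},
  ],
)

```text
time: 31.45
tool_pos: [0.5121, 0.0843, 0.1972]
tool_rot: [-1.997, 1.426, -3.026]
contact_force: [0.6, 0.7, -1.3]
opening: 0.036
```

```bash
python3 plan.py -1 0.505,-0.17,0.19,n|head -1; python3 -c "
from h import *; o=observe(); print(o['qpos'].round(4),o['qvel'].round(3))"
```

```text
now [0.5121 0.0843 0.1972] tilt [-0.143 -0.017] az 31.3 j1 1.4 j6 -29.5 open 0.036 t 31.45 F [ 0.6  0.7 -1.3]
[ 0.0236  0.4416  1.4638 -0.0135  1.3802 -0.5145] [ 0.003  0.014  0.037  0.    -0.01   0.001]
```

Request:
send_rows(
  motion=[
    {"hand":-1,"slide":[0,0,0],"spin":0.125},
    {"hand":-1,"slide":[0,0,0],"spin":0.125},
    {"hand":-1,"slide":[0,0,0],"spin":0.125},
    {"hand":-1,"slide":[0,0,0],"spin":0.125},
    {"hand":-1,"slide":[0,0,0],"spin":0.12},
    {"hand":-1,"slide":[0,0,0],"spin":0},
  ],
)

```text
time: 32.05
tool_pos: [0.5141, 0.0848, 0.2012]
tool_rot: [-1.349, 1.432, -3.022]
contact_force: [-0.2, -0.3, -1.7]
opening: 0.0356
```

```bash
STEP=45 python3 plan.py -1 0.50,0.06,0.065,-5.5
```

```text
now [0.5141 0.0848 0.2012] tilt [-0.137 -0.017] az -6.0 j1 1.4 j6 7.4 open 0.0356 t 32.05 F [-0.2 -0.3 -1.7]
[{"hand":-1.0,"slide":[34.0,2.0,5.0],"spin":-0.002},{"hand":-1.0,"slide":[34.0,2.0,6.0],"spin":-0.002},{"hand":-1.0,"slide":[35.0,1.0,5.0],"spin":-0.002},{"hand":-1.0,"slide":[34.0,2.0,6.0],"spin":-0.002}]
```

Request:
send_rows(
  motion=[
    {"hand":-1,"slide":[40,2,4],"spin":0},
    {"hand":-1,"slide":[40,2,4],"spin":0},
    {"hand":-1,"slide":[30,2,4],"spin":0},
    {"hand":-1,"slide":[15,0,0],"spin":0},
    {"hand":-1,"slide":[0,0,0],"spin":0},
  ],
)

```text
time: 32.55
tool_pos: [0.5056, 0.0701, 0.0771]
tool_rot: [-1.359, 1.443, -3.013]
contact_force: [0.9, -0.1, 0.1]
opening: 0.036
```

```bash
STEP=45 python3 plan.py -1 0.50,0.06,0.05,-5.5
```

```text
now [0.5056 0.0701 0.0771] tilt [-0.127 -0.016] az -4.9 j1 -0.1 j6 5.3 open 0.036 t 32.55 F [ 0.9 -0.1  0.1]
[{"hand":-1.0,"slide":[28.0,-1.0,10.0],"spin":0.002}]
```

Request:
send_rows(
  motion=[
    {"hand":-1,"slide":[12,0,0],"spin":0},
    {"hand":-1,"slide":[10,0,0],"spin":0},
    {"hand":-1,"slide":[5,0,0],"spin":0},
    {"hand":-1,"slide":[0,0,0],"spin":0},
  ],
)

```text
time: 32.95
tool_pos: [0.505, 0.0698, 0.0526]
tool_rot: [-1.353, 1.45, -3.003]
contact_force: [-1.4, -0.7, -1.3]
opening: 0.0358
```

Request:
send_rows(
  motion=[
    {"hand":-1,"slide":[5,0,0],"spin":0},
    {"hand":-1,"slide":[5,0,0],"spin":0},
    {"hand":-1,"slide":[0,0,0],"spin":0},
  ],
)

```text
time: 33.25
tool_pos: [0.5056, 0.0693, 0.0525]
tool_rot: [-1.333, 1.456, -2.98]
contact_force: [-0.9, 1.0, -1.8]
opening: 0.0359
```

```bash
STEP=45 python3 plan.py -1 0.50,0.06,0.05,-5.5
```

```text
now [0.5056 0.0693 0.0525] tilt [-0.113 -0.018] az -4.5 j1 -0.1 j6 5.0 open 0.0359 t 33.25 F [-0.9  1.  -1.8]
[{"hand":-1.0,"slide":[3.3,-4.6,9.6],"spin":0.006}]
```

Request:
send_rows(
  motion=[
    {"hand":-1,"slide":[6,0,0],"spin":0},
    {"hand":-1,"slide":[6,0,0],"spin":0},
    {"hand":-1,"slide":[6,0,0],"spin":0},
    {"hand":-1,"slide":[6,0,0],"spin":0},
    {"hand":-1,"slide":[6,0,0],"spin":0},
    {"hand":-1,"slide":[6,0,0],"spin":0},
  ],
)

```text
time: 33.85
tool_pos: [0.505, 0.0684, 0.0422]
tool_rot: [-1.278, 1.472, -2.921]
contact_force: [-13.9, 0.2, 46.9]
opening: 0.036
```

```bash
STEP=45 python3 plan.py -1 0.50,0.06,0.05,-5.5
python3 - <<'E'
from meas import *
p=shot('side','s18'); cv2.imwrite('pics/z20.png',cv2.resize(p['pixels'][130:310,200:380],None,fx=4,fy=3.3,interpolation=2)); w=held(p,'amber_totem',x=.5,y=.07,zlo=-.01)
E
```

```text
now [0.505  0.0684 0.0422] tilt [-0.097 -0.022] az -4.2 j1 -0.1 j6 5.0 open 0.036 t 33.85 F [-13.9   0.2  46.9]
[{"hand":-1.0,"slide":[-7.1,-5.1,8.9],"spin":0.007}]
held 360 mean [0.5002 0.0805 0.0412] zmin/max [-0.001  0.002  0.035  0.089]
 plinth x,y ranges [[0.4711, 0.0569], [0.5266, 0.0957]]
 shaft [[0.4802, 0.0592], [0.524, 0.0883]]
```

Request:
send_rows(
  motion=[
    {"hand":-1,"slide":[0,0,0],"spin":0},
    {"hand":-1,"slide":[0,0,0],"spin":0},
  ],
)

```text
time: 34.1
tool_pos: [0.506, 0.0686, 0.0439]
tool_rot: [-1.268, 1.476, -2.91]
contact_force: [-1.0, 0.2, -1.8]
opening: 0.0355
```

```bash
python3 plan.py -1 0.50,0.06,0.05,-5.5|head -1
```

```text
now [0.506  0.0686 0.0439] tilt [-0.092 -0.022] az -4.2 j1 -0.1 j6 5.0 open 0.0355 t 34.1 F [-1.   0.2 -1.8]
```

Request:
send_rows(
  motion=[
    {"hand":-1,"slide":[2,0,0],"spin":0},
    {"hand":-1,"slide":[2,0,0],"spin":0},
    {"hand":-1,"slide":[2,0,0],"spin":0},
    {"hand":-1,"slide":[2,0,0],"spin":0},
  ],
)

```text
time: 34.5
tool_pos: [0.5061, 0.0686, 0.042]
tool_rot: [-1.257, 1.479, -2.898]
contact_force: [-8.1, -0.0, 26.4]
opening: 0.0358
```

```bash
python3 plan.py -1 0.50,0.06,0.05,-5.5|head -1
```

```text
now [0.5061 0.0686 0.042 ] tilt [-0.089 -0.022] az -4.1 j1 -0.1 j6 5.0 open 0.0358 t 34.5 F [-8.1 -0.  26.4]
```

Request:
send_rows(
  motion=[
    {"hand":-1,"slide":[-48,0,0],"spin":0},
    {"hand":-1,"slide":[-48,0,0],"spin":0},
    {"hand":-1,"slide":[-30,5,30],"spin":0},
    {"hand":-1,"slide":[-10,5,45],"spin":0},
    {"hand":-1,"slide":[-3,4,48],"spin":0},
    {"hand":-1,"slide":[-3,4,48],"spin":0},
  ],
)

```text
time: 35.1
tool_pos: [0.5256, -0.0994, 0.1861]
tool_rot: [-1.289, 1.472, -2.919]
contact_force: [1.2, 0.1, -1.6]
opening: 0.0356
```

```bash
STEP=45 python3 plan.py -1 0.504,-0.195,0.183,-5.5
```

```text
now [ 0.5256 -0.0994  0.1861] tilt [-0.097 -0.022] az -3.5 j1 -17.2 j6 -12.9 open 0.0356 t 35.1 F [ 1.2  0.1 -1.6]
[{"hand":-1.0,"slide":[2.0,-5.0,32.0],"spin":0.007},{"hand":-1.0,"slide":[3.0,-5.0,32.0],"spin":0.007},{"hand":-1.0,"slide":[2.0,-5.0,33.0],"spin":0.007}]
```

Request:
send_rows(
  motion=[
    {"hand":-1,"slide":[-1,-6,42],"spin":0.01},
    {"hand":-1,"slide":[-1,-6,38],"spin":0.01},
    {"hand":-1,"slide":[0,0,0],"spin":0},
    {"hand":-1,"slide":[0,0,0],"spin":0},
  ],
)

```text
time: 35.5
tool_pos: [0.5077, -0.188, 0.1872]
tool_rot: [-1.28, 1.468, -2.938]
contact_force: [-0.2, 0.1, -1.8]
opening: 0.0356
```

```bash
STEP=45 python3 plan.py -1 0.505,-0.202,0.182,-5.5
python3 - <<'E'
from meas import *
p=shot('side','s19'); w=held(p,'amber_totem'); cv2.imwrite('pics/z21.png',cv2.resize(p['pixels'][100:170,290:360],None,fx=8,fy=8,interpolation=2))
w=w[(w[:,2]>.16)&(w[:,2]<.2)]; print(np.median(w,axis=0), (w[(abs(w[:,0]-.5)<.012)][:,1]).mean())
E
```

```text
now [ 0.5077 -0.188   0.1872] tilt [-0.1   -0.021] az -5.1 j1 -26.3 j6 -20.2 open 0.0356 t 35.5 F [-0.2  0.1 -1.8]
[{"hand":-1.0,"slide":[5.7,-0.9,14.0],"spin":-0.011}]
held 320 mean [ 0.5045 -0.1764  0.191 ] zmin/max [0.15  0.151 0.188 0.234]
 plinth x,y ranges [[0.4761, -0.2023], [0.5241, -0.1608]]
 shaft [[0.4889, -0.1974], [0.5279, -0.1688]]
[ 0.49862775 -0.17544736  0.17328906] -0.1749229791849412
```

Request:
send_rows(
  motion=[
    {"hand":-1,"slide":[9,-3,13],"spin":0},
    {"hand":-1,"slide":[3,0,3],"spin":0},
    {"hand":-1,"slide":[0,0,0],"spin":0},
    {"hand":-1,"slide":[0,0,0],"spin":0},
  ],
)

```text
time: 35.95
tool_pos: [0.5021, -0.2017, 0.1732]
tool_rot: [-1.299, 1.466, -2.951]
contact_force: [0.7, 0.4, -1.2]
opening: 0.036
```

```bash
STEP=45 python3 plan.py -1 0.503,-0.202,0.177,-5.5
python3 - <<'E'
from meas import *
p=shot('side','s20'); w=held(p,'amber_totem')
w=w[(w[:,2]>.16)&(w[:,2]<.2)]; print(np.median(w,axis=0), (w[(abs(w[:,0]-.5)<.012)][:,1]).mean())
E
```

```text
now [ 0.5021 -0.2017  0.1732] tilt [-0.103 -0.02 ] az -4.7 j1 -27.8 j6 -21.8 open 0.036 t 35.95 F [ 0.7  0.4 -1.2]
[{"hand":-1.0,"slide":[-3.8,0.5,0.3],"spin":-0.008}]
held 314 mean [ 0.4985 -0.1901  0.1765] zmin/max [0.137 0.138 0.174 0.221]
 plinth x,y ranges [[0.4699, -0.2104], [0.5199, -0.1745]]
 shaft [[0.4838, -0.2158], [0.5214, -0.1817]]
[ 0.49977117 -0.18772122  0.18303096] -0.18701530323703836
```

Request:
send_rows(
  motion=[
    {"hand":-1,"slide":[0,0,0],"spin":0},
    {"hand":-1,"slide":[0,0,0],"spin":0},
    {"hand":-1,"slide":[0,0,0],"spin":0},
    {"hand":-1,"slide":[0,0,0],"spin":0},
    {"hand":-1,"slide":[0,0,0],"spin":0},
    {"hand":-1,"slide":[0,0,0],"spin":0},
    {"hand":-1,"slide":[0,0,0],"spin":0},
    {"hand":-1,"slide":[0,0,0],"spin":0},
  ],
)

```text
time: 36.8
tool_pos: [0.5029, -0.2007, 0.1742]
tool_rot: [-1.29, 1.467, -2.94]
contact_force: [0.7, 0.2, -1.6]
opening: 0.0359
```

Request:
send_rows(
  motion=[
    {"hand":-1,"slide":[0,0,0],"spin":0},
    {"hand":-1,"slide":[0,0,0],"spin":0},
    {"hand":-1,"slide":[0,0,0],"spin":0},
    {"hand":-1,"slide":[0,0,0],"spin":0.12},
    {"hand":-1,"slide":[0,0,0],"spin":0.12},
    {"hand":-1,"slide":[0,0,0],"spin":0.12},
    {"hand":-1,"slide":[0,0,0],"spin":0.12},
    {"hand":-1,"slide":[0,0,0],"spin":0.12},
  ],
)

```text
time: 37.6
tool_pos: [0.5028, -0.2008, 0.1741]
tool_rot: [-0.67, 1.467, -2.942]
contact_force: [-0.2, -0.3, -2.0]
opening: 0.0356
```

Request:
send_rows(
  motion=[
    {"hand":-1,"slide":[0,0,0],"spin":0.12},
    {"hand":-1,"slide":[0,0,0],"spin":0.12},
    {"hand":-1,"slide":[0,0,0],"spin":0.12},
    {"hand":-1,"slide":[0,0,0],"spin":0.12},
    {"hand":-1,"slide":[0,0,0],"spin":0.12},
    {"hand":-1,"slide":[0,0,0],"spin":0.12},
    {"hand":-1,"slide":[0,0,0],"spin":0.12},
    {"hand":-1,"slide":[0,0,0],"spin":0},
  ],
)

```text
time: 38.4
tool_pos: [0.5028, -0.2008, 0.174]
tool_rot: [0.207, 1.467, -2.943]
contact_force: [-0.2, -0.2, -1.2]
opening: 0.0358
```

```bash
STEP=45 python3 plan.py -1 0.503,-0.202,0.174,-95.5
python3 - <<'E'
from meas import *
p=shot('side','s21'); w=held(p,'amber_totem'); cv2.imwrite('pics/z22.png',cv2.resize(p['pixels'][100:170,290:360],None,fx=8,fy=8,interpolation=2))
w=w[(w[:,2]>.16)&(w[:,2]<.2)]; print(np.median(w,axis=0), (w[(abs(w[:,0]-.5)<.012)][:,1]).mean())
E
```

```text
now [ 0.5028 -0.2008  0.174 ] tilt [-0.101 -0.02 ] az -90.4 j1 -27.7 j6 64.1 open 0.0358 t 38.4 F [-0.2 -0.2 -1.2]
[{"hand":-1.0,"slide":[0.0,1.2,-0.2],"spin":0.065}]
held 241 mean [ 0.4897 -0.1878  0.1677] zmin/max [0.136 0.138 0.16  0.218]
 plinth x,y ranges [[0.4682, -0.2122], [0.5167, -0.1703]]
 shaft [[0.48, -0.2144], [0.5112, -0.1773]]
[ 0.486637   -0.18504994  0.17397372] -0.183456297071273
```

Request:
send_rows(
  motion=[
    {"hand":-1,"slide":[0,1,-4],"spin":0.06},
    {"hand":-1,"slide":[0,0,0],"spin":0},
    {"hand":-1,"slide":[0,0,0],"spin":0},
    {"hand":-1,"slide":[0,0,0],"spin":0},
    {"hand":-1,"slide":[0,0,0],"spin":0},
    {"hand":-1,"slide":[0,0,0],"spin":0},
    {"hand":-1,"slide":[0,0,0],"spin":0},
    {"hand":-1,"slide":[0,0,0],"spin":0},
  ],
)

```text
time: 39.25
tool_pos: [0.5063, -0.2017, 0.1737]
tool_rot: [0.247, 1.467, -2.946]
contact_force: [0.1, -0.2, -0.5]
opening: 0.0359
```

Request:
send_rows(
  motion=[
    {"hand":-1,"slide":[0,0,0],"spin":0},
    {"hand":-1,"slide":[0,0,0],"spin":0},
    {"hand":-1,"slide":[0,0,0],"spin":0},
    {"hand":-1,"slide":[0,0,0],"spin":0},
  ],
)

```text
time: 39.65
tool_pos: [0.5063, -0.2017, 0.1737]
tool_rot: [0.247, 1.467, -2.945]
contact_force: [0.7, 0.5, -1.5]
opening: 0.0363
```

```bash
STEP=45 python3 plan.py -1 0.503,-0.202,0.174,-185.5
python3 - <<'E'
from meas import *
p=shot('side','s22'); w=held(p,'amber_totem')
w=w[(w[:,2]>.16)&(w[:,2]<.2)]; print(np.median(w,axis=0), (w[(abs(w[:,0]-.5)<.012)][:,1]).mean())
E
```

```text
now [ 0.5063 -0.2017  0.1737] tilt [-0.102 -0.02 ] az -92.8 j1 -27.6 j6 66.6 open 0.0363 t 39.65 F [ 0.7  0.5 -1.5]
[{"hand":-1.0,"slide":[0.0,0.0,0.3],"spin":0.123},{"hand":-1.0,"slide":[0.0,0.1,0.2],"spin":0.123},{"hand":-1.0,"slide":[0.0,0.1,0.2],"spin":0.123},{"hand":-1.0,"slide":[0.0,0.1,0.2],"spin":0.123},{"hand":-1.0,"slide":[0.0,0.2,0.2],"spin":0.123},{"hand":-1.0,"slide":[0.0,0.2,0.2],"spin":0.123},{"hand":-1.0,"slide":[0.0,0.2,0.2],"spin":0.123},{"hand":-1.0,"slide":[0.0,0.2,0.1],"spin":0.123}]
[{"hand":-1.0,"slide":[0.0,0.2,0.1],"spin":0.123},{"hand":-1.0,"slide":[0.0,0.2,0.1],"spin":0.123},{"hand":-1.0,"slide":[0.0,0.3,0.1],"spin":0.123},{"hand":-1.0,"slide":[0.0,0.3,0.0],"spin":0.123},{"hand":-1.0,"slide":[0.0,0.2,0.0],"spin":0.123}]
held 253 mean [ 0.493  -0.1886  0.1694] zmin/max [0.136 0.137 0.162 0.217]
 plinth x,y ranges [[0.4712, -0.2156], [0.5211, -0.1704]]
 shaft [[0.4832, -0.2165], [0.5136, -0.1794]]
[ 0.49078068 -0.18598928  0.17406194] -0.18602988876768584
```

Request:
send_rows(
  motion=[
    {"hand":-1,"slide":[0,0,0],"spin":0.12},
    {"hand":-1,"slide":[0,0,0],"spin":0.12},
    {"hand":-1,"slide":[0,0,0],"spin":0.12},
    {"hand":-1,"slide":[0,0,0],"spin":0.12},
    {"hand":-1,"slide":[0,0,0],"spin":0.12},
    {"hand":-1,"slide":[0,0,0],"spin":0.12},
    {"hand":-1,"slide":[0,0,0],"spin":0.12},
    {"hand":-1,"slide":[0,0,0],"spin":0.12},
  ],
)

```text
time: 40.5
tool_pos: [0.5063, -0.2017, 0.1737]
tool_rot: [1.243, 1.467, -2.946]
contact_force: [1.3, -0.1, -1.5]
opening: 0.0359
```

Request:
send_rows(
  motion=[
    {"hand":-1,"slide":[0,0,0],"spin":0.12},
    {"hand":-1,"slide":[0,0,0],"spin":0.12},
    {"hand":-1,"slide":[0,0,0],"spin":0.12},
    {"hand":-1,"slide":[0,0,0],"spin":0.12},
    {"hand":-1,"slide":[0,0,0],"spin":0.12},
    {"hand":-1,"slide":[0,0,0],"spin":0},
    {"hand":-1,"slide":[0,0,0],"spin":0},
  ],
)

```text
time: 41.2
tool_pos: [0.5063, -0.2017, 0.1736]
tool_rot: [1.867, 1.467, -2.946]
contact_force: [0.8, 0.3, -1.4]
opening: 0.0361
```

```bash
STEP=45 python3 plan.py -1 0.503,-0.202,0.174,-185.5
python3 - <<'E'
from meas import *
p=shot('side','s23'); w=held(p,'amber_totem'); cv2.imwrite('pics/z23.png',cv2.resize(p['pixels'][100:170,290:360],None,fx=8,fy=8,interpolation=2))
w=w[(w[:,2]>.16)&(w[:,2]<.2)]; print(np.median(w,axis=0), (w[(abs(w[:,0]-.5)<.012)][:,1]).mean())
E
```

```text
now [ 0.5063 -0.2017  0.1736] tilt [-0.102 -0.02 ] az 174.1 j1 -27.6 j6 159.5 open 0.0361 t 41.2 F [ 0.8  0.3 -1.4]
[{"hand":-1.0,"slide":[0.0,3.3,-0.7],"spin":-0.027}]
held 348 mean [ 0.503  -0.1842  0.1777] zmin/max [0.135 0.138 0.175 0.222]
 plinth x,y ranges [[0.4741, -0.2065], [0.5219, -0.1677]]
 shaft [[0.4877, -0.2109], [0.5259, -0.1744]]
[ 0.50361841 -0.18162474  0.17859967] -0.18230845193578782
```

Request:
send_rows(
  motion=[
    {"hand":-1,"slide":[0,0,0],"spin":-0.025},
    {"hand":-1,"slide":[0,0,0],"spin":0},
    {"hand":-1,"slide":[0,0,0],"spin":0},
    {"hand":-1,"slide":[0,0,0],"spin":0},
    {"hand":-1,"slide":[0,0,0],"spin":0},
    {"hand":-1,"slide":[0,0,0],"spin":0},
    {"hand":-1,"slide":[0,0,0],"spin":0},
    {"hand":-1,"slide":[0,0,0],"spin":0},
  ],
)

```text
time: 42.05
tool_pos: [0.5063, -0.2017, 0.1736]
tool_rot: [1.835, 1.467, -2.946]
contact_force: [0.5, 1.1, -1.6]
opening: 0.0357
```

Request:
send_rows(
  motion=[
    {"hand":-1,"slide":[0,0,0],"spin":0},
    {"hand":-1,"slide":[0,0,0],"spin":0},
    {"hand":-1,"slide":[0,0,0],"spin":0},
    {"hand":-1,"slide":[0,0,0],"spin":0},
  ],
)

```text
time: 42.45
tool_pos: [0.5063, -0.2017, 0.1736]
tool_rot: [1.835, 1.467, -2.946]
contact_force: [-0.4, -0.4, -1.5]
opening: 0.0358
```

```bash
STEP=49 python3 plan.py -1 0.58,-0.13,0.19,n 0.664,-0.0696,0.19,-185.3
```

```text
now [ 0.5063 -0.2017  0.1736] tilt [-0.102 -0.02 ] az 176.0 j1 -27.6 j6 157.6 open 0.0358 t 42.45 F [-0.4 -0.4 -1.5]
[{"hand":-1.0,"slide":[-8.0,-22.0,25.0],"spin":-0.0},{"hand":-1.0,"slide":[-9.0,-22.0,25.0],"spin":-0.0},{"hand":-1.0,"slide":[-8.0,-23.0,26.0],"spin":-0.0},{"hand":-1.0,"slide":[-3.0,-26.0,22.0],"spin":0.001},{"hand":-1.0,"slide":[-4.0,-26.0,22.0],"spin":0.001},{"hand":-1.0,"slide":[-3.0,-27.0,22.0],"spin":0.001}]
```

Request:
send_rows(
  motion=[
    {"hand":-1,"slide":[-9,-30,36],"spin":0},
    {"hand":-1,"slide":[-9,-32,36],"spin":0},
    {"hand":-1,"slide":[-9,-36,30],"spin":0},
    {"hand":-1,"slide":[-8,-36,28],"spin":0},
    {"hand":-1,"slide":[0,0,0],"spin":0},
    {"hand":-1,"slide":[0,0,0],"spin":0},
  ],
)

```text
time: 43.05
tool_pos: [0.6562, -0.0772, 0.1905]
tool_rot: [1.833, 1.465, -2.951]
contact_force: [-0.6, -0.3, -1.7]
opening: 0.0358
```

```bash
STEP=49 python3 plan.py -1  0.664,-0.0696,0.1,-185.3
```

```text
now [ 0.6562 -0.0772  0.1905] tilt [-0.103 -0.02 ] az 175.8 j1 -12.2 j6 172.2 open 0.0358 t 43.05 F [-0.6 -0.3 -1.7]
[{"hand":-1.0,"slide":[45.0,-8.0,5.0],"spin":0.008},{"hand":-1.0,"slide":[44.0,-8.0,6.0],"spin":0.008}]
```

Request:
send_rows(
  motion=[
    {"hand":-1,"slide":[40,-8,3],"spin":0.008},
    {"hand":-1,"slide":[30,-6,2],"spin":0},
    {"hand":-1,"slide":[0,0,0],"spin":0},
    {"hand":-1,"slide":[0,0,0],"spin":0},
  ],
)

```text
time: 43.45
tool_pos: [0.6621, -0.0769, 0.1196]
tool_rot: [1.855, 1.467, -2.94]
contact_force: [0.4, 0.0, -1.3]
opening: 0.0357
```

```bash
STEP=49 python3 plan.py -1  0.664,-0.073,0.06,-185.3
python3 - <<'E'
from meas import *
p=shot('side','s24'); w=held(p,'amber_totem',zlo=.03,x=.66,y=-.07); cv2.imwrite('pics/z24.png',cv2.resize(p['pixels'][110:230,200:340],None,fx=5,fy=5,interpolation=2))
E
```

```text
now [ 0.6621 -0.0769  0.1196] tilt [-0.102 -0.021] az 175.2 j1 -12.1 j6 173.3 open 0.0357 t 43.45 F [ 0.4  0.  -1.3]
[{"hand":-1.0,"slide":[29.0,-4.0,3.0],"spin":-0.0},{"hand":-1.0,"slide":[30.0,-3.0,3.0],"spin":-0.0}]
held 350 mean [ 0.6573 -0.06    0.1215] zmin/max [0.079 0.084 0.119 0.166]
 plinth x,y ranges [[0.6294, -0.113], [0.6799, -0.0427]]
 shaft [[0.6424, -0.0805], [0.6814, -0.0498]]
```

Request:
send_rows(
  motion=[
    {"hand":-1,"slide":[28,-4,3],"spin":0},
    {"hand":-1,"slide":[22,-3,2],"spin":0},
    {"hand":-1,"slide":[10,-1,0],"spin":0},
    {"hand":-1,"slide":[0,0,0],"spin":0},
  ],
)

```text
time: 43.9
tool_pos: [0.6674, -0.0767, 0.0663]
tool_rot: [1.914, 1.478, -2.884]
contact_force: [0.5, -0.0, -2.5]
opening: 0.0355
```

```bash
STEP=49 python3 plan.py -1  0.664,-0.073,0.048,-185.3
```

```text
now [ 0.6674 -0.0767  0.0663] tilt [-0.09  -0.024] az 175.0 j1 -12.0 j6 173.8 open 0.0355 t 43.9 F [ 0.5 -0.  -2.5]
[{"hand":-1.0,"slide":[18.5,2.1,4.0],"spin":-0.008}]
```

Request:
send_rows(
  motion=[
    {"hand":-1,"slide":[8,2,4],"spin":0},
    {"hand":-1,"slide":[6,0,0],"spin":0},
    {"hand":-1,"slide":[0,0,0],"spin":0},
    {"hand":-1,"slide":[6,0,0],"spin":0},
    {"hand":-1,"slide":[0,0,0],"spin":0},
  ],
)

```text
time: 44.4
tool_pos: [0.6657, -0.0736, 0.0501]
tool_rot: [1.951, 1.484, -2.847]
contact_force: [-0.3, 0.5, -1.7]
opening: 0.0358
```

```bash
STEP=49 python3 plan.py -1  0.664,-0.073,0.046,-185.3
python3 - <<'E'
from meas import *
p=shot('side','s25'); w=held(p,'amber_totem',zlo=.0,x=.66,y=-.07); cv2.imwrite('pics/z25.png',cv2.resize(p['pixels'][110:230,200:340],None,fx=5,fy=5,interpolation=2))
E
```

```text
now [ 0.6657 -0.0736  0.0501] tilt [-0.083 -0.025] az 175.0 j1 -11.7 j6 174.2 open 0.0358 t 44.4 F [-0.3  0.5 -1.7]
[{"hand":-1.0,"slide":[4.2,1.4,0.5],"spin":-0.01}]
held 297 mean [ 0.6607 -0.0572  0.0564] zmin/max [0.014 0.019 0.054 0.098]
 plinth x,y ranges [[0.6345, -0.0831], [0.6853, -0.0438]]
 shaft [[0.6468, -0.0769], [0.6855, -0.0443]]
```

Request:
send_rows(
  motion=[
    {"hand":-1,"slide":[5,-2,3],"spin":0},
    {"hand":-1,"slide":[4,0,0],"spin":0},
    {"hand":-1,"slide":[0,0,0],"spin":0},
  ],
)

```text
time: 44.75
tool_pos: [0.6689, -0.0717, 0.0471]
tool_rot: [1.995, 1.488, -2.802]
contact_force: [-0.5, 0.1, -2.1]
opening: 0.0358
```

```bash
STEP=49 python3 plan.py -1  0.664,-0.073,0.045,-185.3
```

```text
now [ 0.6689 -0.0717  0.0471] tilt [-0.078 -0.028] az 175.0 j1 -11.5 j6 174.5 open 0.0358 t 44.75 F [-0.5  0.1 -2.1]
[{"hand":-1.0,"slide":[2.5,4.5,-1.7],"spin":-0.011}]
```

Request:
send_rows(
  motion=[
    {"hand":-1,"slide":[4,5,-2],"spin":0},
    {"hand":-1,"slide":[3,1,0],"spin":0},
    {"hand":-1,"slide":[0,0,0],"spin":0},
  ],
)

```text
time: 45.05
tool_pos: [0.6665, -0.0733, 0.046]
tool_rot: [2.081, 1.5, -2.717]
contact_force: [0.4, 0.4, -1.8]
opening: 0.0356
```

```bash
STEP=49 python3 plan.py -1  0.664,-0.073,0.045,-185.3
```

```text
now [ 0.6665 -0.0733  0.046 ] tilt [-0.065 -0.029] az 175.0 j1 -11.7 j6 174.3 open 0.0356 t 45.05 F [ 0.4  0.4 -1.8]
[{"hand":-1.0,"slide":[1.2,2.4,0.1],"spin":-0.012}]
```

Request:
send_rows(
  motion=[
    {"hand":-1,"slide":[4,2,0],"spin":0},
    {"hand":-1,"slide":[0,0,0],"spin":0},
    {"hand":-1,"slide":[4,0,0],"spin":0},
    {"hand":-1,"slide":[0,0,0],"spin":0},
    {"hand":-1,"slide":[4,0,0],"spin":0},
    {"hand":-1,"slide":[0,0,0],"spin":0},
  ],
)

```text
time: 45.65
tool_pos: [0.667, -0.0753, 0.0448]
tool_rot: [2.241, 1.509, -2.556]
contact_force: [-0.8, -0.6, -2.9]
opening: 0.0361
```

```bash
STEP=49 python3 plan.py -1  0.664,-0.073,0.045,-185.3
```

```text
now [ 0.667  -0.0753  0.0448] tilt [-0.051 -0.034] az 175.1 j1 -11.8 j6 174.3 open 0.0361 t 45.65 F [-0.8 -0.6 -2.9]
[{"hand":-1.0,"slide":[-0.1,3.2,2.1],"spin":-0.014}]
```

Tilt is recovering, so I release amber to about 52 mm and rise.

Request:
send_rows(
  motion=[
    {"hand":-0.1,"slide":[0,0,0],"spin":0},
    {"hand":0.05,"slide":[0,0,0],"spin":0},
    {"hand":0.1,"slide":[0,0,0],"spin":0},
    {"hand":0.1,"slide":[-15,0,0],"spin":0},
    {"hand":0.1,"slide":[-30,0,0],"spin":0},
    {"hand":0.2,"slide":[-48,0,0],"spin":0},
    {"hand":0.3,"slide":[-48,0,0],"spin":0},
    {"hand":0.3,"slide":[0,0,0],"spin":0},
  ],
)

```text
time: 46.45
tool_pos: [0.6734, -0.0699, 0.1877]
tool_rot: [2.15, 1.503, -2.647]
contact_force: [0.0, 0.8, 0.6]
opening: 0.0593
```

```bash
STEP=49 python3 plan.py 0.4 0.5,0.16,0.18,-100 0.434,0.255,0.15,-65
python3 - <<'E'
from meas import *
p=shot('side','s26'); cv2.imwrite('pics/z26.png',cv2.resize(p['pixels'][110:330,180:360],None,fx=4,fy=2.7,interpolation=2))
tops(p,.434,.265); tops(p,.656,-.156,zl=.083,zh=.105); tops(p,.665,-.068,zl=.083,zh=.105)
pt=shot('top','t26'); tops(pt,.434,.265); tops(pt,.656,-.156,zl=.083,zh=.105); tops(pt,.665,-.068,zl=.083,zh=.105)
E
```

```text
now [ 0.6734 -0.0699  0.1877] tilt [-0.059 -0.032] az 175.1 j1 -11.2 j6 174.0 open 0.0593 t 46.45 F [0.  0.8 0.6]
[{"hand":0.4,"slide":[0.9,16.0,17.9],"spin":-0.124},{"hand":0.4,"slide":[0.9,13.6,19.7],"spin":-0.124},{"hand":0.4,"slide":[0.9,11.1,21.3],"spin":-0.124},{"hand":0.4,"slide":[0.9,8.4,22.5],"spin":-0.124},{"hand":0.4,"slide":[0.9,5.5,23.3],"spin":-0.124},{"hand":0.4,"slide":[0.9,2.6,23.8],"spin":-0.124},{"hand":0.4,"slide":[0.9,-0.3,24.0],"spin":-0.124},{"hand":0.4,"slide":[0.9,-3.3,23.8],"spin":-0.124}]
[{"hand":0.4,"slide":[0.8,-6.2,23.2],"spin":-0.124},{"hand":0.4,"slide":[0.9,-9.1,22.2],"spin":-0.124},{"hand":0.4,"slide":[0.8,-11.7,20.9],"spin":-0.124},{"hand":0.4,"slide":[0.9,-14.2,19.3],"spin":-0.124},{"hand":0.4,"slide":[6.2,-16.8,15.9],"spin":-0.122},{"hand":0.4,"slide":[6.1,-18.6,13.7],"spin":-0.122},{"hand":0.4,"slide":[6.2,-20.1,11.3],"spin":-0.122},{"hand":0.4,"slide":[6.1,-21.3,8.8],"spin":-0.122}]
[{"hand":0.4,"slide":[6.2,-22.3,6.2],"spin":-0.122}]
top 124 [0.4331 0.2671 0.0847] rect [0.4333 0.2655] [0.035 0.036] ang 27.7
top 63 [ 0.6577 -0.1509  0.0888] rect [ 0.6563 -0.1546] [0.032 0.043] ang 0.7
top 73 [ 0.6634 -0.0663  0.0888] rect [ 0.6638 -0.0674] [0.035 0.038] ang 83.9
few 0
top 44 [ 0.6583 -0.1606  0.0884] rect [ 0.6589 -0.1618] [0.017 0.035] ang 82.3
few 0
```

Request:
send_rows(
  motion=[
    {"hand":0.4,"slide":[0,0,0],"spin":-0.13},
    {"hand":0.4,"slide":[0,0,0],"spin":-0.13},
    {"hand":0.4,"slide":[0,0,0],"spin":-0.13},
    {"hand":0.4,"slide":[0,0,0],"spin":-0.13},
    {"hand":0.4,"slide":[0,0,0],"spin":-0.13},
    {"hand":0.4,"slide":[0,0,0],"spin":-0.13},
    {"hand":0.4,"slide":[0,0,0],"spin":-0.13},
    {"hand":0.4,"slide":[0,0,0],"spin":-0.13},
  ],
)

```text
time: 47.35
tool_pos: [0.6636, -0.0683, 0.1674]
tool_rot: [0.829, 1.473, -2.888]
contact_force: [-0.7, -0.0, -0.2]
opening: 0.0643
```

Request:
send_rows(
  motion=[
    {"hand":0.4,"slide":[0,0,0],"spin":-0.13},
    {"hand":0.4,"slide":[0,0,0],"spin":-0.13},
    {"hand":0.4,"slide":[0,0,0],"spin":-0.13},
    {"hand":0.4,"slide":[0,0,0],"spin":-0.13},
    {"hand":0.4,"slide":[0,0,0],"spin":-0.13},
    {"hand":0.4,"slide":[0,0,0],"spin":-0.13},
    {"hand":0.4,"slide":[0,0,0],"spin":-0.13},
    {"hand":0.4,"slide":[0,0,0],"spin":-0.13},
  ],
)

```text
time: 48.15
tool_pos: [0.6556, -0.067, 0.1516]
tool_rot: [-0.361, 1.445, -2.993]
contact_force: [0.3, 0.7, -0.0]
opening: 0.0641
```

```bash
STEP=49 python3 plan.py 0.4 0.438,0.25,0.17,-63
```

```text
now [ 0.6556 -0.067   0.1516] tilt [-0.124 -0.019] az -61.0 j1 -11.3 j6 49.9 open 0.0641 t 48.15 F [ 0.3  0.7 -0. ]
[{"hand":0.4,"slide":[0.0,-48.0,5.0],"spin":0.004},{"hand":0.4,"slide":[0.0,-48.0,5.0],"spin":0.004},{"hand":0.4,"slide":[0.0,-48.0,5.0],"spin":0.004},{"hand":0.4,"slide":[1.0,-48.0,5.0],"spin":0.004},{"hand":0.4,"slide":[0.0,-48.0,5.0],"spin":0.004},{"hand":0.4,"slide":[1.0,-48.0,5.0],"spin":0.004},{"hand":0.4,"slide":[0.0,-47.0,6.0],"spin":0.004},{"hand":0.4,"slide":[1.0,-48.0,6.0],"spin":0.004}]
```

```bash
STEP=49 python3 plan.py 0.4 0.36,0.17,0.19,-63
```

```text
now [ 0.6556 -0.067   0.1516] tilt [-0.124 -0.019] az -61.0 j1 -11.3 j6 49.9 open 0.0641 t 48.15 F [ 0.3  0.7 -0. ]
[{"hand":0.4,"slide":[-1.0,-44.0,18.0],"spin":0.004},{"hand":0.4,"slide":[-1.0,-44.0,18.0],"spin":0.004},{"hand":0.4,"slide":[-1.0,-44.0,19.0],"spin":0.004},{"hand":0.4,"slide":[-1.0,-44.0,19.0],"spin":0.004},{"hand":0.4,"slide":[0.0,-44.0,19.0],"spin":0.004},{"hand":0.4,"slide":[-1.0,-43.0,19.0],"spin":0.004},{"hand":0.4,"slide":[0.0,-44.0,19.0],"spin":0.004},{"hand":0.4,"slide":[-1.0,-43.0,19.0],"spin":0.004}]
```

Request:
send_rows(
  motion=[
    {"hand":0.4,"slide":[-3,-44,18],"spin":0.004},
    {"hand":0.4,"slide":[-3,-44,18],"spin":0.004},
    {"hand":0.4,"slide":[-3,-44,19],"spin":0.004},
    {"hand":0.4,"slide":[-2,-44,19],"spin":0.004},
    {"hand":0.4,"slide":[-2,-44,19],"spin":0.004},
    {"hand":0.4,"slide":[-2,-43,19],"spin":0.004},
    {"hand":0.4,"slide":[-2,-42,18],"spin":0.004},
    {"hand":0.4,"slide":[0,-35,15],"spin":0},
  ],
)

```text
time: 48.95
tool_pos: [0.3538, 0.1664, 0.1894]
tool_rot: [-0.368, 1.416, -3.032]
contact_force: [-0.3, 1.0, 0.8]
opening: 0.0646
```

```bash
STEP=49 python3 plan.py 0.4 0.36,0.17,0.19,-63
```

```text
now [0.3538 0.1664 0.1894] tilt [-0.153 -0.017] az -62.9 j1 13.1 j6 75.3 open 0.0646 t 48.95 F [-0.3  1.   0.8]
[{"hand":0.4,"slide":[-1.6,-0.4,-7.0],"spin":0.013}]
```

Request:
send_rows(
  motion=[
    {"hand":0.4,"slide":[0,0,0],"spin":0.02},
    {"hand":0.4,"slide":[0,0,0],"spin":-0.02},
    {"hand":0.4,"slide":[0,0,0],"spin":0.02},
    {"hand":0.4,"slide":[0,0,0],"spin":-0.02},
    {"hand":0.4,"slide":[0,0,0],"spin":0.02},
    {"hand":0.4,"slide":[0,0,0],"spin":-0.02},
    {"hand":0.4,"slide":[0,0,0],"spin":0.02},
    {"hand":0.4,"slide":[0,0,0],"spin":-0.02},
  ],
)

```text
time: 49.75
tool_pos: [0.3508, 0.1659, 0.1864]
tool_rot: [-0.363, 1.407, -3.026]
contact_force: [0.7, -0.0, 0.6]
opening: 0.0643
```

```bash
STEP=49 python3 plan.py 0.4 0.434,0.2655,0.15,-63
```

```text
now [0.3508 0.1659 0.1864] tilt [-0.162 -0.019] az -62.9 j1 13.1 j6 75.3 open 0.0643 t 49.75 F [ 0.7 -0.   0.6]
[{"hand":0.4,"slide":[7.0,-16.0,-41.0],"spin":0.005},{"hand":0.4,"slide":[7.0,-16.0,-41.0],"spin":0.005},{"hand":0.4,"slide":[7.0,-17.0,-42.0],"spin":0.005}]
```

Request:
send_rows(
  motion=[
    {"hand":0.4,"slide":[0,0,0],"spin":0.04},
    {"hand":0.4,"slide":[0,0,0],"spin":0.04},
    {"hand":0.4,"slide":[0,0,0],"spin":0.04},
    {"hand":0.4,"slide":[0,0,0],"spin":0.04},
    {"hand":0.4,"slide":[0,0,0],"spin":0.04},
    {"hand":0.4,"slide":[0,0,0],"spin":0.04},
  ],
)

```text
time: 50.35
tool_pos: [0.3514, 0.1655, 0.1864]
tool_rot: [-0.119, 1.408, -3.027]
contact_force: [0.9, 0.5, -0.6]
opening: 0.0644
```

```bash
STEP=49 python3 plan.py 0.4 0.434,0.2655,0.15,-63|head -1; python3 -c "
from h import *; o=observe(); print(o['qpos'].round(4),o['qvel'].round(3),o['joint_efforts'].round(2))"
```

```text
now [0.3514 0.1655 0.1864] tilt [-0.161 -0.019] az -76.7 j1 13.0 j6 89.2 open 0.0644 t 50.35 F [ 0.9  0.5 -0.6]
[0.2269 0.2293 1.8184 0.0192 1.2561 1.5565] [-0.001  0.     0.001  0.002 -0.001  0.406] [ 1.000e-02 -3.411e+01 -2.146e+01  1.100e-01  6.700e-01 -5.500e-01]
```

Request:
send_rows(
  motion=[
    {"hand":0.4,"slide":[0,0,0],"spin":-0.04},
    {"hand":0.4,"slide":[0,0,0],"spin":-0.04},
    {"hand":0.4,"slide":[0,0,0],"spin":-0.04},
    {"hand":0.4,"slide":[0,0,0],"spin":-0.04},
    {"hand":0.4,"slide":[0,0,0],"spin":-0.04},
    {"hand":0.4,"slide":[0,0,0],"spin":-0.04},
  ],
)

```text
time: 50.95
tool_pos: [0.3519, 0.1652, 0.1866]
tool_rot: [-0.373, 1.408, -3.028]
contact_force: [-0.2, -0.7, 0.1]
opening: 0.0646
```

```bash
STEP=49 python3 plan.py 0.4 0.434,0.2655,0.15,-63|head -1; python3 -c "
from h import *; o=observe(); print(o['qpos'].round(4),o['qvel'].round(3),o['joint_efforts'].round(2))"
```

```text
now [0.3519 0.1652 0.1866] tilt [-0.161 -0.018] az -62.4 j1 12.9 j6 74.7 open 0.0646 t 50.95 F [-0.2 -0.7  0.1]
[0.226  0.2294 1.8178 0.0191 1.2559 1.3035] [-0.001  0.    -0.002 -0.    -0.001 -0.422] [ 1.000e-02 -3.411e+01 -2.146e+01  1.300e-01  6.800e-01  5.600e-01]
```

Request:
send_rows(
  motion=[
    {"hand":0.4,"slide":[-40,0,0],"spin":0},
    {"hand":0.4,"slide":[0,0,0],"spin":0},
    {"hand":0.4,"slide":[0,0,0],"spin":0},
    {"hand":0.4,"slide":[-40,0,0],"spin":0},
    {"hand":0.4,"slide":[0,0,0],"spin":0},
    {"hand":0.4,"slide":[0,0,0],"spin":0},
  ],
)

```text
time: 51.55
tool_pos: [0.3641, 0.1662, 0.2659]
tool_rot: [-0.374, 1.404, -3.026]
contact_force: [1.4, -0.0, -1.4]
opening: 0.0644
```

```bash
STEP=49 python3 plan.py 0.4 0.434,0.2655,0.15,-63|head -1; python3 -c "
from h import *; o=observe(); print(o['qpos'].round(4),o['qvel'].round(3))"
```

```text
now [0.3641 0.1662 0.2659] tilt [-0.165 -0.019] az -62.2 j1 12.7 j6 74.5 open 0.0644 t 51.55 F [ 1.4 -0.  -1.4]
[0.222  0.1768 1.6516 0.0177 1.4789 1.2998] [ 0.001 -0.019 -0.055  0.002  0.014 -0.001]
```

Request:
send_rows(
  motion=[
    {"hand":0.4,"slide":[16,0,0],"spin":0},
    {"hand":0.4,"slide":[16,0,0],"spin":0},
    {"hand":0.4,"slide":[16,0,0],"spin":0},
    {"hand":0.4,"slide":[16,0,0],"spin":0},
    {"hand":0.4,"slide":[16,0,0],"spin":0},
    {"hand":0.4,"slide":[0,0,0],"spin":0},
    {"hand":0.4,"slide":[0,0,0],"spin":0},
  ],
)

```text
time: 52.25
tool_pos: [0.3477, 0.1639, 0.1799]
tool_rot: [-0.371, 1.398, -3.022]
contact_force: [-0.2, -1.1, 0.7]
opening: 0.0642
```

```bash
STEP=49 python3 plan.py 0.4 0.434,0.2655,0.15,-63|head -1; python3 -c "
from h import *; o=observe(); print(o['qpos'].round(4),o['qvel'].round(3))"
```

```text
now [0.3477 0.1639 0.1799] tilt [-0.171 -0.021] az -62.2 j1 12.9 j6 74.3 open 0.0642 t 52.25 F [-0.2 -1.1  0.7]
[0.2253 0.2359 1.8319 0.0191 1.2455 1.2974] [ 0.     0.012  0.026 -0.002 -0.009 -0.002]
```

```bash
STEP=49 python3 plan.py -1 0.45,0.06,0.06,-62
```

```text
now [0.3477 0.1639 0.1799] tilt [-0.171 -0.021] az -62.2 j1 12.9 j6 74.3 open 0.0642 t 52.25 F [-0.2 -1.1  0.7]
[{"hand":-1.0,"slide":[26.0,37.0,-15.0],"spin":0.003},{"hand":-1.0,"slide":[26.0,37.0,-15.0],"spin":0.003},{"hand":-1.0,"slide":[25.0,36.0,-15.0],"spin":0.003},{"hand":-1.0,"slide":[26.0,37.0,-15.0],"spin":0.003}]
```

Request:
send_rows(
  motion=[
    {"hand":-1,"slide":[26,37,-15],"spin":0},
    {"hand":-1,"slide":[26,37,-15],"spin":0},
    {"hand":-1,"slide":[26,37,-15],"spin":0},
    {"hand":-1,"slide":[26,30,-15],"spin":0},
    {"hand":-1,"slide":[15,0,0],"spin":0},
    {"hand":-1,"slide":[0,0,0],"spin":0},
    {"hand":-1,"slide":[0,0,0],"spin":0},
  ],
)

```text
time: 52.95
tool_pos: [0.4553, 0.0625, 0.0441]
tool_rot: [-0.376, 1.411, -3.024]
contact_force: [-0.8, -0.5, -0.9]
opening: 0.0131
```

```bash
STEP=49 python3 plan.py -1 0.45,0.06,0.00,-62
```

```text
now [0.4553 0.0625 0.0441] tilt [-0.158 -0.019] az -62.0 j1 -0.9 j6 61.7 open 0.0131 t 52.95 F [-0.8 -0.5 -0.9]
[{"hand":-1.0,"slide":[44.0,2.0,-1.0],"spin":-0.011}]
```

Request:
send_rows(
  motion=[
    {"hand":-1,"slide":[12,0,0],"spin":0},
    {"hand":-1,"slide":[12,0,0],"spin":0},
    {"hand":-1,"slide":[8,0,0],"spin":0},
    {"hand":-1,"slide":[0,0,0],"spin":0},
    {"hand":-1,"slide":[4,0,0],"spin":0},
    {"hand":-1,"slide":[0,0,0],"spin":0},
  ],
)

```text
time: 53.55
tool_pos: [0.4513, 0.0638, 0.0106]
tool_rot: [-0.369, 1.42, -3.014]
contact_force: [0.5, -0.2, -0.5]
opening: 0.0003
```

```bash
STEP=49 python3 plan.py -1 0.45,0.06,0.00,-62
```

```text
now [0.4513 0.0638 0.0106] tilt [-0.149 -0.019] az -61.7 j1 -0.7 j6 61.9 open 0.0003 t 53.55 F [ 0.5 -0.2 -0.5]
[{"hand":-1.0,"slide":[10.7,3.3,1.5],"spin":-0.011}]
```

Request:
send_rows(
  motion=[
    {"hand":-1,"slide":[5,0,0],"spin":0},
    {"hand":-1,"slide":[0,0,0],"spin":0},
    {"hand":-1,"slide":[5,0,0],"spin":0},
    {"hand":-1,"slide":[0,0,0],"spin":0},
    {"hand":-1,"slide":[4,0,0],"spin":0},
    {"hand":-1,"slide":[0,0,0],"spin":0},
    {"hand":-1,"slide":[4,0,0],"spin":0},
  ],
)

```text
time: 54.25
tool_pos: [0.4516, 0.0637, 0.0003]
tool_rot: [-0.362, 1.428, -3.006]
contact_force: [-7.2, 1.0, 58.1]
opening: 0.0007
```

```bash
STEP=49 python3 plan.py -1 0.45,0.06,0.00,-62
```

```text
now [4.516e-01 6.370e-02 3.000e-04] tilt [-0.141 -0.019] az -61.7 j1 -0.8 j6 61.9 open 0.0007 t 54.25 F [-7.2  1.  58.1]
[{"hand":-1.0,"slide":[0.6,2.6,3.1],"spin":-0.012}]
```

Request:
send_rows(
  motion=[
    {"hand":-1,"slide":[0,0,0],"spin":0},
    {"hand":-1,"slide":[1.5,0,0],"spin":0},
    {"hand":-1,"slide":[0,0,0],"spin":0},
    {"hand":-1,"slide":[1.5,0,0],"spin":0},
    {"hand":-1,"slide":[0,0,0],"spin":0},
    {"hand":-1,"slide":[1.5,0,0],"spin":0},
  ],
)

```text
time: 54.85
tool_pos: [0.4519, 0.0637, 0.0007]
tool_rot: [-0.358, 1.432, -3.002]
contact_force: [-3.3, -0.5, 24.7]
opening: 0.0004
```

```bash
STEP=49 python3 plan.py -1 0.45,0.06,0.00,-62
```

```text
now [0.4519 0.0637 0.0007] tilt [-0.137 -0.019] az -61.7 j1 -0.8 j6 62.0 open 0.0004 t 54.85 F [-3.3 -0.5 24.7]
[{"hand":-1.0,"slide":[1.0,2.4,3.3],"spin":-0.012}]
```

Request:
send_rows(
  motion=[
    {"hand":-1,"slide":[-48,0,0],"spin":0},
    {"hand":-1,"slide":[-48,0,0],"spin":0},
    {"hand":-1,"slide":[0,0,0],"spin":0},
    {"hand":-1,"slide":[0,0,0],"spin":0},
  ],
)

```text
time: 55.25
tool_pos: [0.4645, 0.0655, 0.0968]
tool_rot: [-0.362, 1.428, -3.007]
contact_force: [-0.3, 0.3, -0.9]
opening: 0.0001
```

```bash
STEP=49 python3 plan.py -1 0.45,0.06,0.00,-62|head -1; python3 -c "
from h import *; o=observe(); print(o['qpos'].round(4))"
```

```text
now [0.4645 0.0655 0.0968] tilt [-0.141 -0.019] az -61.7 j1 -0.5 j6 61.7 open 0.0001 t 55.25 F [-0.3  0.3 -0.9]
[-0.0095  0.4722  1.7318 -0.0232  1.0792  1.0768]
```

Request:
send_rows(
  motion=[
    {"hand":-1,"slide":[12,0,0],"spin":0},
    {"hand":-1,"slide":[12,0,0],"spin":0},
    {"hand":-1,"slide":[12,0,0],"spin":0},
    {"hand":-1,"slide":[12,0,0],"spin":0},
    {"hand":-1,"slide":[12,0,0],"spin":0},
    {"hand":-1,"slide":[12,0,0],"spin":0},
    {"hand":-1,"slide":[0,0,0],"spin":0},
  ],
)

```text
time: 55.95
tool_pos: [0.4476, 0.0638, 0.0146]
tool_rot: [-0.375, 1.414, -3.021]
contact_force: [0.2, 0.2, 0.8]
opening: 0.0006
```

```bash
STEP=49 python3 plan.py -1 0.45,0.06,0.00,-62|head -1;  python3 -c "
from h import *; o=observe(); print(o['qpos'].round(4))"
```

```text
now [0.4476 0.0638 0.0146] tilt [-0.155 -0.019] az -61.8 j1 -0.8 j6 61.9 open 0.0006 t 55.95 F [0.2 0.2 0.8]
[-0.0134  0.5864  1.8337 -0.0272  0.8769  1.0801]
```

Request:
send_rows(
  motion=[
    {"hand":0.4,"slide":[-48,0,0],"spin":0},
    {"hand":0.4,"slide":[-48,0,0],"spin":0},
    {"hand":0.4,"slide":[-48,0,0],"spin":0},
    {"hand":0.4,"slide":[-48,0,0],"spin":0},
    {"hand":0.4,"slide":[-35,0,0],"spin":0},
    {"hand":0.4,"slide":[0,0,0],"spin":0},
  ],
)

```text
time: 56.55
tool_pos: [0.4815, 0.068, 0.2425]
tool_rot: [-0.388, 1.4, -3.033]
contact_force: [0.4, -0.0, 0.1]
opening: 0.0439
```

```bash
STEP=49 python3 plan.py 0.4 0.73,0.06,0.26,-62;  python3 -c "
from h import *; o=observe(); print(o['qpos'].round(4))"
```

```text
now [0.4815 0.068  0.2425] tilt [-0.169 -0.018] az -61.9 j1 -0.3 j6 61.5 open 0.0439 t 56.55 F [ 0.4 -0.   0.1]
[{"hand":0.4,"slide":[-10.0,20.0,-35.0],"spin":0.001},{"hand":0.4,"slide":[-10.0,21.0,-35.0],"spin":0.001},{"hand":0.4,"slide":[-10.0,20.0,-35.0],"spin":0.001},{"hand":0.4,"slide":[-10.0,20.0,-35.0],"spin":0.001},{"hand":0.4,"slide":[-10.0,21.0,-34.0],"spin":0.001},{"hand":0.4,"slide":[-9.0,20.0,-35.0],"spin":0.001}]
[-0.0047  0.362   1.4626 -0.0193  1.487   1.0733]
```

Request:
send_rows(
  motion=[
    {"hand":0.4,"slide":[-10,21,-36],"spin":0},
    {"hand":0.4,"slide":[-10,21,-36],"spin":0},
    {"hand":0.4,"slide":[-10,21,-36],"spin":0},
    {"hand":0.4,"slide":[-10,21,-36],"spin":0},
    {"hand":0.4,"slide":[-10,21,-36],"spin":0},
    {"hand":0.4,"slide":[-10,21,-36],"spin":0},
    {"hand":0.4,"slide":[0,0,0],"spin":0},
  ],
)

```text
time: 57.25
tool_pos: [0.73, 0.0607, 0.2446]
tool_rot: [-0.399, 1.38, -3.045]
contact_force: [-0.2, 0.2, -0.8]
opening: 0.0645
```

```bash
STEP=49 python3 plan.py 0.4 0.83,0.06,0.26,-62;  python3 -c "
from h import *; o=observe(); print(o['qpos'].round(4))"
```

```text
now [0.73   0.0607 0.2446] tilt [-0.189 -0.018] az -61.9 j1 -0.7 j6 60.5 open 0.0645 t 57.25 F [-0.2  0.2 -0.8]
[{"hand":0.4,"slide":[-11.0,15.0,-28.0],"spin":0.005},{"hand":0.4,"slide":[-11.0,16.0,-28.0],"spin":0.005},{"hand":0.4,"slide":[-12.0,15.0,-27.0],"spin":0.005}]
[-0.0125  0.9382  0.4197 -0.0225  1.973   1.0552]
```

Request:
send_rows(
  motion=[
    {"hand":0.4,"slide":[-9,21,-38],"spin":0},
    {"hand":0.4,"slide":[-9,21,-38],"spin":0},
    {"hand":0.4,"slide":[0,0,0],"spin":0},
  ],
)

```text
time: 57.55
tool_pos: [0.766, 0.0583, 0.2195]
tool_rot: [-0.419, 1.363, -3.063]
contact_force: [0.8, -0.5, -1.3]
opening: 0.0644
```

```bash
STEP=49 python3 plan.py 0.4 0.83,0.06,0.26,-62;  python3 -c "
from h import *; o=observe(); print(o['qpos'].round(4))"
```

```text
now [0.766  0.0583 0.2195] tilt [-0.205 -0.016] az -62.0 j1 -0.9 j6 60.0 open 0.0644 t 57.55 F [ 0.8 -0.5 -1.3]
[{"hand":0.4,"slide":[-26.0,13.0,-24.0],"spin":0.01},{"hand":0.4,"slide":[-27.0,12.0,-24.0],"spin":0.01}]
[-0.0156  1.1426  0.048  -0.0232  2.1574  1.0472]
```

Request:
send_rows(
  motion=[
    {"hand":0.4,"slide":[-30,13,-24],"spin":0},
    {"hand":0.4,"slide":[0,0,0],"spin":0},
  ],
)

```text
time: 57.75
tool_pos: [0.7691, 0.0566, 0.2333]
tool_rot: [-0.417, 1.391, -3.061]
contact_force: [-0.8, -0.6, 1.1]
opening: 0.0648
```

```bash
STEP=49 python3 plan.py 0.4 0.83,0.06,0.26,-62|head -1;  python3 -c "
from h import *; o=observe(); print(o['qpos'].round(4))"
```

```text
now [0.7691 0.0566 0.2333] tilt [-0.179 -0.014] az -61.8 j1 -1.1 j6 59.9 open 0.0648 t 57.75 F [-0.8 -0.6  1.1]
[-0.0184  1.127   0.0411 -0.0212  2.1526  1.0449]
```

Request:
send_rows(
  motion=[
    {"hand":0.4,"slide":[-30,13,-24],"spin":0},
    {"hand":0.4,"slide":[0,0,0],"spin":0},
    {"hand":0.4,"slide":[-30,13,-24],"spin":0},
    {"hand":0.4,"slide":[0,0,0],"spin":0},
  ],
)

```text
time: 58.15
tool_pos: [0.7736, 0.0533, 0.2718]
tool_rot: [-0.395, 1.459, -3.038]
contact_force: [-0.4, 0.1, -0.1]
opening: 0.0641
```

```bash
STEP=49 python3 plan.py 0.4 0.83,0.06,0.26,-62|head -1;  python3 -c "
from h import *; o=observe(); print(o['qpos'].round(4))"
```

```text
now [0.7736 0.0533 0.2718] tilt [-0.111 -0.011] az -61.6 j1 -1.4 j6 59.6 open 0.0641 t 58.15 F [-0.4  0.1 -0.1]
[-0.0241  1.0778  0.0368 -0.0167  2.1374  1.0407]
```

Request:
send_rows(
  motion=[
    {"hand":0.4,"slide":[-15,0,0],"spin":0},
    {"hand":0.4,"slide":[0,0,0],"spin":0},
  ],
)

```text
time: 58.35
tool_pos: [0.769, 0.0531, 0.287]
tool_rot: [-0.39, 1.467, -3.034]
contact_force: [0.3, -0.8, 0.7]
opening: 0.0642
```

```bash
STEP=49 python3 plan.py 0.4 0.83,0.06,0.26,-62|head -1;  python3 -c "
from h import *; o=observe(); print(o['qpos'].round(4))"
```

```text
now [0.769  0.0531 0.287 ] tilt [-0.103 -0.011] az -61.6 j1 -1.4 j6 59.6 open 0.0642 t 58.35 F [ 0.3 -0.8  0.7]
[-0.0247  1.0586  0.0368 -0.0163  2.1487  1.04  ]
```

Request:
send_rows(
  motion=[
    {"hand":0.4,"slide":[-25,13,-24],"spin":0},
    {"hand":0.4,"slide":[0,0,0],"spin":0},
    {"hand":0.4,"slide":[-25,13,-24],"spin":0},
    {"hand":0.4,"slide":[0,0,0],"spin":0},
  ],
)

```text
time: 58.75
tool_pos: [0.7747, 0.0498, 0.3057]
tool_rot: [-0.353, 1.515, -2.996]
contact_force: [-0.7, -0.2, 0.8]
opening: 0.0641
```

```bash
STEP=49 python3 plan.py 0.4 0.83,0.06,0.26,-62|head -1;  python3 -c "
from h import *; o=observe(); print(o['qpos'].round(4))"
```

```text
now [0.7747 0.0498 0.3057] tilt [-0.055 -0.008] az -61.5 j1 -1.7 j6 59.4 open 0.0641 t 58.75 F [-0.7 -0.2  0.8]
[-0.0303  1.0335  0.0368 -0.0115  2.1261  1.0366]
```

Request:
send_rows(
  motion=[
    {"hand":0.4,"slide":[-20,13,-26],"spin":0},
    {"hand":0.4,"slide":[0,0,0],"spin":0},
    {"hand":0.4,"slide":[-20,13,-26],"spin":0},
    {"hand":0.4,"slide":[0,0,0],"spin":0},
    {"hand":0.4,"slide":[-20,13,-26],"spin":0},
    {"hand":0.4,"slide":[0,0,0],"spin":0},
  ],
)

```text
time: 59.35
tool_pos: [0.788, 0.0481, 0.3223]
tool_rot: [2.388, 1.556, -0.256]
contact_force: [0.2, -0.2, 1.0]
opening: 0.0643
```

```bash
STEP=49 python3 plan.py 0.4 0.5,0.23,0.2,-62;  python3 -c "
from h import *; o=observe(); print(o['qpos'].round(4))"
python3 - <<'E'
from meas import *
p=shot('side','s27'); tops(p,.434,.265); cv2.imwrite('pics/z27.png',cv2.resize(p['pixels'][110:330,180:360],None,fx=4,fy=2.7,interpolation=2))
p=shot('top','t27'); tops(p,.434,.265)
cv2.imwrite('pics/z28.png',cv2.resize(p['pixels'][120:280,160:400],None,fx=3.3,fy=3.3,interpolation=2))
E
```

```text
now [0.788  0.0481 0.3223] tilt [ 0.014 -0.004] az -61.5 j1 -2.0 j6 59.4 open 0.0643 t 59.35 F [ 0.2 -0.2  1. ]
[{"hand":0.4,"slide":[15.0,-37.0,21.0],"spin":0.001},{"hand":0.4,"slide":[15.0,-37.0,21.0],"spin":0.001},{"hand":0.4,"slide":[15.0,-37.0,21.0],"spin":0.001},{"hand":0.4,"slide":[15.0,-37.0,21.0],"spin":0.001},{"hand":0.4,"slide":[14.0,-38.0,21.0],"spin":0.001},{"hand":0.4,"slide":[15.0,-37.0,21.0],"spin":0.001},{"hand":0.4,"slide":[14.0,-38.0,21.0],"spin":0.001},{"hand":0.4,"slide":[15.0,-37.0,21.0],"spin":0.001}]
[-0.0347  1.0118  0.0371 -0.0036  2.0786  1.0362]
top 117 [0.4327 0.2664 0.0848] rect [0.4329 0.2657] [0.034 0.037] ang 31.9
few 0
```

Request:
send_rows(
  motion=[
    {"hand":0.4,"slide":[-20,13,-26],"spin":0},
    {"hand":0.4,"slide":[0,0,0],"spin":0},
    {"hand":0.4,"slide":[-20,13,-26],"spin":0},
    {"hand":0.4,"slide":[0,0,0],"spin":0},
    {"hand":0.4,"slide":[0,0,0],"spin":0},
  ],
)

```text
time: 59.95
tool_pos: [0.7952, 0.0471, 0.3348]
tool_rot: [2.63, 1.514, -0.013]
contact_force: [-0.1, -0.2, -0.4]
opening: 0.0642
```

```bash
STEP=49 python3 plan.py 0.4 0.47,0.24,0.2,-62;  python3 -c "
from h import *; o=observe(); print(o['qpos'].round(4))"
```

```text
now [0.7952 0.0471 0.3348] tilt [ 0.057 -0.001] az -61.5 j1 -2.1 j6 59.3 open 0.0642 t 59.95 F [-0.1 -0.2 -0.4]
[{"hand":0.4,"slide":[13.0,-36.0,22.0],"spin":0.001},{"hand":0.4,"slide":[13.0,-37.0,22.0],"spin":0.001},{"hand":0.4,"slide":[13.0,-36.0,22.0],"spin":0.001},{"hand":0.4,"slide":[13.0,-36.0,22.0],"spin":0.001},{"hand":0.4,"slide":[13.0,-37.0,23.0],"spin":0.001},{"hand":0.4,"slide":[13.0,-36.0,22.0],"spin":0.001},{"hand":0.4,"slide":[13.0,-37.0,23.0],"spin":0.001},{"hand":0.4,"slide":[12.0,-36.0,23.0],"spin":0.001}]
[{"hand":0.4,"slide":[13.0,-37.0,22.0],"spin":0.001}]
[-3.7400e-02  9.9620e-01  3.7200e-02  1.6000e-03  2.0512e+00  1.0358e+00]
```

Now the tilt can be controlled. On to blue.

Request:
send_rows(
  motion=[
    {"hand":0.4,"slide":[13,-36,22],"spin":0},
    {"hand":0.4,"slide":[13,-36,22],"spin":0},
    {"hand":0.4,"slide":[13,-36,22],"spin":0},
    {"hand":0.4,"slide":[13,-36,22],"spin":0},
    {"hand":0.4,"slide":[13,-36,22],"spin":0},
    {"hand":0.4,"slide":[13,-36,22],"spin":0},
    {"hand":0.4,"slide":[13,-36,22],"spin":0},
    {"hand":0.4,"slide":[0,0,0],"spin":0},
  ],
)

```text
time: 60.75
tool_pos: [0.5738, 0.1785, 0.2359]
tool_rot: [2.617, 1.519, -0.03]
contact_force: [0.1, -1.1, 0.1]
opening: 0.0645
```

```bash
STEP=49 python3 plan.py 0.4 0.434,0.2655,0.14,-61;  python3 -c "
from h import *; o=observe(); print(o['qpos'].round(4))"
```

```text
now [0.5738 0.1785 0.2359] tilt [ 0.052 -0.002] az -61.7 j1 10.3 j6 72.1 open 0.0645 t 60.75 F [ 0.1 -1.1  0.1]
[{"hand":0.4,"slide":[22.0,-36.0,21.0],"spin":-0.003},{"hand":0.4,"slide":[22.0,-37.0,22.0],"spin":-0.003},{"hand":0.4,"slide":[22.0,-36.0,21.0],"spin":-0.003},{"hand":0.4,"slide":[22.0,-37.0,21.0],"spin":-0.003}]
[ 0.18    0.4475  1.3362 -0.0112  1.3067  1.2581]
```

Request:
send_rows(
  motion=[
    {"hand":0.4,"slide":[20,-36,21],"spin":0},
    {"hand":0.4,"slide":[22,-37,22],"spin":0},
    {"hand":0.4,"slide":[22,-36,21],"spin":0},
    {"hand":0.4,"slide":[18,-32,19],"spin":0},
    {"hand":0.4,"slide":[0,0,0],"spin":0},
    {"hand":0.4,"slide":[0,0,0],"spin":0},
  ],
)

```text
time: 61.35
tool_pos: [0.4394, 0.2637, 0.1474]
tool_rot: [2.631, 1.511, -0.014]
contact_force: [0.3, -0.4, 0.3]
opening: 0.0642
```

```bash
STEP=49 python3 plan.py 0.4 0.433,0.2655,0.12,-61 0.433,0.2655,0.048,-61
python3 - <<'E'
from meas import *
p=shot('side','s28'); tops(p,.434,.265,zh=.095); cv2.imwrite('pics/z29.png',cv2.resize(p['pixels'][190:330,220:360],None,fx=5,fy=4,interpolation=2))
E
```

```text
now [0.4394 0.2637 0.1474] tilt [ 0.06  -0.001] az -61.6 j1 23.3 j6 85.8 open 0.0642 t 61.35 F [ 0.3 -0.4  0.3]
[{"hand":0.4,"slide":[27.0,-5.0,6.0],"spin":-0.026},{"hand":0.4,"slide":[36.0,-1.0,2.0],"spin":0.0},{"hand":0.4,"slide":[36.0,-2.0,2.0],"spin":0.0}]
top 117 [0.4321 0.2665 0.0847] rect [0.4333 0.2648] [0.036 0.036] ang 28.2
```

```bash
STEP=49 python3 plan.py 0.25 0.433,0.2655,0.12,-62 0.433,0.2655,0.049,-62
python3 - <<'E'
from meas import *
for n in ('s28','top1','side1'):
    p=load(n); C=cloud(p); k=totem_mask(p,'long_die',C)&(np.hypot(C[...,0]-.42,C[...,1]-.35)<.07); 
    k=largest(cv2.morphologyEx(k.astype(np.uint8),cv2.MORPH_CLOSE,np.ones((3,3)))>0); v,u=np.nonzero(k); w=pts(p,np.c_[u,v],.028); c=C[k]
    print(n,len(u),rect(w[:,:2]),c.mean(0).round(4),np.percentile(c[:,2],[2,98]).round(3))
E
```

```text
now [0.4393 0.2635 0.1473] tilt [ 0.059 -0.001] az -61.7 j1 23.3 j6 85.8 open 0.0644 t 61.4 F [-0.2  0.2 -0.1]
[{"hand":0.25,"slide":[27.0,-6.0,6.0],"spin":-0.009},{"hand":0.25,"slide":[35.0,-1.0,2.0],"spin":0.0},{"hand":0.25,"slide":[36.0,-1.0,2.0],"spin":0.0}]
s28 206 (array([0.3983586, 0.3814546], dtype=float32), [np.float32(0.027412606), np.float32(0.07226853)], np.float32(102.0551)) [0.3985 0.3786 0.0251] [0.008 0.033]
top1 126 (array([0.40330803, 0.36895987], dtype=float32), [np.float32(0.026635256), np.float32(0.06325317)], np.float32(99.72192)) [0.4034 0.3689 0.0262] [0.012 0.033]
side1 212 (array([0.3983668 , 0.38144144], dtype=float32), [np.float32(0.028050216), np.float32(0.07277938)], np.float32(99.20214)) [0.3988 0.3788 0.0254] [0.008 0.032]
```

Request:
send_rows(
  motion=[
    {"hand":0.3,"slide":[20,-6,6],"spin":0},
    {"hand":0.3,"slide":[25,-1,2],"spin":0},
    {"hand":0.3,"slide":[22,-1,1],"spin":0},
    {"hand":0.3,"slide":[14,-1,1],"spin":0},
    {"hand":0.3,"slide":[0,0,0],"spin":0},
  ],
)

```text
time: 61.9
tool_pos: [0.4426, 0.2657, 0.0682]
tool_rot: [2.704, 1.497, 0.05]
contact_force: [0.0, -0.5, 0.1]
opening: 0.0597
```

```bash
STEP=49 python3 plan.py 0.3 0.433,0.2655,0.049,-62
```

```text
now [0.4426 0.2657 0.0682] tilt [0.073 0.004] az -62.1 j1 23.4 j6 86.9 open 0.0597 t 61.9 F [ 0.  -0.5  0.1]
[{"hand":0.3,"slide":[18.4,-4.9,9.8],"spin":-0.026}]
```

Request:
send_rows(
  motion=[
    {"hand":0.3,"slide":[9,-5,9],"spin":0},
    {"hand":0.3,"slide":[8,0,1],"spin":0},
    {"hand":0.3,"slide":[0,0,0],"spin":0},
    {"hand":0.3,"slide":[0,0,0],"spin":0},
  ],
)

```text
time: 62.3
tool_pos: [0.4393, 0.2651, 0.0534]
tool_rot: [2.735, 1.489, 0.077]
contact_force: [0.2, 0.5, 0.3]
opening: 0.0601
```

```bash
STEP=49 python3 plan.py 0.3 0.433,0.2655,0.049,-62
```

```text
now [0.4393 0.2651 0.0534] tilt [0.081 0.006] az -62.3 j1 23.5 j6 87.4 open 0.0601 t 62.3 F [0.2 0.5 0.3]
[{"hand":0.3,"slide":[3.9,-3.4,5.7],"spin":-0.033}]
```

Request:
send_rows(
  motion=[
    {"hand":0.3,"slide":[4,-3,6],"spin":-0.01},
    {"hand":0.3,"slide":[0,0,0],"spin":0},
    {"hand":0.3,"slide":[0,0,0],"spin":0},
  ],
)

```text
time: 62.6
tool_pos: [0.4341, 0.2653, 0.0501]
tool_rot: [2.736, 1.486, 0.089]
contact_force: [0.4, 0.4, -0.2]
opening: 0.0593
```

```bash
STEP=49 python3 plan.py 0.3 0.434,0.2655,0.049,-62
```

```text
now [0.4341 0.2653 0.0501] tilt [0.084 0.008] az -61.7 j1 23.8 j6 87.2 open 0.0593 t 62.6 F [ 0.4  0.4 -0.2]
[{"hand":0.3,"slide":[1.0,-0.3,0.1],"spin":-0.024}]
```

Request:
send_rows(
  motion=[
    {"hand":-1,"slide":[0,0,0],"spin":0},
    {"hand":-1,"slide":[0,0,0],"spin":0},
    {"hand":-1,"slide":[0,0,0],"spin":0},
    {"hand":-1,"slide":[0,0,0],"spin":0},
    {"hand":-1,"slide":[0,0,0],"spin":0},
  ],
  grip_force=30,
)

```text
time: 63.1
tool_pos: [0.4345, 0.2655, 0.0506]
tool_rot: [2.738, 1.485, 0.091]
contact_force: [0.5, -0.3, -1.2]
opening: 0.0357
```

Request:
send_rows(
  motion=[
    {"hand":-1,"slide":[-48,0,0],"spin":0},
    {"hand":-1,"slide":[-48,0,0],"spin":0},
    {"hand":-1,"slide":[-40,0,0],"spin":0},
    {"hand":-1,"slide":[0,0,0],"spin":0},
    {"hand":-1,"slide":[0,0,0],"spin":0},
  ],
)

```text
time: 63.6
tool_pos: [0.4203, 0.2636, 0.1865]
tool_rot: [2.698, 1.496, 0.051]
contact_force: [0.5, -0.4, -2.3]
opening: 0.0357
```

```bash
STEP=49 python3 plan.py -1 0.50,0.06,0.19,n;python3 - <<'E'
from meas import *
p=shot('side','s29'); cv2.imwrite('pics/z30.png',cv2.resize(p['pixels'][160:320,220:380],None,fx=4,fy=3.7,interpolation=2))
w=held(p,'blue_totem',x=.433,y=.265)
E
```

```text
now [0.4203 0.2636 0.1865] tilt [0.075 0.004] az -61.7 j1 24.2 j6 86.7 open 0.0357 t 63.6 F [ 0.5 -0.4 -2.3]
[{"hand":-1.0,"slide":[0.0,43.0,5.0],"spin":-0.0},{"hand":-1.0,"slide":[0.0,44.0,5.0],"spin":-0.0},{"hand":-1.0,"slide":[1.0,43.0,5.0],"spin":-0.0},{"hand":-1.0,"slide":[0.0,44.0,6.0],"spin":-0.0},{"hand":-1.0,"slide":[1.0,43.0,5.0],"spin":-0.0}]
held 294 mean [0.4133 0.2775 0.157 ] zmin/max [0.137 0.14  0.153 0.183]
 plinth x,y ranges [[0.3899, 0.2495], [0.4436, 0.2918]]
 shaft [[0.3964, 0.2684], [0.4301, 0.2867]]
```

```bash
STEP=48 python3 plan.py -1 0.50,-0.14,0.195,n
```

```text
now [0.4206 0.2637 0.1865] tilt [0.075 0.004] az -61.7 j1 24.2 j6 86.7 open 0.0358 t 63.65 F [-0.1  0.3 -2. ]
[{"hand":-1.0,"slide":[0.0,44.0,13.0],"spin":-0.0},{"hand":-1.0,"slide":[-1.0,44.0,14.0],"spin":-0.0},{"hand":-1.0,"slide":[0.0,44.0,13.0],"spin":-0.0},{"hand":-1.0,"slide":[-1.0,44.0,14.0],"spin":-0.0},{"hand":-1.0,"slide":[0.0,43.0,13.0],"spin":-0.0},{"hand":-1.0,"slide":[-1.0,44.0,14.0],"spin":-0.0},{"hand":-1.0,"slide":[0.0,43.0,13.0],"spin":-0.0},{"hand":-1.0,"slide":[-1.0,44.0,14.0],"spin":-0.0}]
[{"hand":-1.0,"slide":[0.0,43.0,13.0],"spin":-0.0}]
```

Request:
send_rows(
  motion=[
    {"hand":-1,"slide":[-1,44,13],"spin":0},
    {"hand":-1,"slide":[-1,44,14],"spin":0},
    {"hand":-1,"slide":[-1,44,13],"spin":0},
    {"hand":-1,"slide":[-1,44,14],"spin":0},
    {"hand":-1,"slide":[-1,44,13],"spin":0},
    {"hand":-1,"slide":[-1,44,14],"spin":0},
    {"hand":-1,"slide":[-1,43,13],"spin":0},
    {"hand":-1,"slide":[0,0,0],"spin":0},
  ],
)

```text
time: 64.45
tool_pos: [0.4798, -0.0612, 0.1823]
tool_rot: [2.749, 1.518, 0.108]
contact_force: [0.9, 1.3, -1.9]
opening: 0.036
```

```bash
STEP=48 python3 plan.py -1 0.50,-0.15,0.19,n 0.50,-0.15,0.19,-5.5
```

```text
now [ 0.4798 -0.0612  0.1823] tilt [0.052 0.006] az -61.3 j1 -17.1 j6 43.5 open 0.036 t 64.45 F [ 0.9  1.3 -1.9]
[{"hand":-1.0,"slide":[-4.0,44.0,12.0],"spin":-0.0},{"hand":-1.0,"slide":[-3.0,44.0,13.0],"spin":-0.0},{"hand":-1.0,"slide":[0.0,0.0,-0.1],"spin":-0.12},{"hand":-1.0,"slide":[0.0,0.0,-0.1],"spin":-0.12},{"hand":-1.0,"slide":[0.0,0.0,0.0],"spin":-0.12},{"hand":-1.0,"slide":[0.0,0.0,-0.1],"spin":-0.12},{"hand":-1.0,"slide":[0.0,0.0,-0.1],"spin":-0.12},{"hand":-1.0,"slide":[0.0,0.0,0.0],"spin":-0.12}]
[{"hand":-1.0,"slide":[-0.1,0.0,-0.1],"spin":-0.12},{"hand":-1.0,"slide":[0.0,-0.1,-0.1],"spin":-0.12}]
```

Request:
send_rows(
  motion=[
    {"hand":-1,"slide":[-4,44,12],"spin":0},
    {"hand":-1,"slide":[-4,44,12],"spin":0},
    {"hand":-1,"slide":[0,0,0],"spin":0},
    {"hand":-1,"slide":[0,0,0],"spin":0},
    {"hand":-1,"slide":[0,0,0],"spin":0},
    {"hand":-1,"slide":[0,0,0],"spin":-0.12},
    {"hand":-1,"slide":[0,0,0],"spin":-0.12},
    {"hand":-1,"slide":[0,0,0],"spin":-0.12},
  ],
)

```text
time: 65.25
tool_pos: [0.4953, -0.1455, 0.1791]
tool_rot: [2.773, 1.535, 0.504]
contact_force: [0.2, 0.2, -2.1]
opening: 0.0356
```

Request:
send_rows(
  motion=[
    {"hand":-1,"slide":[0,0,0],"spin":-0.12},
    {"hand":-1,"slide":[0,0,0],"spin":-0.12},
    {"hand":-1,"slide":[0,0,0],"spin":-0.12},
    {"hand":-1,"slide":[0,0,0],"spin":-0.12},
    {"hand":-1,"slide":[0,0,0],"spin":-0.09},
    {"hand":-1,"slide":[0,0,0],"spin":0},
    {"hand":-1,"slide":[0,0,0],"spin":0},
  ],
)

```text
time: 65.95
tool_pos: [0.4921, -0.1335, 0.1757]
tool_rot: [2.447, 1.538, 0.785]
contact_force: [0.8, 0.2, -1.6]
opening: 0.036
```

```bash
STEP=48 python3 plan.py -1 0.501,-0.202,0.1865,-5.5
python3 - <<'E'
from meas import *
p=shot('side','s30'); w=held(p,'blue_totem',y=-.15); cv2.imwrite('pics/z31.png',cv2.resize(p['pixels'][100:180,280:360],None,fx=7,fy=7,interpolation=2))
w=w[(w[:,2]>.16)&(w[:,2]<.2)]; print(np.median(w,axis=0), (w[(abs(w[:,0]-.5)<.012)][:,1]).mean())
E
```

```text
now [ 0.4921 -0.1335  0.1757] tilt [0.023 0.023] az -5.2 j1 -24.9 j6 -20.5 open 0.036 t 65.95 F [ 0.8  0.2 -1.6]
[{"hand":-1.0,"slide":[-6.0,8.0,34.0],"spin":0.01},{"hand":-1.0,"slide":[-6.0,8.0,33.0],"spin":0.01}]
held 333 mean [ 0.4883 -0.1209  0.1689] zmin/max [0.127 0.13  0.166 0.214]
 plinth x,y ranges [[0.4641, -0.1459], [0.5146, -0.1057]]
 shaft [[0.4739, -0.1405], [0.508, -0.111]]
[ 0.48857881 -0.11827196  0.17975323] -0.11858480578254565
```

Request:
send_rows(
  motion=[
    {"hand":-1,"slide":[-6,8,32],"spin":0},
    {"hand":-1,"slide":[-6,8,30],"spin":0},
    {"hand":-1,"slide":[0,0,0],"spin":0},
    {"hand":-1,"slide":[0,0,0],"spin":0},
    {"hand":-1,"slide":[0,0,0],"spin":0},
  ],
)

```text
time: 66.5
tool_pos: [0.5019, -0.1958, 0.1859]
tool_rot: [2.538, 1.538, 0.872]
contact_force: [-0.2, -0.7, -1.5]
opening: 0.0355
```

```bash
STEP=48 python3 plan.py -1 0.501,-0.202,0.1865,-5.5
python3 - <<'E'
from meas import *
p=shot('side','s31'); w=held(p,'blue_totem')
w=w[(w[:,2]>.16)&(w[:,2]<.2)]; print(np.median(w,axis=0), (w[(abs(w[:,0]-.5)<.012)][:,1]).mean())
E
```

```text
now [ 0.5019 -0.1958  0.1859] tilt [0.021 0.025] az -5.5 j1 -30.6 j6 -25.8 open 0.0355 t 66.5 F [-0.2 -0.7 -1.5]
[{"hand":-1.0,"slide":[-0.8,-0.2,6.2],"spin":0.014}]
held 317 mean [ 0.4978 -0.1832  0.1796] zmin/max [0.138 0.14  0.176 0.225]
 plinth x,y ranges [[0.4744, -0.208], [0.5227, -0.1695]]
 shaft [[0.4836, -0.2029], [0.5181, -0.1733]]
[ 0.49736855 -0.18128475  0.17801118] -0.18041776308449828
```

Request:
send_rows(
  motion=[
    {"hand":-1,"slide":[-1,0,6],"spin":0},
    {"hand":-1,"slide":[0,0,0],"spin":0},
    {"hand":-1,"slide":[0,0,0],"spin":0},
    {"hand":-1,"slide":[0,0,0],"spin":0},
    {"hand":-1,"slide":[0,0,0],"spin":0},
    {"hand":-1,"slide":[0,0,0],"spin":0},
    {"hand":-1,"slide":[0,0,0],"spin":0},
    {"hand":-1,"slide":[0,0,0],"spin":0},
  ],
)

```text
time: 67.35
tool_pos: [0.5008, -0.1996, 0.1866]
tool_rot: [2.584, 1.538, 0.92]
contact_force: [0.3, -0.1, -1.4]
opening: 0.036
```

Request:
send_rows(
  motion=[
    {"hand":-1,"slide":[0,0,0],"spin":0},
    {"hand":-1,"slide":[0,0,0],"spin":0},
    {"hand":-1,"slide":[0,0,0],"spin":0},
    {"hand":-1,"slide":[0,0,0],"spin":0},
  ],
)

```text
time: 67.75
tool_pos: [0.5008, -0.1997, 0.1866]
tool_rot: [2.583, 1.538, 0.919]
contact_force: [0.6, 0.2, -2.1]
opening: 0.0356
```

```bash
STEP=48 python3 plan.py -1 0.501,-0.202,0.1865,-5.5
python3 - <<'E'
from meas import *
p=shot('side','s32'); w=held(p,'blue_totem')
w=w[(w[:,2]>.16)&(w[:,2]<.2)]; print(np.median(w,axis=0), (w[(abs(w[:,0]-.5)<.012)][:,1]).mean())
E
```

```text
now [ 0.5008 -0.1997  0.1866] tilt [0.02  0.026] az -5.4 j1 -31.0 j6 -26.4 open 0.0356 t 67.75 F [ 0.6  0.2 -2.1]
[{"hand":-1.0,"slide":[0.0,0.4,2.3],"spin":0.016}]
held 319 mean [ 0.497  -0.187   0.1799] zmin/max [0.137 0.14  0.176 0.225]
 plinth x,y ranges [[0.4723, -0.2132], [0.5218, -0.1703]]
 shaft [[0.4825, -0.2085], [0.5169, -0.1766]]
[ 0.49776373 -0.18564912  0.17781129] -0.18471644743203053
```

Step 7 is well within the limits. I rotate to side 2.

Request:
send_rows(
  motion=[
    {"hand":-1,"slide":[0,0,0],"spin":0.12},
    {"hand":-1,"slide":[0,0,0],"spin":0.12},
    {"hand":-1,"slide":[0,0,0],"spin":0.12},
    {"hand":-1,"slide":[0,0,0],"spin":0.12},
    {"hand":-1,"slide":[0,0,0],"spin":0.12},
    {"hand":-1,"slide":[0,0,0],"spin":0.12},
    {"hand":-1,"slide":[0,0,0],"spin":0.12},
    {"hand":-1,"slide":[0,0,0],"spin":0.12},
  ],
)

```text
time: 68.6
tool_pos: [0.5008, -0.1997, 0.1866]
tool_rot: [-2.701, 1.538, 0.921]
contact_force: [0.1, -1.1, -2.0]
opening: 0.0355
```

Request:
send_rows(
  motion=[
    {"hand":-1,"slide":[0,0,0],"spin":0.12},
    {"hand":-1,"slide":[0,0,0],"spin":0.12},
    {"hand":-1,"slide":[0,0,0],"spin":0.12},
    {"hand":-1,"slide":[0,0,0],"spin":0.12},
    {"hand":-1,"slide":[0,0,0],"spin":0.12},
    {"hand":-1,"slide":[0,0,0],"spin":0},
    {"hand":-1,"slide":[0,0,0],"spin":0},
  ],
)

```text
time: 69.3
tool_pos: [0.5008, -0.1997, 0.1866]
tool_rot: [-2.079, 1.538, 0.919]
contact_force: [-0.7, 1.4, -2.1]
opening: 0.036
```

```bash
STEP=48 python3 plan.py -1 0.501,-0.202,0.1865,-95.5
python3 - <<'E'
from meas import *
p=shot('side','s33'); w=held(p,'blue_totem'); cv2.imwrite('pics/z32.png',cv2.resize(p['pixels'][100:180,280:360],None,fx=7,fy=7,interpolation=2))
w=w[(w[:,2]>.16)&(w[:,2]<.2)]; print(np.median(w,axis=0), (w[(abs(w[:,0]-.5)<.012)][:,1]).mean())
E
```

```text
now [ 0.5008 -0.1997  0.1866] tilt [0.02  0.026] az -98.2 j1 -31.0 j6 66.5 open 0.036 t 69.3 F [-0.7  1.4 -2.1]
[{"hand":-1.0,"slide":[0.0,2.2,-0.5],"spin":-0.035}]
held 276 mean [ 0.4904 -0.1864  0.1729] zmin/max [0.141 0.142 0.168 0.22 ]
 plinth x,y ranges [[0.4681, -0.2084], [0.5186, -0.1678]]
 shaft [[0.4803, -0.2135], [0.5132, -0.1763]]
[ 0.48910273 -0.18339111  0.17710314] -0.1817882738839677
```

Request:
send_rows(
  motion=[
    {"hand":-1,"slide":[0,2,-4],"spin":-0.03},
    {"hand":-1,"slide":[0,0,0],"spin":0},
    {"hand":-1,"slide":[0,0,0],"spin":0},
    {"hand":-1,"slide":[0,0,0],"spin":0},
    {"hand":-1,"slide":[0,0,0],"spin":0},
    {"hand":-1,"slide":[0,0,0],"spin":0},
    {"hand":-1,"slide":[0,0,0],"spin":0},
    {"hand":-1,"slide":[0,0,0],"spin":0},
  ],
)

```text
time: 70.15
tool_pos: [0.504, -0.2019, 0.1866]
tool_rot: [-2.096, 1.538, 0.938]
contact_force: [0.5, -0.1, -3.1]
opening: 0.0357
```

Request:
send_rows(
  motion=[
    {"hand":-1,"slide":[0,0,0],"spin":0},
    {"hand":-1,"slide":[0,0,0],"spin":0},
    {"hand":-1,"slide":[0,0,0],"spin":0},
    {"hand":-1,"slide":[0,0,0],"spin":0},
    {"hand":-1,"slide":[0,0,0],"spin":0},
  ],
)

```text
time: 70.65
tool_pos: [0.504, -0.2019, 0.1866]
tool_rot: [-2.097, 1.538, 0.937]
contact_force: [-0.2, 0.2, -2.4]
opening: 0.0353
```

```bash
STEP=48 python3 plan.py -1 0.501,-0.202,0.1865,-95.5
python3 - <<'E'
from meas import *
p=shot('side','s34'); w=held(p,'blue_totem')
E
```

```text
now [ 0.504  -0.2019  0.1866] tilt [0.019 0.026] az -96.2 j1 -31.0 j6 64.4 open 0.0353 t 70.65 F [-0.2  0.2 -2.4]
[{"hand":-1.0,"slide":[0.0,0.4,3.0],"spin":0.001}]
held 262 mean [ 0.4936 -0.1881  0.1715] zmin/max [0.14  0.143 0.166 0.22 ]
 plinth x,y ranges [[0.4717, -0.2092], [0.5237, -0.1683]]
 shaft [[0.4832, -0.2162], [0.5164, -0.177]]
```

Rotate to side 3.

Request:
send_rows(
  motion=[
    {"hand":-1,"slide":[0,0,0],"spin":0.12},
    {"hand":-1,"slide":[0,0,0],"spin":0.12},
    {"hand":-1,"slide":[0,0,0],"spin":0.12},
    {"hand":-1,"slide":[0,0,0],"spin":0.12},
    {"hand":-1,"slide":[0,0,0],"spin":0.12},
    {"hand":-1,"slide":[0,0,0],"spin":0.12},
    {"hand":-1,"slide":[0,0,0],"spin":0.12},
    {"hand":-1,"slide":[0,0,0],"spin":0.12},
  ],
)

```text
time: 71.5
tool_pos: [0.504, -0.2019, 0.1865]
tool_rot: [-1.098, 1.538, 0.939]
contact_force: [-0.6, -0.4, -1.5]
opening: 0.0358
```

Request:
send_rows(
  motion=[
    {"hand":-1,"slide":[0,0,0],"spin":0.12},
    {"hand":-1,"slide":[0,0,0],"spin":0.12},
    {"hand":-1,"slide":[0,0,0],"spin":0.12},
    {"hand":-1,"slide":[0,0,0],"spin":0.12},
    {"hand":-1,"slide":[0,0,0],"spin":0.08},
    {"hand":-1,"slide":[0,0,0],"spin":0},
    {"hand":-1,"slide":[0,0,0],"spin":0},
  ],
)

```text
time: 72.2
tool_pos: [0.5041, -0.2019, 0.1865]
tool_rot: [-0.513, 1.538, 0.939]
contact_force: [-1.0, -0.3, -1.9]
opening: 0.0356
```

```bash
STEP=48 python3 plan.py -1 0.501,-0.202,0.1865,-185.5
python3 - <<'E'
from meas import *
p=shot('side','s35'); w=held(p,'blue_totem'); cv2.imwrite('pics/z33.png',cv2.resize(p['pixels'][100:180,280:360],None,fx=7,fy=7,interpolation=2))
w=w[(w[:,2]>.16)&(w[:,2]<.2)]; print(np.median(w,axis=0), (w[(abs(w[:,0]-.5)<.012)][:,1]).mean())
E
```

```text
now [ 0.5041 -0.2019  0.1865] tilt [0.019 0.026] az 173.2 j1 -31.0 j6 155.0 open 0.0356 t 72.2 F [-1.  -0.3 -1.9]
[{"hand":-1.0,"slide":[-0.1,3.0,-0.4],"spin":-0.009}]
held 326 mean [ 0.5006 -0.1843  0.1815] zmin/max [0.141 0.144 0.179 0.225]
 plinth x,y ranges [[0.4768, -0.2029], [0.5233, -0.1617]]
 shaft [[0.4859, -0.2052], [0.5202, -0.1757]]
[ 0.5004188  -0.18294979  0.18067031] -0.18176900471463886
```

Request:
send_rows(
  motion=[
    {"hand":-1,"slide":[0,2,-2],"spin":0},
    {"hand":-1,"slide":[0,0,0],"spin":0},
    {"hand":-1,"slide":[0,0,0],"spin":0},
    {"hand":-1,"slide":[0,0,0],"spin":0},
    {"hand":-1,"slide":[0,0,0],"spin":0},
    {"hand":-1,"slide":[0,0,0],"spin":0},
    {"hand":-1,"slide":[0,0,0],"spin":0},
    {"hand":-1,"slide":[0,0,0],"spin":0},
  ],
)

```text
time: 73.05
tool_pos: [0.5016, -0.2039, 0.1864]
tool_rot: [-0.517, 1.538, 0.939]
contact_force: [1.0, 0.5, -2.5]
opening: 0.0355
```

Request:
send_rows(
  motion=[
    {"hand":-1,"slide":[0,0,0],"spin":0},
    {"hand":-1,"slide":[0,0,0],"spin":0},
    {"hand":-1,"slide":[0,0,0],"spin":0},
    {"hand":-1,"slide":[0,0,0],"spin":0},
    {"hand":-1,"slide":[0,0,0],"spin":0},
  ],
)

```text
time: 73.55
tool_pos: [0.5016, -0.2038, 0.1864]
tool_rot: [-0.516, 1.538, 0.94]
contact_force: [0.5, -0.2, -2.5]
opening: 0.0359
```

```bash
STEP=48 python3 plan.py -1 0.56,-0.12,0.2,n 0.672,0.0166,0.2,n
python3 - <<'E'
from meas import *
p=shot('side','s36'); w=held(p,'blue_totem')
w=w[(w[:,2]>.16)&(w[:,2]<.2)]; print(np.median(w,axis=0), (w[(abs(w[:,0]-.5)<.012)][:,1]).mean())
E
```

```text
now [ 0.5016 -0.2038  0.1864] tilt [0.019 0.026] az 173.4 j1 -31.3 j6 154.5 open 0.0359 t 73.55 F [ 0.5 -0.2 -2.5]
[{"hand":-1.0,"slide":[-3.0,-16.0,30.0],"spin":-0.0},{"hand":-1.0,"slide":[-4.0,-16.0,30.0],"spin":-0.0},{"hand":-1.0,"slide":[-3.0,-17.0,30.0],"spin":-0.0},{"hand":-1.0,"slide":[1.0,-24.0,37.0],"spin":-0.0},{"hand":-1.0,"slide":[1.0,-24.0,37.0],"spin":-0.0},{"hand":-1.0,"slide":[2.0,-24.0,37.0],"spin":-0.0},{"hand":-1.0,"slide":[1.0,-23.0,38.0],"spin":-0.0}]
held 324 mean [ 0.4986 -0.1865  0.1814] zmin/max [0.141 0.144 0.177 0.224]
 plinth x,y ranges [[0.4738, -0.2076], [0.523, -0.1657]]
 shaft [[0.4834, -0.2112], [0.5175, -0.1797]]
[ 0.49765306 -0.1861205   0.17707274] -0.18465429504728814
```

Request:
send_rows(
  motion=[
    {"hand":-1,"slide":[0,0,0],"spin":-0.1},
    {"hand":-1,"slide":[0,0,0],"spin":-0.1},
    {"hand":-1,"slide":[0,0,0],"spin":0},
    {"hand":-1,"slide":[-3,-16,30],"spin":0},
    {"hand":-1,"slide":[-4,-16,30],"spin":0},
    {"hand":-1,"slide":[-4,-24,37],"spin":0},
    {"hand":-1,"slide":[-1,-24,37],"spin":0},
  ],
)

```text
time: 74.3
tool_pos: [0.5699, -0.0653, 0.2035]
tool_rot: [-0.711, 1.54, 0.93]
contact_force: [1.2, -0.1, -2.8]
opening: 0.0357
```

```bash
STEP=48 python3 plan.py -1 0.672,0.0166,0.2,n
```

```text
now [ 0.5699 -0.0653  0.2035] tilt [0.018 0.025] az -176.0 j1 -15.1 j6 160.3 open 0.0357 t 74.3 F [ 1.2 -0.1 -2.8]
[{"hand":-1.0,"slide":[2.0,-36.0,25.0],"spin":-0.0},{"hand":-1.0,"slide":[3.0,-36.0,25.0],"spin":-0.0},{"hand":-1.0,"slide":[2.0,-36.0,24.0],"spin":-0.0}]
```

Request:
send_rows(
  motion=[
    {"hand":-1,"slide":[2,-36,25],"spin":0},
    {"hand":-1,"slide":[3,-36,25],"spin":0},
    {"hand":-1,"slide":[2,-30,20],"spin":0},
    {"hand":-1,"slide":[0,0,0],"spin":0},
    {"hand":-1,"slide":[0,0,0],"spin":0},
  ],
)

```text
time: 74.8
tool_pos: [0.6715, 0.0217, 0.1994]
tool_rot: [-0.694, 1.539, 0.94]
contact_force: [0.5, -0.4, -2.2]
opening: 0.0357
```

```bash
STEP=40 python3 plan.py -1 0.672,0.0166,0.11,n
```

```text
now [0.6715 0.0217 0.1994] tilt [0.019 0.026] az -176.4 j1 -5.4 j6 170.6 open 0.0357 t 74.8 F [ 0.5 -0.4 -2.2]
[{"hand":-1.0,"slide":[30.0,1.0,-2.0],"spin":-0.0},{"hand":-1.0,"slide":[30.0,0.0,-3.0],"spin":-0.0},{"hand":-1.0,"slide":[29.0,1.0,-2.0],"spin":-0.0}]
```

Request:
send_rows(
  motion=[
    {"hand":-1,"slide":[30,1,-2],"spin":0},
    {"hand":-1,"slide":[30,1,-3],"spin":0},
    {"hand":-1,"slide":[25,1,-2],"spin":0},
    {"hand":-1,"slide":[0,0,0],"spin":0},
    {"hand":-1,"slide":[0,0,0],"spin":0},
  ],
)

```text
time: 75.3
tool_pos: [0.6687, 0.0128, 0.1143]
tool_rot: [-0.748, 1.539, 0.875]
contact_force: [0.7, -0.3, -1.6]
opening: 0.0359
```

```bash
STEP=40 python3 plan.py -1 0.672,0.0166,0.058,n
python3 - <<'E'
from meas import *
p=shot('side','s37'); w=held(p,'blue_totem',x=.67,y=.017,zlo=.03); cv2.imwrite('pics/z34.png',cv2.resize(p['pixels'][110:250,180:340],None,fx=4.5,fy=4,interpolation=2))
E
```

```text
now [0.6687 0.0128 0.1143] tilt [0.021 0.025] az -177.0 j1 -6.2 j6 170.2 open 0.0359 t 75.3 F [ 0.7 -0.3 -1.6]
[{"hand":-1.0,"slide":[28.0,-1.0,1.0],"spin":-0.0},{"hand":-1.0,"slide":[28.0,-1.0,1.0],"spin":-0.0}]
held 369 mean [0.6638 0.0295 0.1097] zmin/max [0.068 0.07  0.106 0.153]
 plinth x,y ranges [[0.6409, 0.0065], [0.6891, 0.0488]]
 shaft [[0.6493, 0.0014], [0.6831, 0.0394]]
```

Request:
send_rows(
  motion=[
    {"hand":-1,"slide":[25,-2,2],"spin":0},
    {"hand":-1,"slide":[18,-1,1],"spin":0},
    {"hand":-1,"slide":[8,0,0],"spin":0},
    {"hand":-1,"slide":[0,0,0],"spin":0},
    {"hand":-1,"slide":[0,0,0],"spin":0},
  ],
)

```text
time: 75.85
tool_pos: [0.6769, 0.0156, 0.0719]
tool_rot: [-1.032, 1.529, 0.589]
contact_force: [-0.5, -0.2, -1.2]
opening: 0.0355
```

```bash
STEP=40 python3 plan.py -1 0.671,0.0150,0.053,n
```

```text
now [0.6769 0.0156 0.0719] tilt [0.035 0.023] az -177.2 j1 -5.9 j6 170.5 open 0.0355 t 75.85 F [-0.5 -0.2 -1.2]
[{"hand":-1.0,"slide":[18.6,6.6,-0.7],"spin":-0.0}]
```

Request:
send_rows(
  motion=[
    {"hand":-1,"slide":[9,6,0],"spin":0},
    {"hand":-1,"slide":[9,1,0],"spin":0},
    {"hand":-1,"slide":[0,0,0],"spin":0},
    {"hand":-1,"slide":[0,0,0],"spin":0},
  ],
)

```text
time: 76.25
tool_pos: [0.6719, 0.0154, 0.0561]
tool_rot: [-1.123, 1.524, 0.498]
contact_force: [0.5, -0.0, -1.0]
opening: 0.0362
```

```bash
STEP=40 python3 plan.py -1 0.671,0.0150,0.053,n
```

```text
now [0.6719 0.0154 0.0561] tilt [0.041 0.022] az -177.2 j1 -5.9 j6 170.3 open 0.0362 t 76.25 F [ 0.5 -0.  -1. ]
[{"hand":-1.0,"slide":[3.1,1.0,-0.4],"spin":-0.0}]
```

Request:
send_rows(
  motion=[
    {"hand":-1,"slide":[4,1,0],"spin":0},
    {"hand":-1,"slide":[0,0,0],"spin":0},
    {"hand":-0.1,"slide":[0,0,0],"spin":0},
    {"hand":0.05,"slide":[0,0,0],"spin":0},
    {"hand":0.15,"slide":[0,0,0],"spin":0},
    {"hand":0.15,"slide":[-15,0,0],"spin":0},
    {"hand":0.15,"slide":[-35,0,0],"spin":0},
    {"hand":0.15,"slide":[-48,0,0],"spin":0},
  ],
)

```text
time: 77.05
tool_pos: [0.6643, 0.014, 0.15]
tool_rot: [-0.963, 1.531, 0.657]
contact_force: [0.6, -0.1, 0.2]
opening: 0.0525
```

Request:
send_rows(
  motion=[
    {"hand":0.15,"slide":[-30,0,0],"spin":0},
    {"hand":0.15,"slide":[0,0,0],"spin":0},
    {"hand":0.15,"slide":[0,0,0],"spin":0},
  ],
)

```text
time: 77.35
tool_pos: [0.6662, 0.0126, 0.1917]
tool_rot: [-1.166, 1.519, 0.454]
contact_force: [0.2, 0.4, -0.8]
opening: 0.0528
```

```bash
STEP=48 python3 plan.py 0.1 0.40,0.371,0.15,9.5
python3 - <<'E'
from meas import *
p=shot('side','s38'); cv2.imwrite('pics/z35.png',cv2.resize(p['pixels'][110:330,180:360],None,fx=4,fy=2.7,interpolation=2))
for x,y in((.656,-.156),(.664,-.067),(.672,.017)): tops(p,x,y,zl=.083,zh=.105)
p2=p; C=cloud(p); k=totem_mask(p,'long_die',C)&(np.hypot(C[...,0]-.4,C[...,1]-.37)<.08)&(C[...,2]>.022); q=C[k]; print('die',len(q),q.mean(0).round(4),rect(q[:,:2]))
E
```

```text
now [0.6662 0.0126 0.1917] tilt [0.047 0.023] az -177.2 j1 -6.3 j6 170.5 open 0.0528 t 77.35 F [ 0.2  0.4 -0.8]
[{"hand":0.1,"slide":[1.5,10.0,14.8],"spin":-0.13},{"hand":0.1,"slide":[1.5,8.0,16.0],"spin":-0.13},{"hand":0.1,"slide":[1.5,5.9,16.9],"spin":-0.13},{"hand":0.1,"slide":[1.5,3.6,17.5],"spin":-0.13},{"hand":0.1,"slide":[1.5,1.3,17.8],"spin":-0.13},{"hand":0.1,"slide":[1.5,-1.0,17.8],"spin":-0.13},{"hand":0.1,"slide":[1.5,-3.3,17.6],"spin":-0.13},{"hand":0.1,"slide":[1.5,-5.6,17.0],"spin":-0.13}]
[{"hand":0.1,"slide":[1.5,-7.7,16.1],"spin":-0.13},{"hand":0.1,"slide":[1.5,-9.7,15.0],"spin":-0.13},{"hand":0.1,"slide":[1.5,-11.6,13.6],"spin":-0.13},{"hand":0.1,"slide":[1.5,-13.3,12.0],"spin":-0.13},{"hand":0.1,"slide":[1.5,-14.7,10.2],"spin":-0.13},{"hand":0.1,"slide":[1.5,-15.9,8.2],"spin":-0.13},{"hand":0.1,"slide":[1.5,-16.8,6.0],"spin":-0.13},{"hand":0.1,"slide":[1.5,-17.5,3.8],"spin":-0.13}]
[{"hand":0.1,"slide":[1.5,-17.8,1.5],"spin":-0.13},{"hand":0.1,"slide":[1.5,-17.8,-0.8],"spin":-0.13},{"hand":0.1,"slide":[1.5,-17.6,-3.1],"spin":-0.13},{"hand":0.1,"slide":[1.5,-17.0,-5.4],"spin":-0.13},{"hand":0.1,"slide":[1.5,-16.2,-7.5],"spin":-0.13},{"hand":0.1,"slide":[1.5,-15.1,-9.6],"spin":-0.13},{"hand":0.1,"slide":[1.5,-13.7,-11.4],"spin":-0.13},{"hand":0.1,"slide":[1.5,-12.2,-13.2],"spin":-0.13}]
[{"hand":0.1,"slide":[1.4,-10.3,-14.6],"spin":-0.13}]
top 64 [ 0.6283 -0.161   0.0894] rect [ 0.6302 -0.1629] [0.038 0.038] ang 69.8
top 70 [ 0.6632 -0.0675  0.0887] rect [ 0.6634 -0.0685] [0.034 0.038] ang 81.7
top 82 [0.6725 0.0267 0.0886] rect [0.6727 0.0248] [0.038 0.041] ang 87.6
die 153 [0.4    0.3752 0.028 ] (array([0.40089765, 0.3724286 ], dtype=float32), [np.float32(0.025395127), np.float32(0.061756752)], np.float32(100.1337))
```

Request:
send_rows(
  motion=[
    {"hand":0.15,"slide":[0,0,0],"spin":0},
    {"hand":0.15,"slide":[0,0,0],"spin":-0.13},
    {"hand":0.15,"slide":[0,0,0],"spin":-0.13},
    {"hand":0.15,"slide":[0,0,0],"spin":-0.13},
    {"hand":0.15,"slide":[0,0,0],"spin":-0.13},
    {"hand":0.15,"slide":[0,0,0],"spin":-0.13},
    {"hand":0.15,"slide":[0,0,0],"spin":-0.13},
    {"hand":0.15,"slide":[0,0,0],"spin":-0.13},
  ],
)

```text
time: 78.2
tool_pos: [0.6611, 0.0131, 0.1785]
tool_rot: [-1.757, 1.536, 0.808]
contact_force: [0.4, -0.2, 0.0]
opening: 0.0527
```

Request:
send_rows(
  motion=[
    {"hand":0.15,"slide":[0,0,0],"spin":-0.13},
    {"hand":0.15,"slide":[0,0,0],"spin":-0.13},
    {"hand":0.15,"slide":[0,0,0],"spin":-0.13},
    {"hand":0.15,"slide":[0,0,0],"spin":-0.13},
    {"hand":0.15,"slide":[0,0,0],"spin":-0.13},
    {"hand":0.15,"slide":[0,0,0],"spin":-0.13},
    {"hand":0.15,"slide":[0,0,0],"spin":-0.13},
    {"hand":0.15,"slide":[0,0,0],"spin":-0.13},
  ],
)

```text
time: 79.0
tool_pos: [0.6551, 0.0139, 0.1633]
tool_rot: [-1.988, 1.543, 1.661]
contact_force: [0.9, 0.1, 0.2]
opening: 0.0528
```

Request:
send_rows(
  motion=[
    {"hand":0.15,"slide":[0,0,0],"spin":-0.13},
    {"hand":0.15,"slide":[0,0,0],"spin":-0.13},
    {"hand":0.15,"slide":[0,0,0],"spin":-0.13},
    {"hand":0.15,"slide":[0,0,0],"spin":-0.13},
    {"hand":0.15,"slide":[0,0,0],"spin":-0.13},
    {"hand":0.15,"slide":[0,0,0],"spin":-0.13},
    {"hand":0.15,"slide":[0,0,0],"spin":-0.13},
    {"hand":0.15,"slide":[0,0,0],"spin":-0.13},
  ],
)

```text
time: 79.8
tool_pos: [0.6488, 0.0147, 0.1483]
tool_rot: [-2.408, 1.529, 2.326]
contact_force: [-0.4, 0.6, -0.4]
opening: 0.0529
```

```bash
STEP=48 python3 plan.py 0.15 0.405,0.365,0.15,10
```

```text
now [0.6488 0.0147 0.1483] tilt [-0.029  0.031] az 1.2 j1 -6.2 j6 -7.9 open 0.0529 t 79.8 F [-0.4  0.6 -0.4]
[{"hand":0.15,"slide":[2.0,-26.0,-39.0],"spin":-0.016},{"hand":0.15,"slide":[2.0,-26.0,-40.0],"spin":-0.016},{"hand":0.15,"slide":[2.0,-25.0,-40.0],"spin":-0.016},{"hand":0.15,"slide":[2.0,-24.0,-41.0],"spin":-0.016},{"hand":0.15,"slide":[2.0,-24.0,-41.0],"spin":-0.016},{"hand":0.15,"slide":[2.0,-23.0,-42.0],"spin":-0.016},{"hand":0.15,"slide":[1.0,-22.0,-42.0],"spin":-0.016},{"hand":0.15,"slide":[2.0,-22.0,-42.0],"spin":-0.016}]
[{"hand":0.15,"slide":[1.0,-21.0,-42.0],"spin":-0.016}]
```

```bash
STEP=48 python3 plan.py 0.15 n,n,0.2,n 2>&1 | tail -3; STEP=48 python3 plan.py 0.15 0.405,0.365,0.16,10
```

```text
n=max(1,int(np.ceil(np.linalg.norm(t-p)*1000/step)),int(np.ceil(abs(np.degrees(d))/ang)))
            ~~~^^^^^^^^^^^^^^^^^^^^^^^^^^^^^^^^^^^^^^^^
ValueError: cannot convert float NaN to integer
now [0.6488 0.0147 0.1483] tilt [-0.029  0.031] az 1.2 j1 -6.2 j6 -7.9 open 0.0529 t 79.8 F [-0.4  0.6 -0.4]
[{"hand":0.15,"slide":[1.0,-26.0,-40.0],"spin":-0.016},{"hand":0.15,"slide":[1.0,-26.0,-40.0],"spin":-0.016},{"hand":0.15,"slide":[1.0,-25.0,-40.0],"spin":-0.016},{"hand":0.15,"slide":[1.0,-24.0,-41.0],"spin":-0.016},{"hand":0.15,"slide":[0.0,-24.0,-41.0],"spin":-0.016},{"hand":0.15,"slide":[1.0,-23.0,-41.0],"spin":-0.016},{"hand":0.15,"slide":[0.0,-22.0,-42.0],"spin":-0.016},{"hand":0.15,"slide":[1.0,-22.0,-42.0],"spin":-0.016}]
[{"hand":0.15,"slide":[0.0,-21.0,-43.0],"spin":-0.016}]
```

Request:
send_rows(
  motion=[
    {"hand":0.15,"slide":[-40,0,0],"spin":0},
    {"hand":0.15,"slide":[-3,-26,-40],"spin":-0.016},
    {"hand":0.15,"slide":[-2,-25,-40],"spin":-0.016},
    {"hand":0.15,"slide":[-2,-24,-41],"spin":-0.016},
    {"hand":0.15,"slide":[-2,-24,-41],"spin":-0.016},
    {"hand":0.15,"slide":[-2,-23,-41],"spin":-0.016},
    {"hand":0.15,"slide":[-2,-22,-42],"spin":-0.016},
    {"hand":0.15,"slide":[0,0,0],"spin":0},
  ],
  grip_force=18,
)

```text
time: 80.6
tool_pos: [0.4812, 0.2536, 0.2033]
tool_rot: [-2.209, 1.511, 2.623]
contact_force: [0.5, -0.2, -0.1]
opening: 0.0529
```

```bash
STEP=48 python3 plan.py 0.15 0.403,0.37,0.13,10
cat > die.py <<'E'
import sys
from meas import *
p=shot('top',sys.argv[1]); C=cloud(p)
k=totem_mask(p,'long_die',C)&(np.hypot(C[...,0]-.4,C[...,1]-.37)<.08)&(C[...,2]>.022); q=C[k]
print(len(q), rect(q[:,:2]) if len(q) else None, np.median(q[:,2]) if len(q) else None)
E
python3 die.py d1
```

```text
now [0.4812 0.2536 0.2033] tilt [-0.052  0.03 ] az 6.9 j1 18.2 j6 10.5 open 0.0529 t 80.6 F [ 0.5 -0.2 -0.1]
[{"hand":0.15,"slide":[20.0,-15.0,-31.0],"spin":-0.01},{"hand":0.15,"slide":[20.0,-15.0,-31.0],"spin":-0.01},{"hand":0.15,"slide":[20.0,-14.0,-30.0],"spin":-0.01},{"hand":0.15,"slide":[21.0,-14.0,-31.0],"spin":-0.01}]
34 (array([0.4097719, 0.3787939], dtype=float32), [np.float32(0.010739052), np.float32(0.046612684)], np.float32(100.84006)) 0.02700827155050134
```

Request:
send_rows(
  motion=[
    {"hand":0.15,"slide":[20,-15,-31],"spin":-0.01},
    {"hand":0.15,"slide":[18,-15,-31],"spin":-0.01},
    {"hand":0.15,"slide":[17,-14,-31],"spin":-0.01},
    {"hand":0.15,"slide":[15,-14,-31],"spin":-0.01},
    {"hand":0.15,"slide":[0,0,0],"spin":0},
    {"hand":0.15,"slide":[0,0,0],"spin":0},
  ],
)

```text
time: 81.25
tool_pos: [0.407, 0.3659, 0.1316]
tool_rot: [-2.079, 1.511, 2.786]
contact_force: [0.3, 0.1, -0.6]
opening: 0.0529
```

```bash
STEP=48 python3 plan.py 0.15 0.401,0.372,0.06,10; sed "s/'top'/'side'/" die.py > dies.py; python3 dies.py d2
```

```text
now [0.407  0.3659 0.1316] tilt [-0.056  0.021] az 8.8 j1 32.3 j6 22.2 open 0.0529 t 81.25 F [ 0.3  0.1 -0.6]
[{"hand":0.15,"slide":[36.0,-1.0,-2.0],"spin":0.001},{"hand":0.15,"slide":[36.0,0.0,-3.0],"spin":0.001}]
136 (array([0.41213432, 0.38271055], dtype=float32), [np.float32(0.05452449), np.float32(0.06076861)], np.float32(29.007286)) 0.028443460629495876
```

View pics/d2.png

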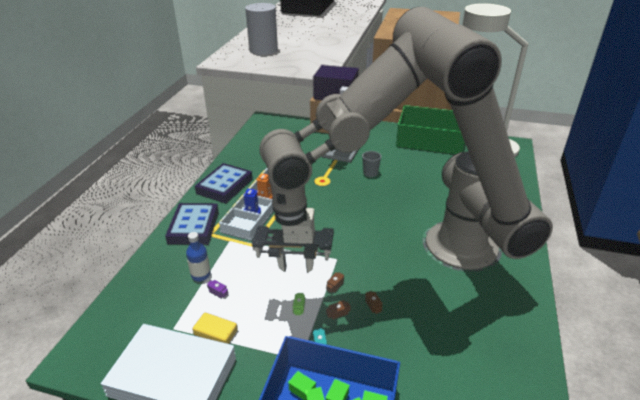

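View pics/d1.png

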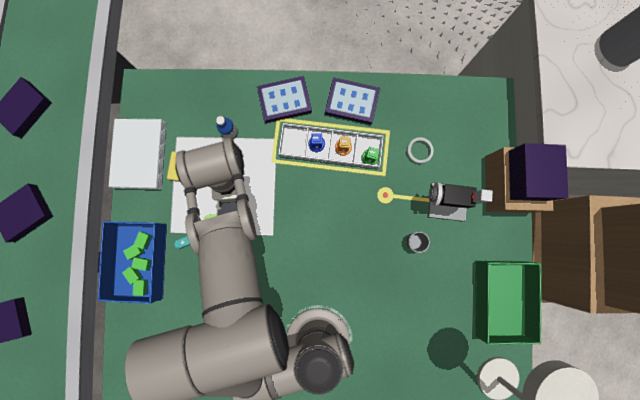

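Run:
```python
from meas import *
p=load('d2'); C=cloud(p)
m=totem_mask(p,'long_die',C)
n,l,s,c=cv2.connectedComponentsWithStats(m.astype(np.uint8))
for i in range(1,n):
    if s[i,4]>15:
        q=C[(l==i)];print(s[i],c[i].round(0),np.median(q,0).round(3))
        if abs(c[i][0]-299)<15 and abs(c[i][1]-303)<20:
            for lo in (.005,.018,.022):
                a=q[(q[:,2]>lo)&(q[:,2]<.034)];print(lo,len(a),rect(a[:,:2]),a.min(0),a.max(0))
```

```text
[293 294  12  21 183] [299. 304.] [0.397 0.385 0.027]
0.005 180 (array([0.39932704, 0.37754327], dtype=float32), [np.float32(0.02474016), np.float32(0.05494714)], np.float32(96.365585)) [0.38596147 0.35067167 0.00571822] [0.41272367 0.40558293 0.03393163]
0.018 145 (array([0.39933768, 0.37744746], dtype=float32), [np.float32(0.024674406), np.float32(0.054975886)], np.float32(97.056755)) [0.38611912 0.35067167 0.01829176] [0.41272367 0.40558293 0.03393163]
0.022 133 (array([0.39952835, 0.37620807], dtype=float32), [np.float32(0.02460056), np.float32(0.052468993)], np.float32(97.056725)) [0.38611912 0.35067167 0.02206595] [0.41272367 0.40280965 0.03393163]
```

Request:
send_rows(
  motion=[
    {"hand":0.15,"slide":[36,-5,-5],"spin":-0.01},
    {"hand":0.15,"slide":[34,-2,-4],"spin":-0.01},
    {"hand":0.15,"slide":[0,0,0],"spin":0},
  ],
)

```text
time: 81.6
tool_pos: [0.3997, 0.3724, 0.0622]
tool_rot: [-2.156, 1.514, 2.723]
contact_force: [-0.6, -0.5, 0.3]
opening: 0.0529
```

```bash
STEP=40 python3 plan.py 0.15 0.400,0.374,0.006,9
```

```text
now [0.3997 0.3724 0.0622] tilt [-0.052  0.023] az 9.5 j1 33.3 j6 21.8 open 0.0529 t 81.6 F [-0.6 -0.5  0.3]
[{"hand":0.15,"slide":[28.0,2.0,0.0],"spin":0.022},{"hand":0.15,"slide":[28.0,1.0,0.0],"spin":0.022}]
```

Request:
send_rows(
  motion=[
    {"hand":0.15,"slide":[28,1,0],"spin":0},
    {"hand":0.15,"slide":[25,0,0],"spin":0},
    {"hand":0.15,"slide":[0,0,0],"spin":0},
  ],
)

```text
time: 81.9
tool_pos: [0.4037, 0.3722, 0.012]
tool_rot: [-2.238, 1.517, 2.634]
contact_force: [-0.1, 0.1, -0.6]
opening: 0.0532
```

```bash
STEP=40 python3 plan.py 0.15 0.400,0.374,0.006,9
```

```text
now [0.4037 0.3722 0.012 ] tilt [-0.047  0.026] az 9.2 j1 33.1 j6 21.4 open 0.0532 t 81.9 F [-0.1  0.1 -0.6]
[{"hand":0.15,"slide":[6.2,-3.1,-2.2],"spin":0.047}]
```

Request:
send_rows(
  motion=[
    {"hand":0.15,"slide":[6,-3,-2],"spin":0},
    {"hand":-0.6,"slide":[0,0,0],"spin":0},
    {"hand":-0.6,"slide":[0,0,0],"spin":0},
    {"hand":-0.6,"slide":[0,0,0],"spin":0},
    {"hand":-0.6,"slide":[0,0,0],"spin":0},
    {"hand":-0.6,"slide":[0,0,0],"spin":0},
  ],
  grip_force=18,
)

```text
time: 82.5
tool_pos: [0.405, 0.3748, 0.0129]
tool_rot: [-2.422, 1.522, 2.448]
contact_force: [-0.4, 1.1, -0.5]
opening: 0.0278
```

Request:
send_rows(
  motion=[
    {"hand":-0.6,"slide":[-15,0,0],"spin":0},
    {"hand":-0.6,"slide":[-30,0,0],"spin":0},
    {"hand":-0.6,"slide":[-45,0,0],"spin":0},
    {"hand":-0.6,"slide":[-45,0,0],"spin":0},
    {"hand":-0.6,"slide":[-45,0,0],"spin":0},
    {"hand":-0.6,"slide":[0,0,0],"spin":0},
  ],
)

```text
time: 83.1
tool_pos: [0.411, 0.3687, 0.1986]
tool_rot: [-2.339, 1.52, 2.532]
contact_force: [0.5, 1.5, -0.9]
opening: 0.0275
```

```bash
STEP=40 python3 plan.py -0.6 0.680,0.103,0.19,-5.3; python3 -c "
from meas import *
shot('side','d3')"
```

```text
now [0.411  0.3687 0.1986] tilt [-0.041  0.029] az 9.1 j1 32.4 j6 22.4 open 0.0275 t 83.1 F [ 0.5  1.5 -0.9]
[{"hand":-0.6,"slide":[-1.0,22.0,30.0],"spin":0.027},{"hand":-0.6,"slide":[-1.0,23.0,30.0],"spin":0.027},{"hand":-0.6,"slide":[-1.0,24.0,29.0],"spin":0.027},{"hand":-0.6,"slide":[-1.0,25.0,29.0],"spin":0.027},{"hand":-0.6,"slide":[-1.0,26.0,28.0],"spin":0.027},{"hand":-0.6,"slide":[-1.0,26.0,27.0],"spin":0.027},{"hand":-0.6,"slide":[-1.0,27.0,27.0],"spin":0.027},{"hand":-0.6,"slide":[-1.0,28.0,26.0],"spin":0.027}]
[{"hand":-0.6,"slide":[-1.0,28.0,25.0],"spin":0.027},{"hand":-0.6,"slide":[-1.0,29.0,24.0],"spin":0.027}]
```

View pics/d3.png

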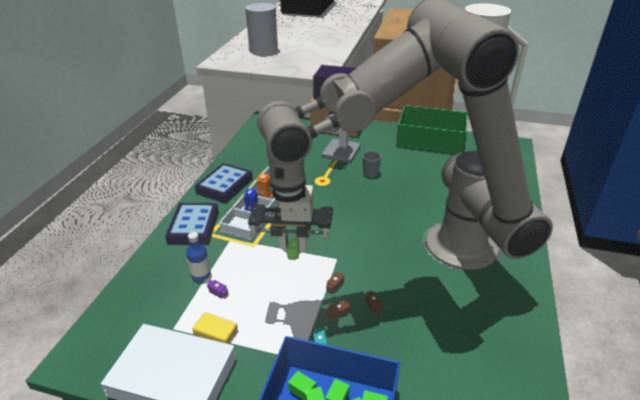

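The die is held between the fingers at (292,245); the look-alikes are untouched on the sheet. I'm carrying it to the tray.

Request:
send_rows(
  motion=[
    {"hand":-0.6,"slide":[-4,22,30],"spin":0.027},
    {"hand":-0.6,"slide":[-4,23,30],"spin":0.027},
    {"hand":-0.6,"slide":[-4,24,29],"spin":0.027},
    {"hand":-0.6,"slide":[-4,25,29],"spin":0.027},
    {"hand":-0.6,"slide":[-4,26,28],"spin":0.027},
    {"hand":-0.6,"slide":[-4,26,27],"spin":0.027},
    {"hand":-0.6,"slide":[-4,27,27],"spin":0.027},
    {"hand":-0.6,"slide":[-4,28,26],"spin":0.027},
  ],
)

```text
time: 83.95
tool_pos: [0.6244, 0.1496, 0.1991]
tool_rot: [-1.835, 1.501, 2.822]
contact_force: [0.1, 1.3, -0.8]
opening: 0.0278
```

```bash
STEP=40 python3 plan.py -0.6 0.680,0.103,0.16,-5.3
```

```text
now [0.6244 0.1496 0.1991] tilt [-0.066  0.022] az -3.2 j1 5.8 j6 8.7 open 0.0278 t 83.95 F [ 0.1  1.3 -0.8]
[{"hand":-0.6,"slide":[11.0,20.0,15.0],"spin":0.014},{"hand":-0.6,"slide":[12.0,20.0,14.0],"spin":0.014},{"hand":-0.6,"slide":[11.0,21.0,14.0],"spin":0.014}]
```

Request:
send_rows(
  motion=[
    {"hand":-0.6,"slide":[11,20,15],"spin":0.014},
    {"hand":-0.6,"slide":[10,20,14],"spin":0.014},
    {"hand":-0.6,"slide":[10,21,14],"spin":0.014},
    {"hand":-0.6,"slide":[0,0,0],"spin":0},
    {"hand":-0.6,"slide":[0,0,0],"spin":0},
  ],
)

```text
time: 84.45
tool_pos: [0.6812, 0.0958, 0.151]
tool_rot: [-1.723, 1.488, 2.883]
contact_force: [-0.6, 0.1, -0.2]
opening: 0.0275
```

```bash
STEP=40 python3 plan.py -0.6 0.680,0.103,0.05,-5.3; python3 -c "
from meas import *
p=shot('side','d4');C=cloud(p)
k=totem_mask(p,'long_die',C)&(np.hypot(C[...,0]-.68,C[...,1]-.1)<.1);q=C[k]
print(len(q),np.percentile(q,[3,50,97],axis=0).round(3),rect(q[:,:2]))"
```

```text
now [0.6812 0.0958 0.151 ] tilt [-0.08   0.021] az -6.1 j1 1.0 j6 6.9 open 0.0275 t 84.45 F [-0.6  0.1 -0.2]
[{"hand":-0.6,"slide":[34.0,2.0,-2.0],"spin":-0.003},{"hand":-0.6,"slide":[33.0,2.0,-2.0],"spin":-0.003},{"hand":-0.6,"slide":[34.0,2.0,-2.0],"spin":-0.003}]
130 [[ 0.659  0.079 -0.001]
 [ 0.681  0.115  0.16 ]
 [ 0.737  0.172  0.17 ]] (array([0.6700983 , 0.11697962], dtype=float32), [np.float32(0.082395114), np.float32(0.18346126)], np.float32(19.088598))
```

View pics/d4.png

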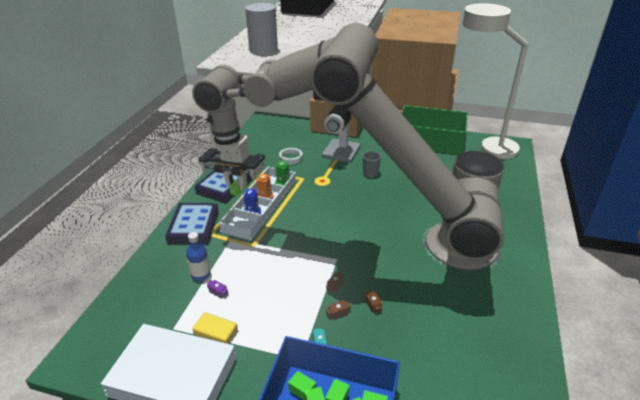

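Request:
send_rows(
  motion=[
    {"hand":-0.6,"slide":[32,2,-5],"spin":0},
    {"hand":-0.6,"slide":[32,0,-2],"spin":0},
    {"hand":-0.6,"slide":[20,0,-2],"spin":0},
    {"hand":-0.6,"slide":[0,0,0],"spin":0},
    {"hand":-0.6,"slide":[0,0,0],"spin":0},
  ],
)

```text
time: 85.0
tool_pos: [0.675, 0.1113, 0.0678]
tool_rot: [-1.737, 1.49, 2.876]
contact_force: [-0.3, -1.1, -0.4]
opening: 0.0281
```

```bash
STEP=40 python3 plan.py -0.6 0.680,0.105,0.018,-5.3; python3 -c "
from meas import *
p=shot('top','d5');p=shot('side','d6')
C=cloud(p)
cv2.imwrite('pics/d6c.png',cv2.resize(p['pixels'][140:250,170:330],None,fx=4,fy=4))
p=load('d5');cv2.imwrite('pics/d5c.png',cv2.resize(p['pixels'][100:200,240:410],None,fx=4,fy=4))
print(tray_pose(p))"
```

```text
now [0.675  0.1113 0.0678] tilt [-0.078  0.021] az -5.7 j1 2.3 j6 7.5 open 0.0281 t 85.0 F [-0.3 -1.1 -0.4]
[{"hand":-0.6,"slide":[25.0,5.0,3.0],"spin":0.0},{"hand":-0.6,"slide":[24.1,4.6,3.5],"spin":0.0}]
((array([ 0.6611494 , -0.07446883], dtype=float32), [np.float32(0.11288192), np.float32(0.25476313)], np.float32(84.45584)), np.float64(0.03805554307852366))
```

View pics/d6c.png

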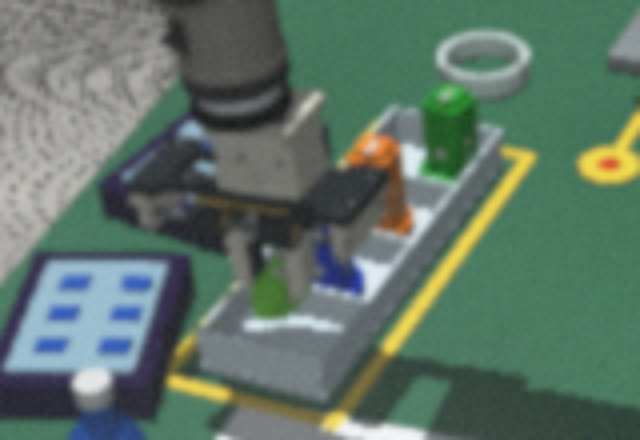

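View pics/d5c.png

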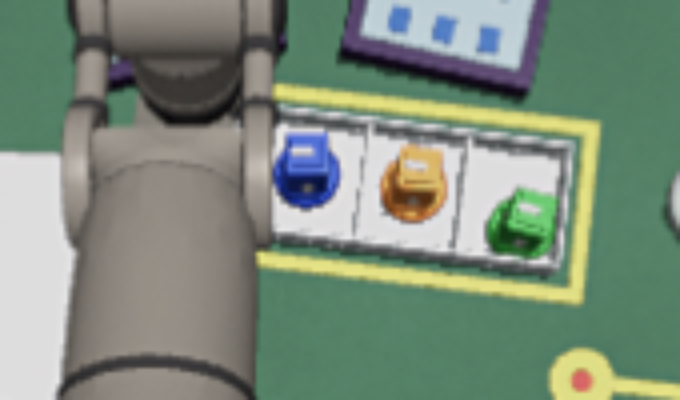

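Request:
send_rows(
  motion=[
    {"hand":-0.6,"slide":[12,7,5],"spin":0},
    {"hand":-0.6,"slide":[18,3,2],"spin":0},
    {"hand":-0.6,"slide":[12,1,0],"spin":0},
    {"hand":-0.6,"slide":[0,0,0],"spin":0},
  ],
)

```text
time: 85.55
tool_pos: [0.6861, 0.102, 0.0268]
tool_rot: [-1.768, 1.499, 2.843]
contact_force: [0.1, 0.8, -0.8]
opening: 0.0279
```

```bash
STEP=40 python3 plan.py -0.6 0.680,0.105,0.017,-5.3
```

```text
now [0.6861 0.102  0.0268] tilt [-0.069  0.021] az -5.8 j1 1.5 j6 6.8 open 0.0279 t 85.55 F [ 0.1  0.8 -0.8]
[{"hand":-0.6,"slide":[10.2,-5.7,-2.2],"spin":0.001}]
```

Request:
send_rows(
  motion=[
    {"hand":-0.6,"slide":[8,-5,-2],"spin":0},
    {"hand":-0.6,"slide":[3,0,0],"spin":0},
    {"hand":-0.6,"slide":[0,0,0],"spin":0},
  ],
)

```text
time: 85.85
tool_pos: [0.6807, 0.1048, 0.0171]
tool_rot: [-1.775, 1.5, 2.835]
contact_force: [0.8, 0.5, -0.8]
opening: 0.0277
```

```bash
STEP=40 python3 plan.py -0.6 0.680,0.105,0.016,-5.3
```

```text
now [0.6807 0.1048 0.0171] tilt [-0.068  0.021] az -5.8 j1 1.8 j6 7.0 open 0.0277 t 85.85 F [ 0.8  0.5 -0.8]
[{"hand":-0.6,"slide":[1.1,-0.6,-0.1],"spin":0.002}]
```

Release, opening modestly so as not to touch the walls.

Request:
send_rows(
  motion=[
    {"hand":-0.6,"slide":[1.5,0,0],"spin":0},
    {"hand":-0.12,"slide":[0,0,0],"spin":0},
    {"hand":-0.12,"slide":[0,0,0],"spin":0},
    {"hand":-0.12,"slide":[0,0,0],"spin":0},
    {"hand":-0.12,"slide":[-15,0,0],"spin":0},
    {"hand":-0.12,"slide":[-30,0,0],"spin":0},
    {"hand":-0.12,"slide":[-40,0,0],"spin":0},
    {"hand":-0.12,"slide":[-40,0,0],"spin":0},
  ],
)

```text
time: 86.65
tool_pos: [0.6859, 0.1025, 0.1411]
tool_rot: [-1.726, 1.489, 2.885]
contact_force: [0.3, 0.1, 0.7]
opening: 0.0402
```

Request:
send_rows(
  motion=[
    {"hand":-0.12,"slide":[-45,0,0],"spin":0},
    {"hand":-0.12,"slide":[-10,-45,0],"spin":0},
    {"hand":-0.12,"slide":[-5,-48,0],"spin":0},
    {"hand":-0.12,"slide":[-5,-48,0],"spin":0},
    {"hand":-0.12,"slide":[-5,-45,-15],"spin":0},
    {"hand":-0.12,"slide":[-5,-40,-25],"spin":0},
    {"hand":-0.12,"slide":[0,0,0],"spin":0},
    {"hand":-0.12,"slide":[0,0,0],"spin":0},
  ],
)

```text
time: 87.45
tool_pos: [0.4713, 0.1643, 0.2524]
tool_rot: [-1.963, 1.521, 2.647]
contact_force: [1.2, -0.0, 0.3]
opening: 0.0403
```

Run:
```python
from meas import *
from cell import observe
o=observe();print(o['time'],o['tool_pos'],o['contact_force'])
p=shot('top','e1');s=shot('side','e2')
print(tray_pose(p))
for nm,p in(('top',p),('side',s)):
    C=cloud(p)
    for (x,y) in((.63,-.163),(.663,-.068),(.672,.022)): 
        try: print(nm,tops(p,x,y,.03,.075,.1))
        except Exception as e: print(e)
    k=totem_mask(p,'long_die',C)&(np.hypot(C[...,0]-.68,C[...,1]-.103)<.06);q=C[k]
    print(nm,len(q),np.percentile(q,[3,50,97],axis=0).round(3) if len(q) else '', rect(q[:,:2]) if len(q) else '')
cv2.imwrite('pics/e2c.png',cv2.resize(s['pixels'][140:250,170:330],None,fx=4,fy=4))
p=load('e1');cv2.imwrite('pics/e1c.png',cv2.resize(p['pixels'][100:200,240:410],None,fx=4,fy=4))
```

```text
87.45 [0.47126048 0.16433216 0.25244495] [ 1.18069691 -0.04682186  0.33195403]
((array([ 0.66589534, -0.02642166], dtype=float32), [np.float32(0.1126311), np.float32(0.35176322)], np.float32(84.255264)), np.float64(0.03723816778262523))
top 124 [ 0.6302 -0.1638  0.0866] rect [ 0.6314 -0.1642] [0.036 0.036] ang 76.1
top None
top 122 [ 0.6646 -0.0695  0.0864] rect [ 0.666  -0.0698] [0.036 0.037] ang 81.4
top None
top 120 [0.6744 0.0247 0.0866] rect [0.6759 0.0248] [0.033 0.036] ang 1.5
top None
top 136 [[0.666 0.073 0.011]
 [0.677 0.103 0.03 ]
 [0.694 0.132 0.036]] (array([0.6808315 , 0.11706926], dtype=float32), [np.float32(0.026923371), np.float32(0.089657314)], np.float32(83.97249))
top 14 [ 0.6355 -0.1596  0.082 ] rect [ 0.6286 -0.1622] [0.017 0.047] ang 25.3
side None
top 99 [ 0.6624 -0.0653  0.0861] rect [ 0.6632 -0.0688] [0.041 0.042] ang 79.2
side None
top 110 [0.6711 0.0282 0.0866] rect [0.6733 0.0259] [0.04  0.041] ang 0.4
side None
side 114 [[0.664 0.078 0.006]
 [0.674 0.102 0.031]
 [0.69  0.146 0.036]] (array([0.6790346 , 0.11396319], dtype=float32), [np.float32(0.031705566), np.float32(0.08866076)], np.float32(85.9458))
```

View pics/e2c.png

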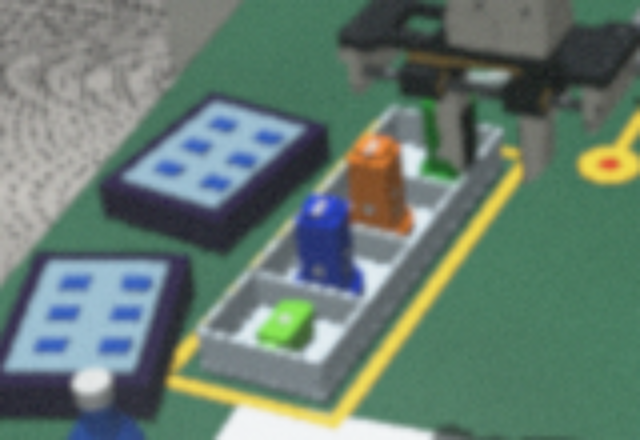

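View pics/e1c.png

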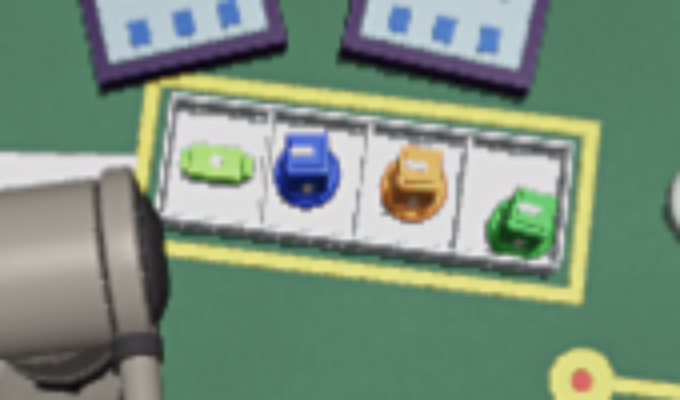

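View pics/e1.png

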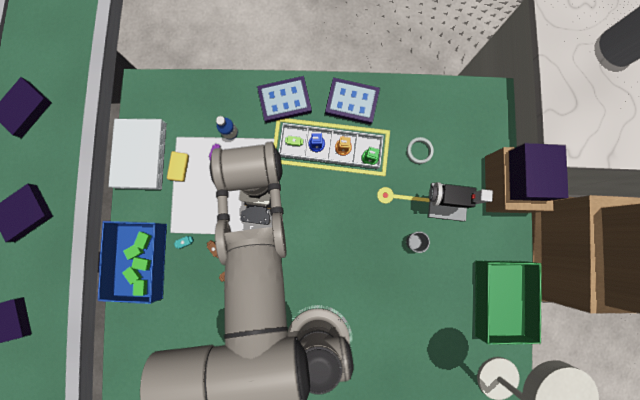

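All three totems stand in their compartments, with tops equal at about 0.087 m. The die lies flat in the fourth, its top at about 0.031 m, and the tray is in the frame with the arm clear. I'm handing in.

```bash
python3 -c "
from cell import job
print(job.hand_in())"
```

```text
the job is handed in; nothing more can be done
None
```

I finished the job and handed it in at about 87.5 s of the 210 s allowed; hand-in gives no verdict, so the result rests on my own checks.

**What I did:** I slid the empty tray flat into the yellow frame. I then showed the green, amber and blue totems' one-, two- and three-dot sides, each held over 1 s with its pose checked. Each totem was stood in its own compartment, and the light green long die was laid in the fourth.

**Last checks:**
- **Tray:** it sits at (0.666, -0.026) against the frame's (0.669, -0.028), about 4 mm off. Its direction is 84.3° against 84.6°.
- **Totems:** all three are upright, with tops equal at about 0.087 m in the top view. In the last side view the gripper hid most of the green totem, so its final check is from the top view only.
- **Die:** its top is at about 0.031 m, so it lies flat on the tray floor.
- **Arm and surroundings:** the gripper was empty and clear, at about 0.25 m. The bystanders looked in place by eye; I did not re-measure their positions at the end.

**Troubles on the way:**
- The green totem was knocked about 3 cm inside its compartment but stayed standing, so I left it there.
- The tool's tilt drifted by up to about 0.1 rad and had to be corrected.
- Pressing the amber totem and the closed fingertips onto the table gave brief wrist readings of 47–58 N. That is under the 120 N wrist limit but above the 40 N set for the arm or gripper body; the contact was with the fingers and the totem they held.

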